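# Oil the furniture feet and put them up to dry

## Robot

A 6-joint arm with a two-finger parallel gripper is mounted at the origin on the work surface. World frame = base frame: x ahead of the robot, y to its left, z up, the work surface at z = 0. Lengths are in mm, angles in rad, forces in N, time in s.
With the tool pointing down it reaches from about 350 to 775 mm from the base axis. Payload 7.3 kg.
Tool frame: the origin (TCP) lies at the very end of the fingers, on their centre line; the grasp point (between the pads) lies 19 mm behind it (pinch_z is the distance from the TCP to the grasp point, in mm); z points along the fingers, y is the direction in which the jaws open and shut (so a half turn about z gives the same grasp; the last joint's range is limited). The gripper opens to 92 mm and grips with 3 to 60 N. Pads are 19 mm wide; open, the fingers measure 130 mm over their backs; the gripper's body (75 mm by 190 mm) begins 47 mm behind the grasp point.
Start: joints at [-0.146, 0.342, 1.524, -0, 1.275, -0.146], TCP at [525.021, 0.019, 203.041] pointing down, gripper open.
Joint ranges: [-2.53, 2.53], [-0.77, 2.02], [0.04, 2.7], [-1, 4.14], [0.28, 2.66], [-3.11, 3.11]. Speed limits (rad/s): [2.57, 2.57, 3.14, 3.14, 3.14, 3.14].

## Interface

Orientations are given as [roll, pitch, yaw] about the fixed x, y, z axes, in that order (R = Rz(yaw) Ry(pitch) Rx(roll)).
In Python, from plant import * gives the robot as it stands.
- The arm moves only by the tool step_arm, never from a script. Its argument "moves" is one flat list of numbers, 7 for each row, row after row: the shift along the tool's x, y, z scaled (see below), then the turn, a rotation vector about the tool's x, y, z scaled (see below), then the closure, from -1 (fully open) to 1 (shut). A call has 1 to 8 rows; each row shifts and turns the pose as measured when the row begins, along the tool's axes as they then stand; what a row does not reach is not made up. The controller multiplies each number of a shift by 2 cm and each number of a turn by 4 degrees. A row lasts 1/12 s, in which the tool goes at most 41.7 mm and 7.16 degrees, less where a joint would pass 70% of its speed; a pose out of reach is approached as far as the arm can. A call with a number of a shift or a turn outside -1 to 1 is refused whole. A call with a gripper value outside its range is refused whole. The fingers move at their own pace and stop on an object; the grip force is fixed at half the most. Time passes only in rows, so rows that do not move let the fingers close. It gives the time, the measured TCP pose, the force and the opening at its end, in the units of the state.
- get_obs(): the state, without advancing time (a new reading comes with each control period).
- capture(name): name is "scene" or "side" or "wrist"; returns the picture (420x560x3 uint8, red, green, blue); there is no depth.
- get_calibration(name): a dict with "mtx" (3x3 intrinsics, pixels), "eye" and "orientation" of the camera in the world; the wrist camera has in their place "mount" (4x4, takes a point from camera to tool coordinates, whose origin is the TCP and whose axes are the flange's). Camera axes: x right, y down, z forward; pixel columns grow to the right and rows downward; lengths in mm; the calibration is good to about 2 mm. The wrist camera is an equidistant fisheye: a pixel r from the principal point sees the ray r / f radians off the axis. A picture is of the moment at which its call begins: read the wrist's pose just before it. get_calibration takes no time and is no camera call.
- close_job(): hands the job in, once; it reports no verdict.
The state is a dict: "time": time; "joint_positions": joint angles; "dq": joint speeds; "tau": joint torques, N m; "tool_pos": TCP position; "tcp_rot": TCP orientation; "contact_force": force on the tool from outside, world axes, zero at the start; "moment": the same for the moment, N m; "grip_width": finger opening in mm.
Only numpy, scipy, OpenCV 4.12 (cv2) and the standard library are available. Lean on these libraries where they do the work, as an engineer would, in place of code of your own. Each camera call takes 0.05 s, during which the arm holds its last target.

## Task

First take the hook pole off its rests, hook it down through the eye of the drying cabinet's hatch and swing the hatch down until it lies level as a shelf (use the pole for this, never the gripper itself), and put the pole back on its rests. Stand all the wooden feet together in the steel tray and, with all of them there, mist them with finish by pressing the spray canister's cap fully down and letting it come up again. Then stand every foot upright on the lowered hatch, none touching another, and leave the other things on the bench where they are.

Things in the scene. Friction and masses are not known exactly. Their poses are not given: they have to be found in the camera images.
- hinge (a point): middle of the hatch's hinge line, 130 mm above the bench, at the bottom front edge of the hatch of the drying cabinet (dark wood, 370 wide, 175 deep, 322 mm high, bamboo slats on its front). Fixed axes: x level into the cabinet, y along the hinge line, z up. Hatch: dark wood, 320 wide, 160 mm from hinge to free edge, 12 mm thick
- hatch (a joint): angle of the hatch, rad: 0 shut (upright), pi/2 fully down (level, resting on a stop, a shelf in front of the cabinet); its top edge swings out from the cabinet and down. 2 to 3 N at the eye moves it. Friction (0.2 N m) holds it where it is left up to about 0.5 rad; farther down its weight lowers it slowly (0.3 rad/s) to the stop by itself
- eye (a point): centre of the steel eye on the hatch's outer face: ring of 28 mm inner, 40 mm outer diameter (6 mm bar), half-way along the width, 153 mm from the hinge line along the hatch, 22 mm out from its outer face. Moves with the hatch; axes as the hinge's when shut. The hole runs along its z: with the hatch shut the ring lies level, 283 mm above the bench, and is entered from above
- shelf (a point): point on the hatch's inner face, 85 mm from the hinge line, half-way along the width: with the hatch down, the middle of the shelf, 142 mm above the bench. Moves with the hatch; then x points up, y along the hinge, z away from the cabinet. Strips 8 mm high edge the face; clear between them: y -152 to 152 mm, z -85 to 67 mm
- pole_mid (a point): middle of the hook pole: a light-wood stick of 14 x 14 mm square section and 255 mm long with a steel hook at one end, 120 g. x points along the stick to the hook end, z up as it lies on its rests
- hook_tip (a point): lower end of the pole's hook: an 8 mm steel bar that leaves the end of the stick and turns straight down (the pole's -z) 140 mm from the middle along x; its tip is 40 mm below the stick's centre line. With the pole level it draws freely up out of the eye while the hatch is less than about 0.75 rad down; farther down the tilted ring can catch it
- rests_mid (a point): middle of the pole's two rests, at the height of the stick's centre line when it lies in them (65 mm above the bench). Fixed forks of dark wood, 80 mm either side along x, each with an upward-open slot 30 mm wide and prongs up to 82 mm above the bench; x runs along the pole as it is kept, towards its hook
- tray (a point): centre of the inner floor of a fixed steel tray, 6 mm above the bench; inside 308 mm (x) by 158 mm (y), rim 10 mm above its floor. z up. The spray canister (54 mm across) is clamped upright beside it at y = -128 mm from here
- cap (a joint): travel of the canister's sprung cap, m: 0 up, 0.006 fully down. Spring: 1 N to start, 4 N fully down; it comes up by itself
- cap_top (a point): centre of the top of the white cap, 24 mm across, 186 mm above the bench when up; press straight down
- foot1_mid (a point): raw light-wood furniture foot (short turned button shape, 45 mm across its widest band from 10 to 30 mm up, 40 mm high, about 70 g), standing upright; this point is its centre, 20 mm above its underside; z is its axis. May be absent (None from the start)
- foot2_mid (a point): raw light-wood furniture foot (short turned button shape, 45 mm across its widest band from 10 to 30 mm up, 40 mm high, about 70 g), standing upright; this point is its centre, 20 mm above its underside; z is its axis. May be absent (None from the start)
- foot3_mid (a point): raw light-wood furniture foot (short turned button shape, 45 mm across its widest band from 10 to 30 mm up, 40 mm high, about 70 g), standing upright; this point is its centre, 20 mm above its underside; z is its axis. May be absent (None from the start)
- foot4_mid (a point): raw light-wood furniture foot (short turned button shape, 45 mm across its widest band from 10 to 30 mm up, 40 mm high, about 70 g), standing upright; this point is its centre, 20 mm above its underside; z is its axis. May be absent (None from the start)
- foot1: the foot of foot1_mid (origin at its underside)
- foot2: the foot of foot2_mid (origin at its underside)
- foot3: the foot of foot3_mid (origin at its underside)
- foot4: the foot of foot4_mid (origin at its underside)
- tape: bystander, to be left alone: a 52 mm roll of tape lying flat, 24 mm high
- offcut: bystander, to be left alone: a small dark wood offcut, 50 x 30 x 20 mm
- sander: bystander, to be left alone: a cork sanding block, 100 x 60 x 30 mm
There are look-alikes about, which are no part of the job. Leave any green or yellow look-alike of the foot1 alone. Leave any turquoise look-alike of the foot2 alone.

How it is judged (in metres and radians):
On the way, in this order (a step that is already met when the one before it is completed fails the run):
1. the pole's hook is down through the eye of the hatch, which is still up (x of hook_tip in the frame of eye between -0.02 and 0.02 m and y of hook_tip in the frame of eye between -0.02 and 0.02 m and z of hook_tip in the frame of eye between -0.045 and -0.003 m and value of joint hatch below 0.4 rad), for 0.1 s.
2. the hatch has been swung fully down (value of joint hatch above 1.48 rad), for 0.2 s.
3. with every foot standing in the tray, the canister's cap is pressed fully down (x of foot1_mid in the frame of tray between -0.15 and 0.15 m and y of foot1_mid in the frame of tray between -0.076 and 0.076 m and z of foot1_mid in the frame of tray between 0.01 and 0.03 m and angle between each of foot1_mid, foot2_mid, foot3_mid, foot4_mid's own z axis and vertical below 0.2 rad and x of foot2_mid in the frame of tray between -0.15 and 0.15 m and y of foot2_mid in the frame of tray between -0.076 and 0.076 m and z of foot2_mid in the frame of tray between 0.01 and 0.03 m and x of foot3_mid in the frame of tray between -0.15 and 0.15 m and y of foot3_mid in the frame of tray between -0.076 and 0.076 m and z of foot3_mid in the frame of tray between 0.01 and 0.03 m and x of foot4_mid in the frame of tray between -0.15 and 0.15 m and y of foot4_mid in the frame of tray between -0.076 and 0.076 m and z of foot4_mid in the frame of tray between 0.01 and 0.03 m and value of joint cap above 0.0045 m), for 0.1 s.
At the end, for the whole second after the job is handed in: hatch down (over 1.48 rad), cap up (within 1.5 mm), every foot present upright (0.2 rad) and still on the lowered hatch inside its edge strips, centres at least 46 mm apart, and the pole in its rests (middle within 35 mm, 0.2 rad) (value of joint hatch above 1.48 rad and value of joint cap below 0.0015 m and x of foot1_mid in the frame of shelf between 0.01 and 0.03 m and y of foot1_mid in the frame of shelf between -0.15 and 0.15 m and z of foot1_mid in the frame of shelf between -0.08 and 0.072 m and angle between each of foot1_mid, foot2_mid, foot3_mid, foot4_mid's own z axis and vertical below 0.2 rad and x of foot2_mid in the frame of shelf between 0.01 and 0.03 m and y of foot2_mid in the frame of shelf between -0.15 and 0.15 m and z of foot2_mid in the frame of shelf between -0.08 and 0.072 m and x of foot3_mid in the frame of shelf between 0.01 and 0.03 m and y of foot3_mid in the frame of shelf between -0.15 and 0.15 m and z of foot3_mid in the frame of shelf between -0.08 and 0.072 m and x of foot4_mid in the frame of shelf between 0.01 and 0.03 m and y of foot4_mid in the frame of shelf between -0.15 and 0.15 m and z of foot4_mid in the frame of shelf between -0.08 and 0.072 m and linear speed of each of foot1, foot2, foot3, foot4 below 0.02 m/s and horizontal distance between foot1_mid and foot2_mid above 0.046 m and horizontal distance between each of foot1_mid, foot2_mid and foot3_mid above 0.046 m and horizontal distance between each of foot1_mid, foot2_mid, foot3_mid and foot4_mid above 0.046 m and horizontal distance between pole_mid and rests_mid below 0.035 m and height (world z) of pole_mid between 0.055 and 0.078 m and angle between the x axis of pole_mid and the x axis of rests_mid, either way round below 0.2 rad); the robot touches nothing.
It fails at once if the gripper or arm pushes on the hatch before it is down (value of joint hatch below 1.45 rad and contact force between any of the fingers, the arm and hatch above 2 N).
It fails at once if a bystander is moved by more than 40 mm (distance of any of tape, offcut, sander from where it was at the start of the episode above 0.04 m).
Of foot1, foot2, foot3, foot4 only 3 to 4 are there at a start; the rules pass over those that are not, and their reading is None.
At some moment in a run one of foot1, foot2, foot3, foot4 may be knocked a few centimetres aside while the robot is not near it.
It also fails if it takes over 210 s, if anything falls off the work surface, if the arm or the gripper's body presses on something with over 40 N, if the wrist force passes 120 N, or if a joint passes its speed limit or range.

## Working session

There is one attempt and no reset: what is moved stays moved. The work goes in short steps, Python scripts to look and compute and a tool call to move; the robot and the scene stay as the last step left them, time stands still between calls to the robot, and variables do not carry over. Pictures are saved under pics/ and viewed, and the job is handed in when it is done.

Besides the shell and the picture viewer there is one more tool, called after "Request:" in YAML: its name, and indented under it one key for each argument. step_arm: Moves the arm, as the interface text tells. Shifts and turns lie within -1 to 1; 1 stands for 2 cm of shift or 4 degrees of turn. Its arguments: {"type":"object","properties":{"moves":{"type":"array"}},"required":["moves"]}

```bash
ls; mkdir -p pics
python3 - <<'E'
from plant import *
import cv2
print(get_obs())
for n in ("scene","side","wrist"):
    print(n,get_calibration(n)); cv2.imwrite(f"pics/{n}0.png",capture(n)[:,:,::-1])
E
```

```text
pics
{'time': 0.0, 'joint_positions': array([-1.46005780e-01,  3.42728114e-01,  1.52502794e+00, -5.78256245e-08,
        1.27540150e+00, -1.45988885e-01]), 'dq': array([ 0.00064501, -0.00051907,  0.00099047, -0.00048422, -0.00064133,
       -0.00111245]), 'tau': array([ 7.61924657e-04, -4.31245601e+01, -2.44219762e+01,  7.17750052e-02,
        5.59406646e-02, -1.04314388e-04]), 'tool_pos': array([5.24549739e+02, 8.54169532e-02, 2.02338388e+02]), 'tcp_rot': array([-3.14004439e+00, -2.27592779e-04,  1.57077927e+00]), 'contact_force': array([-0.60907426,  0.22660756,  0.28956129]), 'moment': array([-0.03786993, -0.04141439,  0.04733979]), 'grip_width': 91.5391438844781}
scene {'mtx': array([[487.35959238,   0.        , 283.82776718],
       [  0.        , 487.35959238, 211.62915727],
       [  0.        ,   0.        ,   1.        ]]), 'eye': array([1047.17782371, -636.87779878,  932.05909772]), 'orientation': array([-2.32364971e+00, -1.31687937e-03,  7.01413454e-01])}
side {'mtx': array([[463.75346854,   0.        , 278.06622346],
       [  0.        , 463.75346854, 205.50245052],
       [  0.        ,   0.        ,   1.        ]]), 'eye': array([  53.74745782, -911.35782118,  926.52536778]), 'orientation': array([-2.20605827, -0.01924302, -0.45984306])}
wrist {'mtx': array([[325.1922621 ,   0.        , 281.76870607],
       [  0.        , 325.1922621 , 206.59580162],
       [  0.        ,   0.        ,   1.        ]]), 'mount': array([[ 2.79348926e-04, -9.69114580e-01, -2.46610730e-01,
         6.66994344e+01],
       [ 9.99999647e-01,  7.51519397e-05,  8.37424983e-04,
        -1.31846277e+00],
       [-7.93027487e-04, -2.46610877e-01,  9.69114259e-01,
        -1.81852013e+02],
       [ 0.00000000e+00,  0.00000000e+00,  0.00000000e+00,
         1.00000000e+00]])}
```

View pics/scene0.png

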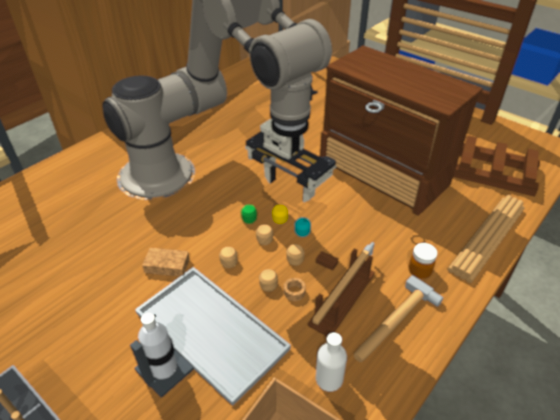

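View pics/side0.png

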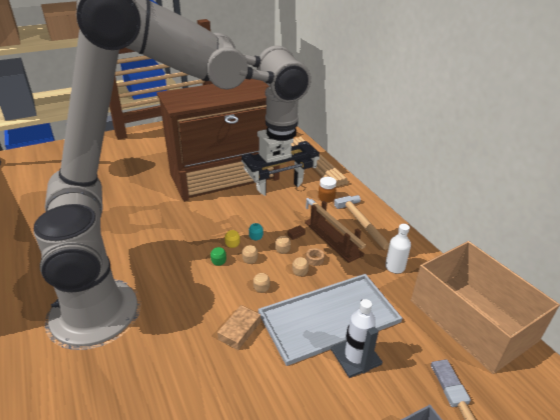

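View pics/wrist0.png

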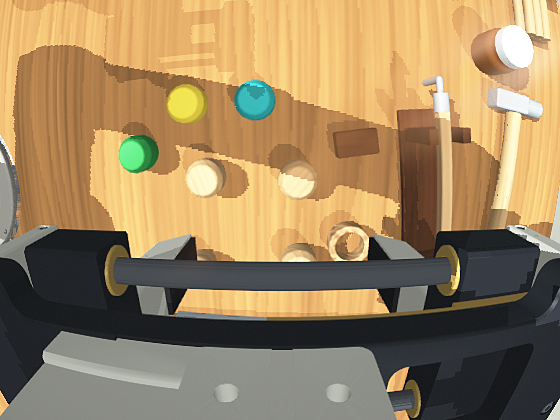

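The scene picture shows the cabinet with its eye at (374,106) and four raw feet at (264,235), (229,257), (268,280) and (294,254). The tape is at (293,290). The coloured look-alikes are green (249,214), yellow (280,214) and turquoise (302,227). The pole lies on its rests at about (345,285), with its hook at (370,247).

```bash
cat > h.py <<'E'
from plant import *
import numpy as np, cv2
from scipy.spatial.transform import Rotation as Ro
def rot(e): return Ro.from_euler('xyz',e).as_matrix()
def ray(n,uv,obs=None):
    c=get_calibration(n);K=c['mtx'];u=np.array(uv,float)
    if n!='wrist':
        d=np.array([(u[0]-K[0,2])/K[0,0],(u[1]-K[1,2])/K[1,1],1]);R=rot(c['orientation'])
        d=R@d;return np.array(c['eye']),d/np.linalg.norm(d)
    v=(u-K[:2,2])/K[0,0];r=np.hypot(*v);d=np.array([*(np.sin(r)*v/max(r,1e-9)),np.cos(r)])
    M=c['mount'];T=rot(obs['tcp_rot'])
    return obs['tool_pos']+T@M[:3,3],T@(M[:3,:3]@d)
def plane(n,uv,z,obs=None):
    o,d=ray(n,uv,obs);return o+d*(z-o[2])/d[2]
def tri(*rs):
    A=np.zeros((3,3));b=np.zeros(3)
    for o,d in rs:
        P=np.eye(3)-np.outer(d,d);A+=P;b+=P@o
    p=np.linalg.solve(A,b)
    return p,[round(float(np.linalg.norm((np.eye(3)-np.outer(d,d))@(p-o))),1) for o,d in rs]
def proj(n,p,obs=None):
    c=get_calibration(n);K=c['mtx'];p=np.array(p,float)
    if n!='wrist':
        q=rot(c['orientation']).T@(p-c['eye']);return K[:2,:2]@(q[:2]/q[2])+K[:2,2]
    M=c['mount'];T=rot(obs['tcp_rot']);q=M[:3,:3].T@(T.T@(p-obs['tool_pos'])-M[:3,3])
    t=np.arctan2(np.hypot(q[0],q[1]),q[2]);return q[:2]/np.hypot(q[0],q[1])*t*K[0,0]+K[:2,2]
def crop(src,x0,y0,w,h,s,out):
    im=cv2.imread(src)[y0:y0+h,x0:x0+w];cv2.imwrite(out,cv2.resize(im,None,fx=s,fy=s,interpolation=cv2.INTER_CUBIC))
E
python3 - <<'E'
from h import *
crop('pics/scene0.png',220,190,190,150,4,'pics/s_a.png')
crop('pics/side0.png',190,190,200,150,4,'pics/d_a.png')
crop('pics/scene0.png',300,40,200,150,4,'pics/s_b.png')
crop('pics/side0.png',150,70,200,150,4,'pics/d_b.png')
E
```

```text
(no output)
```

View pics/s_a.png

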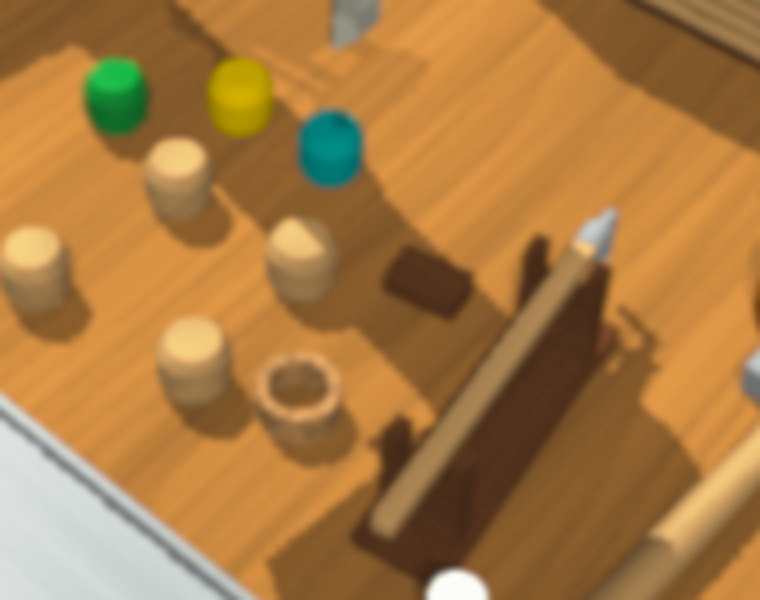

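View pics/d_a.png

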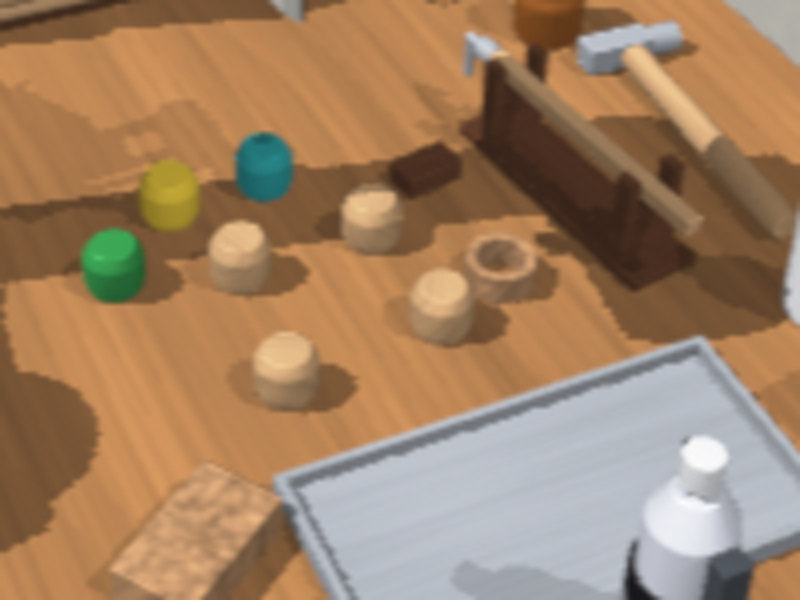

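View pics/s_b.png

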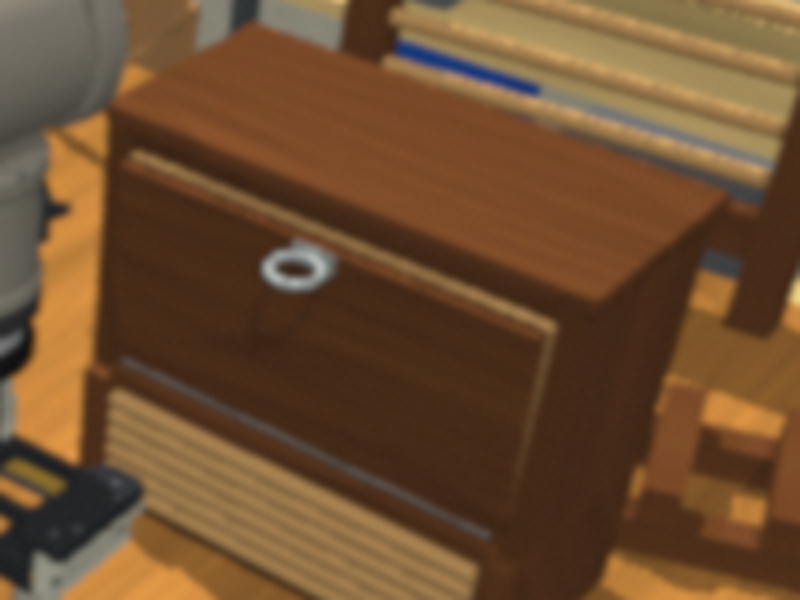

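View pics/d_b.png

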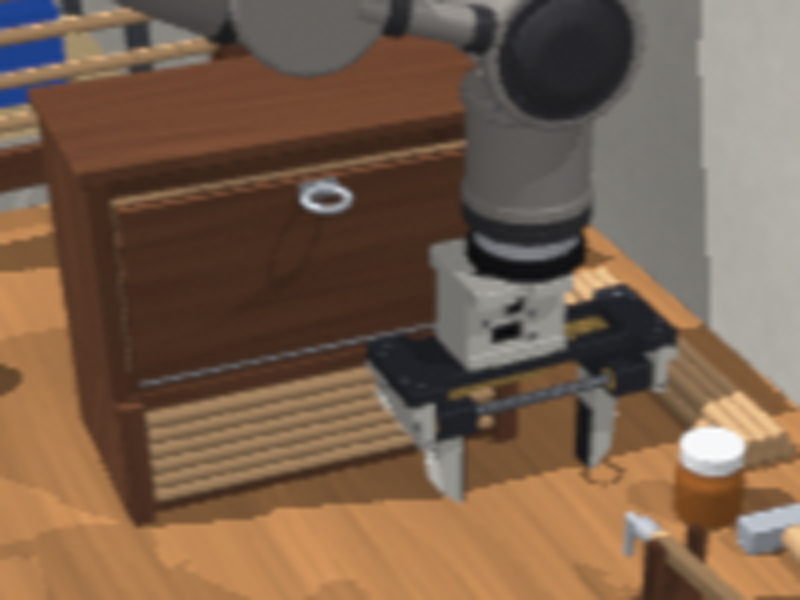

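```bash
python3 - <<'E'
from h import *
np.set_printoptions(precision=1,suppress=True)
S=lambda x,y,ox=220,oy=190:ray('scene',(ox+x/4-.4,oy+y/4-.4))
D=lambda x,y,ox=190,oy=190:ray('side',(ox+x/4-.4,oy+y/4-.4))
for n,s,d in [('A',(178,180),(240,257)),('B',(36,270),(286,372)),('C',(194,362),(441,306)),('D',(301,260),(372,219)),
  ('green',(116,97),(114,265)),('yellow',(240,97),(170,195)),('turq',(331,148),(265,167)),('tape',(299,395),(501,268)),('offcut',(428,282),(426,170)),
  ('tail',(386,520),(692,223)),('hookend',(584,250),(500,52))]:
    print(n,*tri(S(*s),D(*d)))
print('eye',*tri(S(295,269,300,40),D(327,197,150,70)))
for q in [(122,360),(490,537)]: print('hinge',plane('scene',(300+q[0]/4-.4,40+q[1]/4-.4),130))
print('hinge side',plane('side',(150+140/4-.4,70+384/4-.4),130))
print('hooktip side',plane('side',(190+470/4-.4,190+68/4-.4),25))
for q in [(193,272),(288,348),(237,403),(138,311)]: print('tray sc',plane('scene',q,16))
for q in [(262,315),(366,277),(400,321),(275,356)]: print('tray sd',plane('side',q,16))
print('cap',plane('scene',(149.5,317),186),plane('side',(365.5,304),186))
E
python3 - <<'E'
from h import *
crop('pics/scene0.png',120,250,190,150,4,'pics/s_c.png')
crop('pics/side0.png',240,250,190,150,4,'pics/d_c.png')
E
```

```text
A [436.8   7.8  19.4] [0.0, 0.0]
B [ 420.2 -106.8   16.9] [0.8, 0.8]
C [544.4 -97.9  18.6] [0.0, 0.0]
D [542.1   5.5  18.9] [0.4, 0.4]
green [352.   39.   19.1] [0.3, 0.3]
yellow [416.7  93.3  19.5] [0.3, 0.3]
turq [494.9  94.4  19.2] [0.9, 0.9]
tape [605.8 -74.8  13. ] [1.5, 1.5]
offcut [610.1  47.6  11. ] [0.9, 0.9]
tail [ 718.4 -141.5   67. ] [1.1, 1.1]
hookend [693.8  84.5  71.9] [0.9, 0.9]
eye [522.8 336.6 282.2] [0.0, 0.0]
hinge [372.  374.5 130. ]
hinge [679.  363.3 130. ]
hinge side [368.1 374.2 130. ]
hooktip side [695.7 131.6  25. ]
tray sc [ 387.3 -195.4   16. ]
tray sc [ 696.4 -206.    16. ]
tray sc [ 697.8 -362.    16. ]
tray sc [ 377.7 -352.5   16. ]
tray sd [ 376.1 -209.3   16. ]
tray sd [ 690.2 -210.9   16. ]
tray sd [ 678.2 -374.    16. ]
tray sd [ 352.7 -331.3   16. ]
cap [ 528.6 -399.9  186. ] [ 524.4 -406.8  186. ]
```

View pics/s_c.png

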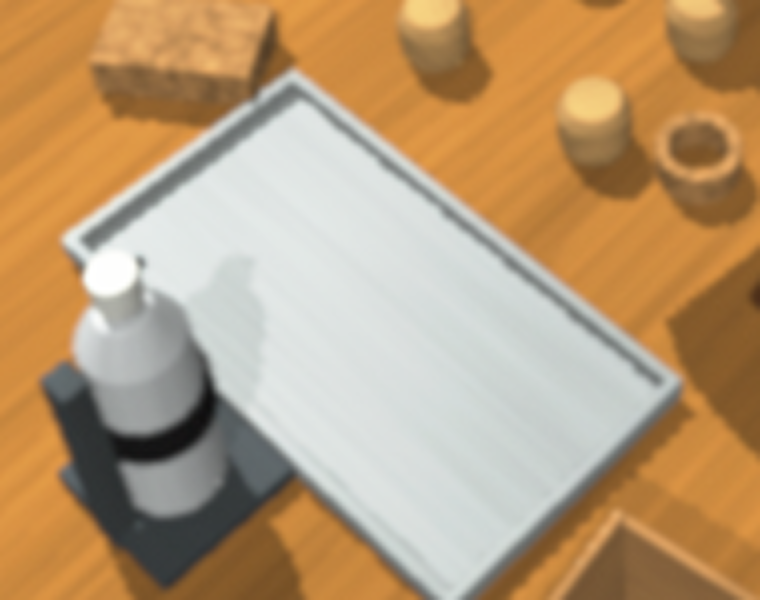

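View pics/d_c.png

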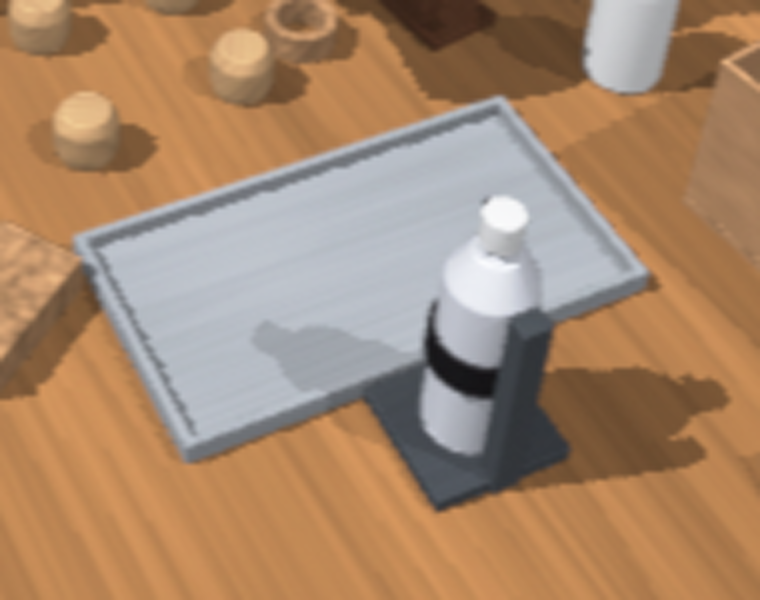

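Request:
step_arm:
  moves: [0,1,0,0,0,0,-1,0,1,0,0,0,0,-1,0,1,0,0,0,0,-1,0,1,0,0,0,0,-1,0,1,0,0,0,0,-1,0,1,0,0,0,0,-1,0,1,0,0,0,0,-1,-0.5,0.8,0,0,0,0,-1]

```text
time: 0.82
tool_pos: [682.5, -7.8, 199.5]
tcp_rot: [-3.133, -0.002, 1.572]
contact_force: [0.1, 1.0, -0.0]
grip_width: 91.6
```

Run:
```python
from h import *
o=get_obs();print(o['time'],o['tool_pos'],o['tcp_rot'],o['joint_positions'])
cv2.imwrite('pics/w1.png',capture('wrist')[:,:,::-1]); cv2.imwrite('pics/s1.png',capture('scene')[:,:,::-1])
import pickle;pickle.dump(o,open('w1.pkl','wb'))
```

```text
0.8167 [682.535187    -7.75914832 199.51085331] [-3.13314748e+00 -1.73817514e-03  1.57247218e+00] [-1.23867158e-01  6.54016893e-01  1.01463608e+00  6.69662230e-04
  1.48153605e+00 -1.25612911e-01]
```

View pics/w1.png

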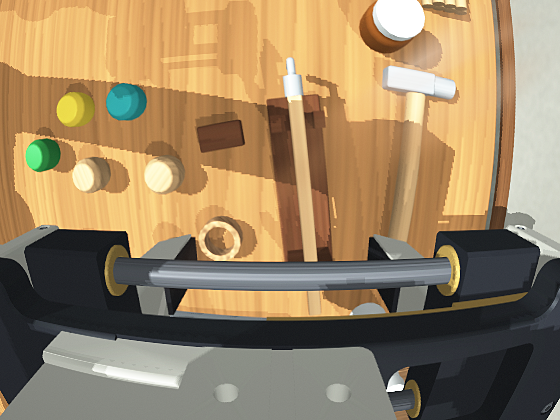

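The wrist view shows the pole running from its hook at (291,60) down to about (311,258). The hammer handle lies to its right at (405,180), clear of the fingers.

Run:
```python
from h import *
import pickle;o=pickle.load(open('w1.pkl','rb'))
np.set_printoptions(precision=1,suppress=True)
for q in [(293,76),(295,95),(300,150),(306,205),(310,250),(314,305)]: print(q,plane('wrist',q,65,o))
print('hook outer',plane('wrist',(290,58),65,o),'hammer',plane('wrist',(395,230),15,o),'C.. tape',plane('wrist',(219,240),12,o))
crop('pics/w1.png',230,40,130,230,2.6,'pics/w1c.png')
```

```text
(293, 76) [690.9 107.9  65. ]
(295, 95) [692.8  89.1  65. ]
(300, 150) [698.   35.4  65. ]
(306, 205) [704.7 -19.6  65. ]
(310, 250) [710.  -68.1  65. ]
(314, 305) [ 716.9 -135.6   65. ]
hook outer [688.  125.9  65. ] hammer [819.8 -63.2  15. ] C.. tape [603.2 -77.2  12. ]
```

View pics/w1c.png

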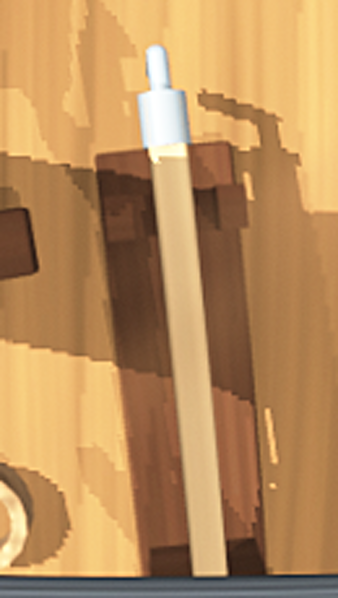

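Request:
step_arm:
  moves: [-0.25,0.5,0,0,0,-0.8,-1,-0.2,0.6,0.5,0,0,-0.75,-1,0,0,1,0,0,0,-1,0,0,1,0,0,0,-1,0,0,1,0,0,0,-1,0,0,1,0,0,0,-1,0,0,0,0,0,0,-1]

```text
time: 1.5
tool_pos: [701.9, -18.4, 104.0]
tcp_rot: [-3.13, -0.003, 1.683]
contact_force: [-1.3, -0.6, -0.9]
grip_width: 91.7
```

Run:
```python
from h import *
o=get_obs();print(o['tool_pos'],o['tcp_rot'])
cv2.imwrite('pics/w2.png',capture('wrist')[:,:,::-1])
import pickle;pickle.dump(o,open('w2.pkl','wb'))
```

```text
[701.85015425 -18.43098478 103.97252146] [-3.12980544e+00 -2.75581730e-03  1.68265028e+00]
```

View pics/w2.png

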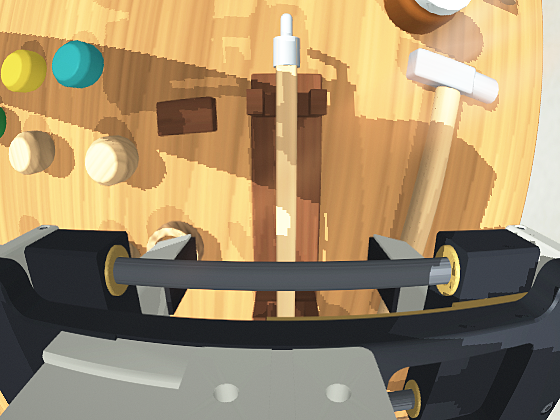

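Run:
```python
from h import *
import pickle;o=pickle.load(open('w2.pkl','rb'))
np.set_printoptions(precision=1,suppress=True)
for q in [(287,75),(287,150),(286.5,220),(286,300)]: 
    p=plane('wrist',q,65,o); print(p, rot(o['tcp_rot']).T@(p-o['tool_pos']))
print(plane('wrist',(287,13),65,o))
```

```text
[692.5  82.7  65. ] [101.5   2.4  39.2]
[698.3  31.8  65. ] [50.2  2.5 39.1]
[703.6 -17.3  65. ] [ 0.8  2.3 39. ]
[710.8 -82.1  65. ] [-64.4   2.3  38.8]
[687.5 127.6  65. ]
```

Request:
step_arm:
  moves: [0,0.1,1,-0.17,0,0,-0.5,0,0,1,0,0,0,-0.5,0,0,0.9,0,0,0,-0.5,0,0,0,0,0,0,-0.5]

```text
time: 1.88
tool_pos: [707.5, -18.0, 54.4]
tcp_rot: [3.129, 0.0, 1.683]
contact_force: [-0.6, -0.1, -1.0]
grip_width: 70.9
```

Request:
step_arm:
  moves: [0,0,0,0,0,0,1,0,0,0,0,0,0,1,0,0,0,0,0,0,1,0,0,0,0,0,0,1,0,0,0,0,0,0,1]

```text
time: 2.3
tool_pos: [710.8, -18.2, 63.1]
tcp_rot: [3.119, 0.002, 1.683]
contact_force: [1.0, 0.3, 0.5]
grip_width: 40.0
```

Request:
step_arm:
  moves: [0,0,0,0,0,0,-0.3]

```text
time: 2.38
tool_pos: [711.3, -18.2, 64.2]
tcp_rot: [3.117, 0.003, 1.683]
contact_force: [0.1, 0.2, 0.2]
grip_width: 43.0
```

Request:
step_arm:
  moves: [0,0,0,0,0,0,-0.3]

```text
time: 2.47
tool_pos: [711.6, -18.3, 64.9]
tcp_rot: [3.116, 0.003, 1.683]
contact_force: [-0.0, -0.6, -0.0]
grip_width: 49.0
```

Request:
step_arm:
  moves: [0,0,0,0,0,0,-0.3]

```text
time: 2.55
tool_pos: [711.8, -18.3, 65.3]
tcp_rot: [3.116, 0.003, 1.683]
contact_force: [-0.0, 0.1, -0.2]
grip_width: 55.4
```

Request:
step_arm:
  moves: [0,-0.2,0.5,0.2,0,0,-0.5,0,-0.15,0.4,0.17,0,0,-0.5,0,0,0.1,0,0,0,-0.5]

```text
time: 2.8
tool_pos: [704.9, -19.3, 44.3]
tcp_rot: [-3.14, 0.004, 1.683]
contact_force: [-1.0, 0.6, -1.4]
grip_width: 68.2
```

Request:
step_arm:
  moves: [0,0,0,0,0,0,-0.3]

```text
time: 2.88
tool_pos: [704.1, -19.2, 42.7]
tcp_rot: [-3.138, 0.003, 1.683]
contact_force: [-0.3, 0.6, 1.4]
grip_width: 65.7
```

Request:
step_arm:
  moves: [0,0,0,0,0,0,-0.3]

```text
time: 2.97
tool_pos: [703.7, -19.1, 41.8]
tcp_rot: [-3.136, 0.003, 1.683]
contact_force: [0.7, -0.3, 0.8]
grip_width: 61.5
```

Request:
step_arm:
  moves: [0,0,-0.15,0,0,0,1,0,0,0,0,0,0,1,0,0,0,0,0,0,1,0,0,0,0,0,0,1,0,0,0,0,0,0,1,0,0,0,0,0,0,1,0,0,0,0,0,0,1,0,0,0,0,0,0,1]

```text
time: 3.63
tool_pos: [704.2, -19.2, 45.7]
tcp_rot: [-3.138, 0.003, 1.683]
contact_force: [-0.4, 0.5, -0.6]
grip_width: 12.9
```

Request:
step_arm:
  moves: [0,0,0,0,0,0,1,0,0,0,0,0,0,1,0,0,0,0,0,0,1]

```text
time: 3.88
tool_pos: [704.2, -19.2, 45.7]
tcp_rot: [-3.138, 0.003, 1.683]
contact_force: [-0.1, 0.6, -0.8]
grip_width: 12.8
```

Request:
step_arm:
  moves: [0,0,-0.5,0,0,0,1,0,0,-1,0,0,0,1,0,0,-1,0,0,0,1,0.3,-0.3,-1,0,0,0,1,0.3,-0.5,-1,0,0,0,1,0.3,-0.5,-1,0,0,0,1,0.3,-0.5,-1,0,0,0,1,0.3,-0.5,-1,0,0,0,1]

```text
time: 4.55
tool_pos: [651.8, 5.8, 198.3]
tcp_rot: [-3.125, 0.0, 1.681]
contact_force: [0.2, -0.0, -1.3]
grip_width: 13.0
```

Request:
step_arm:
  moves: [0,-0.8,-1,0,0,0.5,1,0,-1,-1,0,0,0.5,1,0,-1,-1,0,0,0.5,1,0,-1,-1,0,0,0.5,1,0,-1,-1,0,0,0,1,0,-1,-1,0,0,0,1,0,0,0,0,0,0,1]

```text
time: 5.13
tool_pos: [530.7, 4.9, 335.4]
tcp_rot: [-3.135, 0.003, 1.536]
contact_force: [1.2, -0.3, 0.0]
grip_width: 12.8
```

Run:
```python
from h import *
o=get_obs();print(o['tool_pos'],o['tcp_rot'],o['joint_positions'])
for n in ('scene','side','wrist'): cv2.imwrite(f'pics/{n}3.png',capture(n)[:,:,::-1])
```

```text
[530.67858304   4.90879948 335.40493393] [-3.13545653  0.00342405  1.53643824] [-0.13260385  0.29281487  1.23560295 -0.00401401  1.61894517 -0.09841688]
```

View pics/scene3.png

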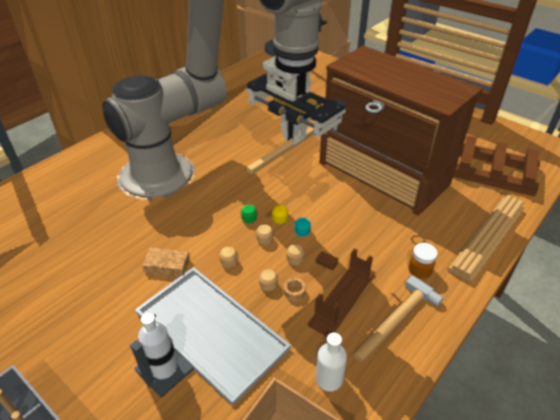

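View pics/side3.png

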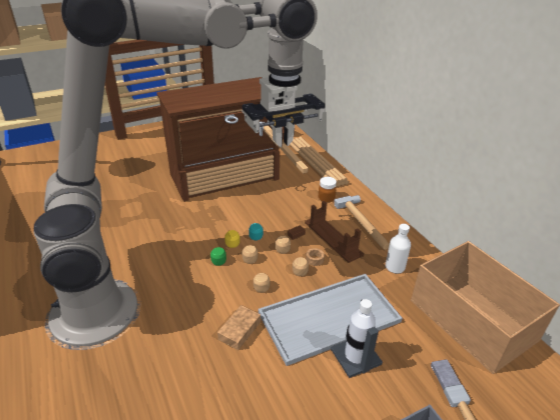

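View pics/wrist3.png

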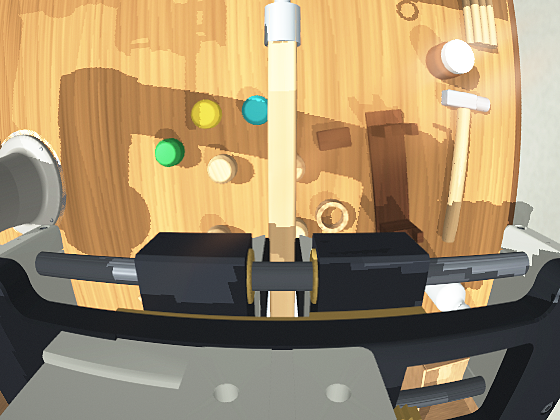

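Request:
step_arm:
  moves: [1,-0.1,0,0,0,0,1,1,-0.1,0,0,0,0,1,1,-0.1,0,0,0,0,1,1,-0.1,0,0,0,0,1,1,-0.1,0,0,0,0,1,1,-0.1,0,0,0,0,1,1,-0.1,0,0,0,0,1,0.5,0,0,0,0,0,1]

```text
time: 5.95
tool_pos: [526.1, 158.5, 312.9]
tcp_rot: [-3.103, 0.006, 1.53]
contact_force: [1.2, 0.3, -1.2]
grip_width: 12.9
```

Request:
step_arm:
  moves: [0,0,0,0,0,0,1,0,0,0,0,0,0,1]

```text
time: 6.12
tool_pos: [526.4, 160.2, 309.4]
tcp_rot: [-3.097, 0.007, 1.533]
contact_force: [0.3, -0.0, -2.2]
grip_width: 12.7
```

Run:
```python
from h import *
o=get_obs();print(o['tool_pos'],o['tcp_rot'])
for n in ('scene','side','wrist'): cv2.imwrite(f'pics/{n}4.png',capture(n)[:,:,::-1])
for n in ('scene','side'): print(n,proj(n,[522.8,336.6,283]))
crop('pics/scene4.png',270,40,200,150,4,'pics/s4c.png')
crop('pics/side4.png',170,70,160,120,5,'pics/d4c.png')
```

```text
[526.38882354 160.20857226 309.40772088] [-3.09716057  0.00700716  1.53326995]
scene [373.40636139 106.55593272]
side [231.34353017 118.61004532]
```

View pics/s4c.png

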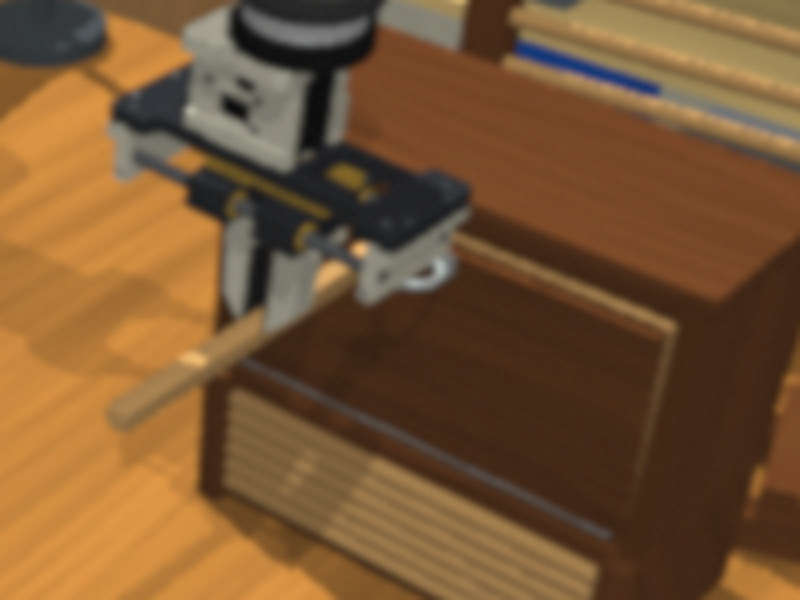

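View pics/d4c.png

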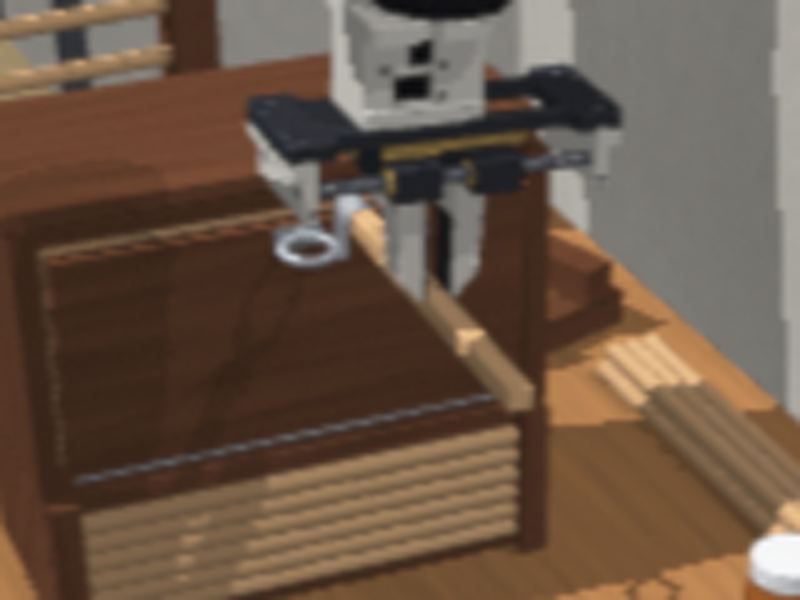

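View pics/wrist4.png

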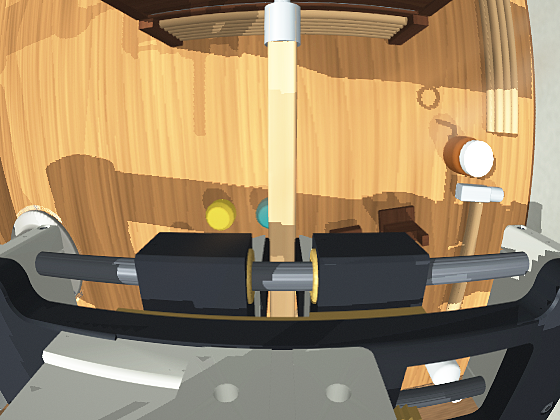

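Request:
step_arm:
  moves: [0.2,-0.2,-0.6,-0.3,0,0,1,0.1,-0.15,-0.5,-0.2,0,0,1,0,0,-0.1,0,0,0,1,0,0,0,0,0,0,1]

```text
time: 6.6
tool_pos: [520.4, 163.5, 338.3]
tcp_rot: [-3.139, 0.007, 1.527]
contact_force: [-0.3, -0.9, -2.2]
grip_width: 12.5
```

Request:
step_arm:
  moves: [0,0,0,0,0,0,1,0,0,0,0,0,0,1,0,0,0,0,0,0,1]

```text
time: 6.85
tool_pos: [520.4, 163.2, 340.1]
tcp_rot: [3.14, 0.006, 1.527]
contact_force: [0.8, 0.5, -0.8]
grip_width: 12.9
```

```bash
cat >> h.py <<'E'
def tip(o,L=142): return o['tool_pos']+rot(o['tcp_rot'])@np.array([L,0,21.])
E
python3 - <<'E'
from h import *
np.set_printoptions(precision=1,suppress=True)
o=get_obs();print(o['tool_pos'],o['tcp_rot'])
for n in ('scene','side'): cv2.imwrite(f'pics/{n}5.png',capture(n)[:,:,::-1])
t=tip(o);print(t, [ (proj(n,t)) for n in ('scene','side')],proj('side',t+[0,0,40]))
crop('pics/scene5.png',320,70,100,75,8,'pics/s5c.png')
crop('pics/side5.png',200,80,80,60,10,'pics/d5c.png')
E
```

```text
[520.4 163.2 340.1] [3.1 0.  1.5]
[526.6 304.9 318.2] [array([369.5,  99.6]), array([235.9, 112. ])] [235.5  99.6]
```

View pics/s5c.png

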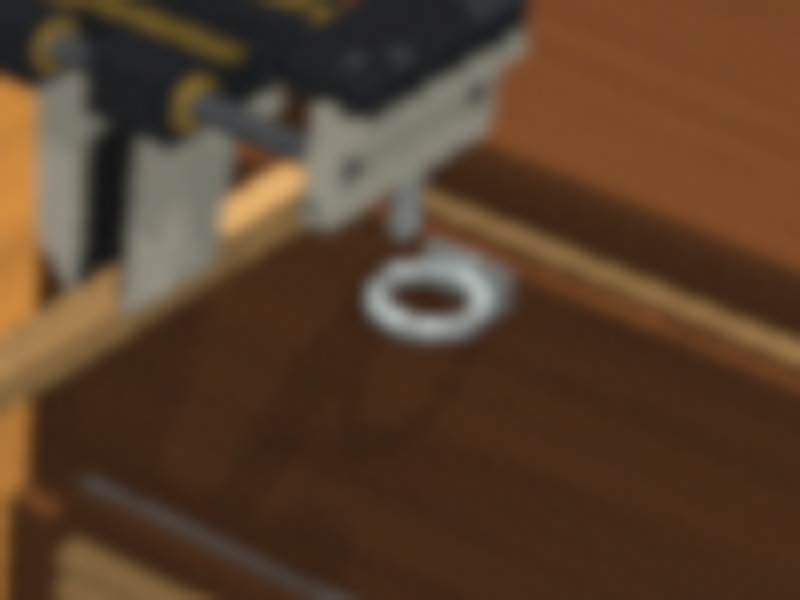

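View pics/d5c.png

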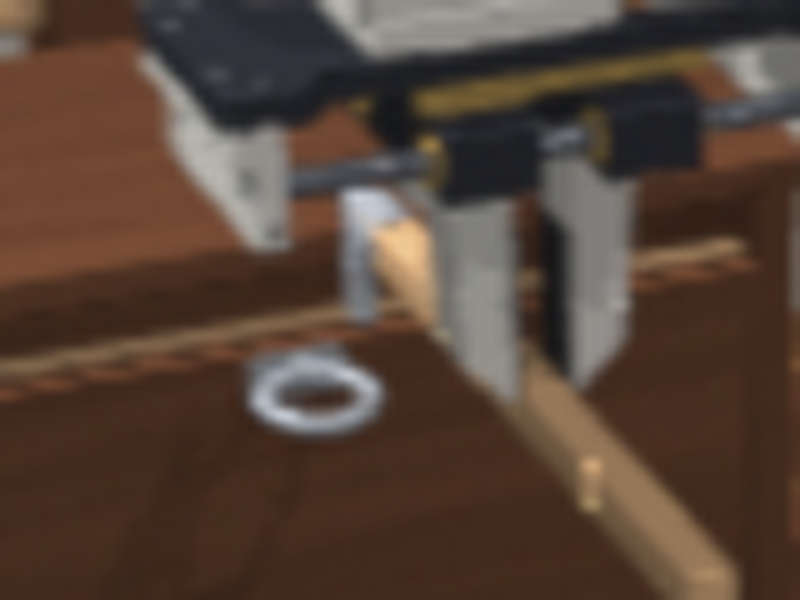

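Request:
step_arm:
  moves: [0.5,-0.1,-0.05,0,0,0,1,0.5,-0.1,-0.05,0,0,0,1,0.4,-0.05,-0.05,0,0,0,1,0,0,0,0,0,0,1,0,0,0,0,0,0,1]

```text
time: 7.37
tool_pos: [516.0, 195.1, 341.6]
tcp_rot: [-3.14, 0.006, 1.527]
contact_force: [-0.4, -0.8, -1.3]
grip_width: 12.5
```

```bash
cat > st.py <<'E'
from h import *
np.set_printoptions(precision=3,suppress=True)
o=get_obs();print(o['time'],o['tool_pos'],o['tcp_rot'],'tip',tip(o),o['contact_force'])
E
python3 st.py
```

```text
7.3667 [516.027 195.067 341.645] [-3.14   0.006  1.527] tip [522.162 336.797 319.738] [-0.416 -0.823 -1.295]
```

Request:
step_arm:
  moves: [0,0,0.5,0,0,0,1,0,0,0.5,0,0,0,1,0,0,0,0,0,0,1,0,0,0,0,0,0,1]

```text
time: 7.7
tool_pos: [516.0, 196.0, 321.3]
tcp_rot: [-3.141, 0.007, 1.529]
contact_force: [0.3, -0.5, -0.5]
grip_width: 12.6
```

```bash
python3 st.py
```

```text
7.7 [516.026 196.015 321.35 ] [-3.141  0.007  1.529] tip [521.869 337.754 299.423] [ 0.286 -0.487 -0.496]
```

Request:
step_arm:
  moves: [-0.1,0.05,0.5,0,0,0,1,0,0,0.5,0,0,0,1,0,0,0.4,0,0,0,1,0,0,0.4,0,0,0,1,0,0,0,0,0,0,1]

```text
time: 8.12
tool_pos: [517.8, 193.1, 283.7]
tcp_rot: [3.14, 0.006, 1.529]
contact_force: [-0.1, 0.2, -2.3]
grip_width: 12.8
```

```bash
python3 st.py
python3 - <<'E'
from h import *
for n in ('scene','side'): cv2.imwrite(f'pics/{n}6.png',capture(n)[:,:,::-1])
a=cv2.resize(cv2.imread('pics/scene6.png')[70:145,330:405],None,fx=5,fy=5);b=cv2.resize(cv2.imread('pics/side6.png')[80:155,200:275],None,fx=5,fy=5)
cv2.imwrite('pics/c6.png',np.hstack([a,b]))
E
```

```text
8.1167 [517.778 193.055 283.676] [3.14  0.006 1.529] tip [523.717 334.794 261.775] [-0.127  0.217 -2.319]
```

View pics/c6.png

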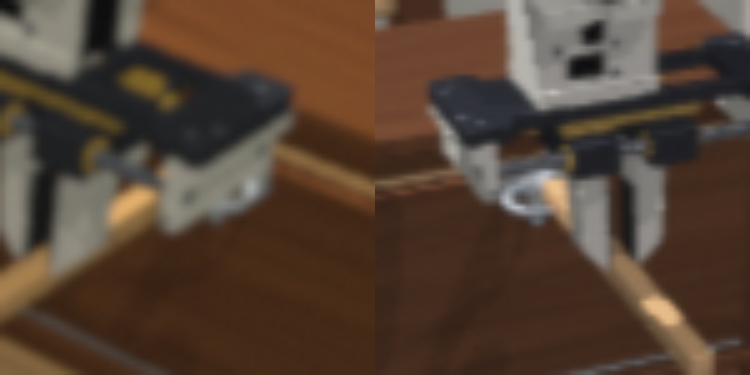

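Request:
step_arm:
  moves: [-0.8,0,0.05,0,0,0,1,-0.8,0,0.15,0,0,0,1,-0.6,0,0.25,0,0,0,1,0,0,0,0,0,0,1]

```text
time: 8.55
tool_pos: [517.3, 153.1, 277.7]
tcp_rot: [3.135, -0.003, 1.534]
contact_force: [-0.3, -0.2, -1.6]
grip_width: 13.1
```

```bash
python3 st.py
```

```text
8.55 [517.265 153.087 277.651] [ 3.135 -0.003  1.534] tip [522.701 295.053 257.128] [-0.341 -0.176 -1.591]
```

Run:
```python
from h import *
for n in ('scene','side'): cv2.imwrite(f'pics/{n}7.png',capture(n)[:,:,::-1])
a=cv2.imread('pics/scene7.png')[40:200,280:440];b=cv2.imread('pics/side7.png')[60:220,150:310]
cv2.imwrite('pics/c7.png',cv2.resize(np.hstack([a,b]),None,fx=2.5,fy=2.5))
```

```text
(no output)
```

View pics/c7.png

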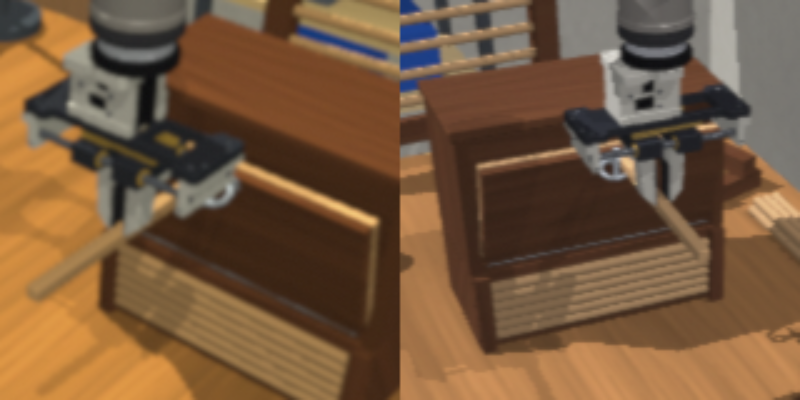

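Request:
step_arm:
  moves: [-0.7,0,0.3,0,0,0,1,-0.7,0,0.35,0,0,0,1,-0.7,0,0.4,0,0,0,1,-0.5,0,0.4,0,0,0,1]

```text
time: 8.98
tool_pos: [517.6, 112.8, 251.4]
tcp_rot: [3.127, -0.021, 1.541]
contact_force: [0.1, 9.1, -5.6]
grip_width: 12.7
```

```bash
python3 st.py
```

```text
8.9833 [517.597 112.838 251.439] [ 3.127 -0.021  1.541] tip [522.093 255.17  233.369] [ 0.094  9.055 -5.563]
```

Request:
step_arm:
  moves: [-0.35,0,0.1,0,0,0,1,-0.35,0,0.15,0,0,0,1,-0.2,0,0.1,0,0,0,1]

```text
time: 9.23
tool_pos: [515.8, 102.8, 241.7]
tcp_rot: [3.132, -0.034, 1.545]
contact_force: [0.3, 7.0, -4.9]
grip_width: 12.7
```

```bash
python3 st.py;python3 - <<'E'
from h import *
for n in ('scene','side'): cv2.imwrite(f'pics/{n}8.png',capture(n)[:,:,::-1])
a=cv2.imread('pics/scene8.png')[40:200,280:440];b=cv2.imread('pics/side8.png')[60:220,150:310]
cv2.imwrite('pics/c8.png',cv2.resize(np.hstack([a,b]),None,fx=2.5,fy=2.5))
E
```

```text
9.2333 [515.846 102.78  241.684] [ 3.132 -0.034  1.545] tip [519.769 245.36  225.541] [ 0.311  7.001 -4.857]
```

View pics/c8.png

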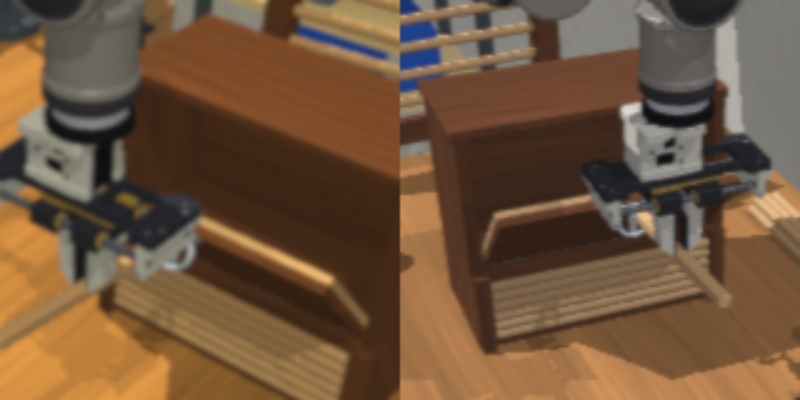

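Request:
step_arm:
  moves: [0.1,0,-0.8,0,0,0,1,0,0,-1,0,0,0,1,0,0,-1,0,0,0,1,0,0,-1,0,0,0,1]

```text
time: 9.67
tool_pos: [508.6, 126.9, 307.4]
tcp_rot: [-3.12, -0.078, 1.556]
contact_force: [3.3, 28.2, -28.3]
grip_width: 11.0
```

```bash
python3 st.py;python3 - <<'E'
from h import *
for n in ('scene','side'): cv2.imwrite(f'pics/{n}9.png',capture(n)[:,:,::-1])
a=cv2.imread('pics/scene9.png')[40:200,280:440];b=cv2.imread('pics/side9.png')[60:220,150:310]
cv2.imwrite('pics/c9.png',cv2.resize(np.hstack([a,b]),None,fx=2.5,fy=2.5))
E
```

```text
9.6667 [508.561 126.901 307.401] [-3.12  -0.078  1.556] tip [510.254 270.096 297.53 ] [  3.256  28.215 -28.269]
```

View pics/c9.png

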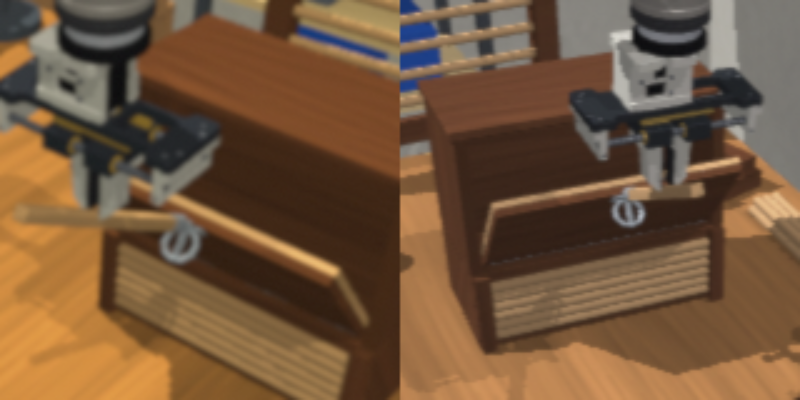

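The hook caught in the ring: the force is about 28 N and the stick has pivoted in the grip. I'll measure the stick's pitch before moving again.

Run:
```python
from h import *
for k in '89':
  a=cv2.imread(f'pics/scene{k}.png')[80:180,270:380];b=cv2.imread(f'pics/side{k}.png')[100:200,220:330]
  cv2.imwrite(f'pics/e{k}.png',cv2.resize(np.hstack([a,b]),None,fx=3.6,fy=3.6,interpolation=cv2.INTER_CUBIC))
```

```text
(no output)
```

View pics/e8.png

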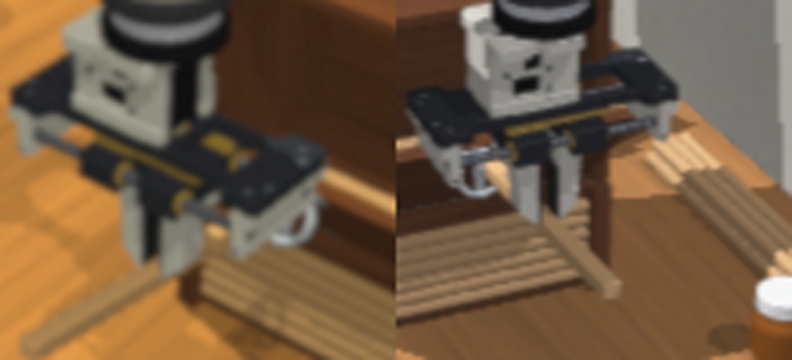

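View pics/e9.png

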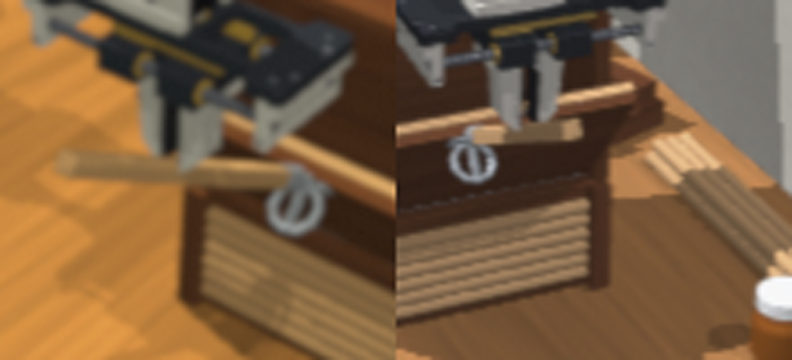

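Run:
```python
from h import *
np.set_printoptions(precision=1,suppress=True)
T=lambda a,b:tri(ray('scene',np.array(a)-.4),ray('side',np.array(b)-.4))
print('tail8',T((279.2,175.8),(278.9,179.2)))
print('tail9',T((288.9,125.3),(270,136.1)),'he',T((353.3,131.4),(239.4,137.5)),'ring',T((352.2,137.5),(241.7,144.4)))
```

```text
tail8 (array([511.5, -18.1, 272.2]), [0.1, 0.1])
tail9 (array([504.5,  21.9, 378. ]), [0.9, 0.9]) he (array([517.7, 259.8, 251.8]), [4.6, 4.6]) ring (array([520.3, 252.6, 234.7]), [1.3, 1.3])
```

Request:
step_arm:
  moves: [0.3,0,-0.1,0,0,0,1,0.3,0,-0.1,0,0,0,1,0.3,0,-0.1,0,0,0,1,0.3,0,-0.1,0,0,0,1]

```text
time: 10.1
tool_pos: [512.7, 146.0, 323.3]
tcp_rot: [-3.133, -0.06, 1.556]
contact_force: [0.3, -7.4, 3.8]
grip_width: 11.7
```

```bash
python3 st.py;cat > two.py <<'E'
from h import *
import sys
k=sys.argv[1];x,y,w,h,x2,y2=map(int,sys.argv[2:8])
for n in ('scene','side'): cv2.imwrite(f'pics/{n}{k}.png',capture(n)[:,:,::-1])
s=min(800/(2*w),600/h)
a=cv2.imread(f'pics/scene{k}.png')[y:y+h,x:x+w];b=cv2.imread(f'pics/side{k}.png')[y2:y2+h,x2:x2+w]
cv2.imwrite(f'pics/e{k}.png',cv2.resize(np.hstack([a,b]),None,fx=s,fy=s,interpolation=cv2.INTER_CUBIC));print(s)
E
python3 two.py 10 270 60 130 120 190 80
```

```text
10.1 [512.661 145.993 323.347] [-3.133 -0.06   1.556] tip [514.661 288.983 310.907] [ 0.345 -7.413  3.83 ]
3.076923076923077
```

View pics/e10.png

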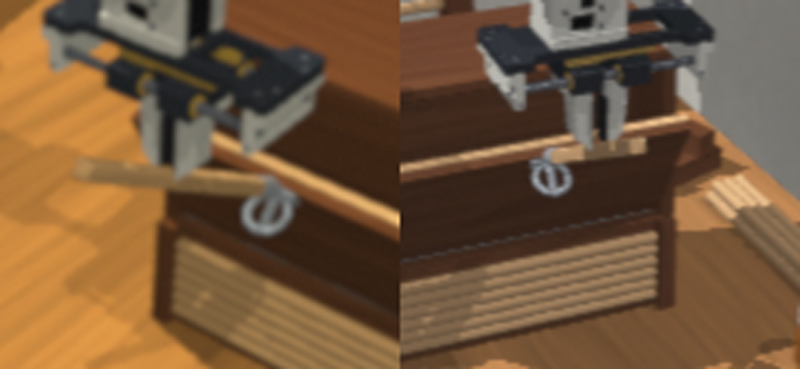

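```bash
cat >> h.py <<'E'
def T2(a,b,s,o1,o2):
    # crop pixels (a in left, b in right after subtracting 400)
    p=np.array(o1)+np.array(a)/s-.4; q=np.array(o2)+(np.array(b)-[400,0])/s-.4
    return tri(ray('scene',p),ray('side',q))
E
python3 - <<'E'
from h import *
np.set_printoptions(precision=1,suppress=True)
f=lambda a,b:T2(a,b,3.0769,(270,60),(190,80))
print(f((267,212),(551,176)),'tail',f((80,168),(642,147)),'he',f((272,187),(547,154)))
E
```

```text
(array([519.8, 270.9, 250.6]), [1.2, 1.2]) tail (array([508.1,  39.4, 394.2]), [1.1, 1.1]) he (array([518.6, 276.1, 272. ]), [1.8, 1.8])
```

Request:
step_arm:
  moves: [0.3,0,-0.1,0,0,0,1,0.3,0,-0.1,0,0,0,1,0.2,0,0,0,0,0,1]

```text
time: 10.45
tool_pos: [515.2, 158.6, 334.0]
tcp_rot: [3.139, -0.051, 1.553]
contact_force: [-0.2, -6.3, 4.2]
grip_width: 11.8
```

```bash
python3 st.py; python3 two.py 11 270 60 130 120 190 80
python3 - <<'E'
import numpy as np
# waypoints of TCP to keep bar point fixed
def rel(a,p0=-.475):
    p=p0+a
    grip=19*np.array([-np.sin(a),np.cos(a)])
    return grip+142*np.array([np.cos(p),np.sin(p)])+20*np.array([np.sin(p),-np.cos(p)])
for i in range(1,12):
    a0=.0698*(i-1);a=.0698*i
    d=rel(a0)-rel(a)
    x=d@[np.cos(a0),np.sin(a0)];z=d@[np.sin(a0),-np.cos(a0)]
    print(i,d.round(1),'units x %.2f z %.2f'%(x/20,z/20))
E
```

```text
10.45 [515.229 158.586 333.983] [ 3.139 -0.051  1.553] tip [517.823 301.445 320.217] [-0.248 -6.329  4.203]
3.076923076923077
1 [-4.2 -8.3] units x -0.21 z 0.42
2 [-3.6 -8.6] units x -0.21 z 0.42
3 [-3.  -8.8] units x -0.21 z 0.42
4 [-2.3 -9. ] units x -0.21 z 0.42
5 [-1.7 -9.1] units x -0.21 z 0.42
6 [-1.1 -9.2] units x -0.21 z 0.42
7 [-0.4 -9.3] units x -0.21 z 0.42
8 [ 0.2 -9.3] units x -0.21 z 0.42
9 [ 0.9 -9.3] units x -0.21 z 0.42
10 [ 1.5 -9.2] units x -0.21 z 0.42
11 [ 2.2 -9.1] units x -0.21 z 0.42
```

View pics/e11.png

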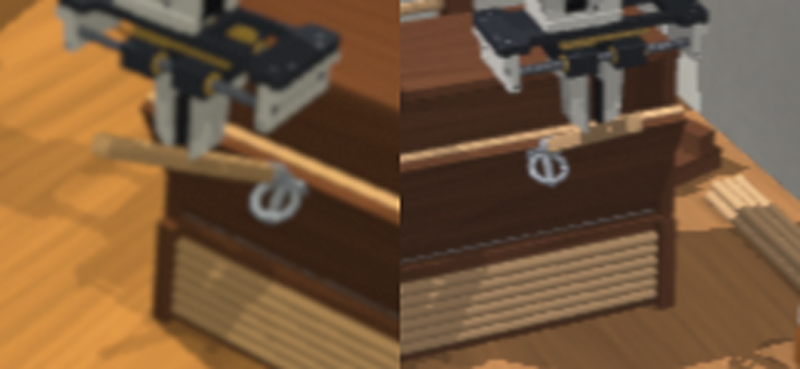

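Request:
step_arm:
  moves: [-0.2,0,0.42,0,1,0,1,-0.2,0,0.42,0,1,0,1,-0.2,0,0.42,0,1,0,1,-0.2,0,0.42,0,1,0,1]

```text
time: 10.88
tool_pos: [517.6, 150.9, 303.1]
tcp_rot: [3.124, -0.336, 1.566]
contact_force: [-0.4, -2.7, -0.9]
grip_width: 11.6
```

```bash
python3 st.py; python3 two.py 12 270 60 130 120 190 80
```

```text
10.8833 [517.559 150.875 303.129] [ 3.124 -0.336  1.566] tip [518.583 291.846 330.165] [-0.448 -2.684 -0.853]
3.076923076923077
```

View pics/e12.png

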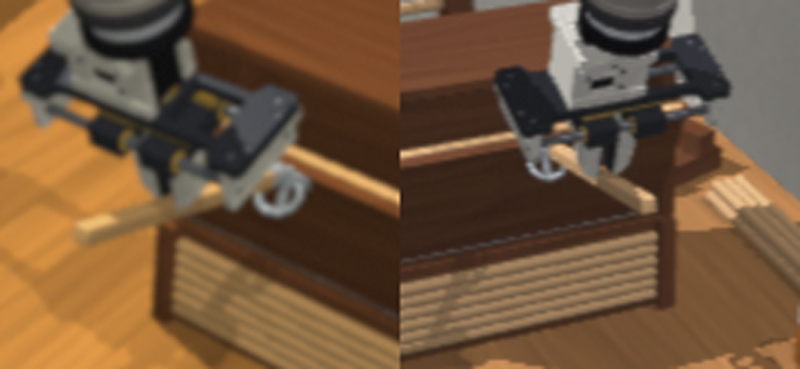

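Good: the stick is levelling with the tool's tilt and the hook is still in the ring. I'll keep turning until it is level, or slightly hook-up.

Request:
step_arm:
  moves: [-0.2,0,0.42,0,1,0,1,-0.2,0,0.42,0,1,0,1,-0.2,0,0.42,0,1,0,1,0,0,0,0,0,0,1]

```text
time: 11.32
tool_pos: [518.6, 148.6, 274.9]
tcp_rot: [3.122, -0.546, 1.569]
contact_force: [-0.5, -0.0, -1.2]
grip_width: 11.4
```

```bash
python3 st.py; python3 two.py 13 270 60 130 120 190 80
```

```text
11.3167 [518.596 148.611 274.924] [ 3.122 -0.546  1.569] tip [519.298 280.867 330.717] [-0.509 -0.012 -1.249]
3.076923076923077
```

View pics/e13.png

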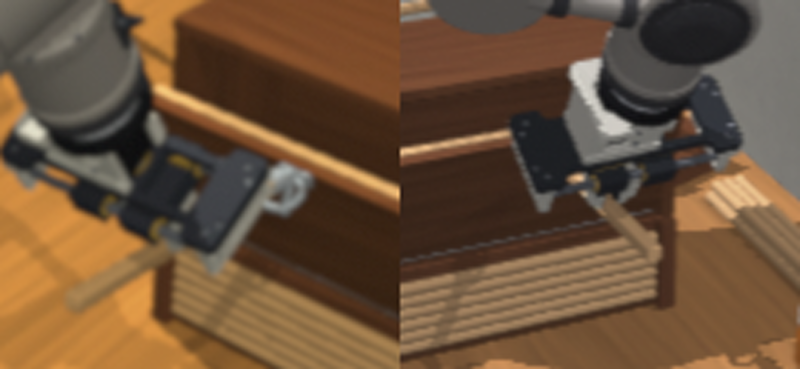

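Run:
```python
from h import *
np.set_printoptions(precision=2,suppress=True)
o=get_obs()
f=lambda a,b:T2(a,b,3.0769,(270,60),(190,80))
t,r=f((78,301),(650,252)); g=o['tool_pos']-19*rot(o['tcp_rot'])[:,2]
print('tail',t,r,'grip',g,'pitch',np.arctan2(g[2]-t[2],g[1]-t[1]),np.linalg.norm(g-t))
d=(g-t)/np.linalg.norm(g-t)
# pole -z dir
up=np.cross(d,[1,0,0]);up=-up if up[2]>0 else up
print('tip',g+142*d+40*up)
for u in [(292,187),(288,190)]:
    p=np.array([270,60])+np.array(u)/3.0769-.4
    ro,rd=ray('scene',p); s=(522-ro[0])/rd[0]; print('ring at x522',ro+s*rd)
```

```text
tail [514.5   33.09 293.98] [1.4, 1.4] grip [519.13 139.52 293.82] pitch -0.001474938366300209 106.5253316839535
tip [525.31 281.33 253.65]
ring at x522 [522.   302.09 258.68]
ring at x522 [522.   296.16 258.7 ]
```

Run:
```python
from h import *
a=cv2.imread('pics/scene13.png')[85:165,285:385];b=cv2.imread('pics/side13.png')[120:200,205:305]
cv2.imwrite('pics/f13.png',cv2.resize(np.vstack([a,b]),None,fx=3.7,fy=3.7,interpolation=cv2.INTER_CUBIC))
```

```text
(no output)
```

View pics/f13.png

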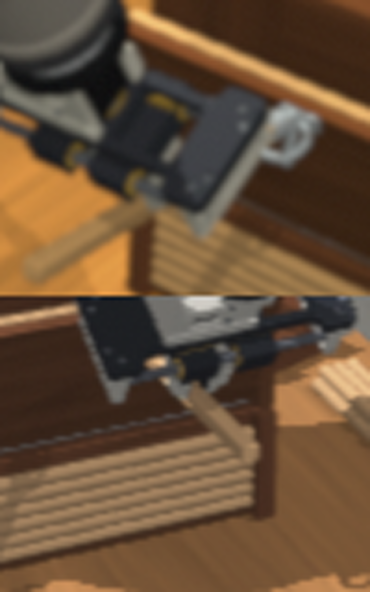

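Run:
```python
from h import *
np.set_printoptions(precision=1,suppress=True)
for t in np.arange(0,.8,.1):
    y=358.6-(22*np.cos(t)+153*np.sin(t)); z=130+153*np.cos(t)-22*np.sin(t); x=523.6-.0365*(358.6-y)
    print(t.round(2),y,z,proj('scene',[x,y,z]),proj('side',[x,y,z]))
```

```text
0.0 336.6 283.0 [373.4 106.6] [231.3 118.6]
0.1 321.43539561691875 280.03930212130774 [369.8 109.9] [233.  121.5]
0.2 306.6421276758483 275.5794611322186 [366.2 113.8] [234.7 124.8]
0.3 292.36800562005175 269.66503828966825 [362.6 118.1] [236.4 128.5]
0.4 278.75565175871304 262.3551285516511 [359.1 122.8] [238.  132.6]
0.5 265.94107623196874 253.72277011993455 [355.7 127.9] [239.6 136.9]
0.6 254.05231804254666 243.85421466649 [352.4 133.2] [241.  141.5]
0.7 243.20816573237454 232.8480655352975 [349.4 138.7] [242.4 146.4]
```

Request:
step_arm:
  moves: [0.2,0,-0.34,0,0,0,1,0.2,0,-0.34,0,0,0,1,0,0,0,0,0,0,1]

```text
time: 11.67
tool_pos: [519.9, 151.4, 297.8]
tcp_rot: [3.112, -0.538, 1.579]
contact_force: [0.1, -1.9, -0.4]
grip_width: 11.0
```

```bash
python3 st.py
```

```text
11.6667 [519.902 151.381 297.846] [ 3.112 -0.538  1.579] tip [519.481 284.083 352.572] [ 0.141 -1.871 -0.394]
```

Request:
step_arm:
  moves: [0.2,0,-0.34,0.2,0,0,1,0.2,0,-0.34,0.2,0,0,1,0.2,0,-0.34,0,0,0,1,0,0,0,0,0,0,1]

```text
time: 12.0
tool_pos: [519.6, 154.2, 327.3]
tcp_rot: [3.132, -0.534, 1.588]
contact_force: [-0.2, -0.3, -1.6]
grip_width: 11.1
```

```bash
python3 st.py; python3 two.py 14 270 40 130 140 190 70;python3 - <<'E'
from h import *
cv2.imwrite('pics/w14.png',capture('wrist')[:,:,::-1])
E
```

```text
12.0 [519.625 154.16  327.327] [ 3.132 -0.534  1.588] tip [517.498 287.04  381.58 ] [-0.157 -0.282 -1.641]
3.076923076923077
```

View pics/e14.png

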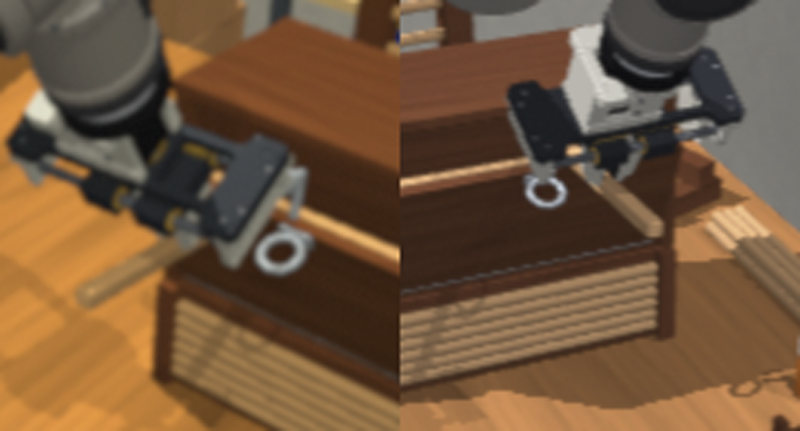

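View pics/w14.png

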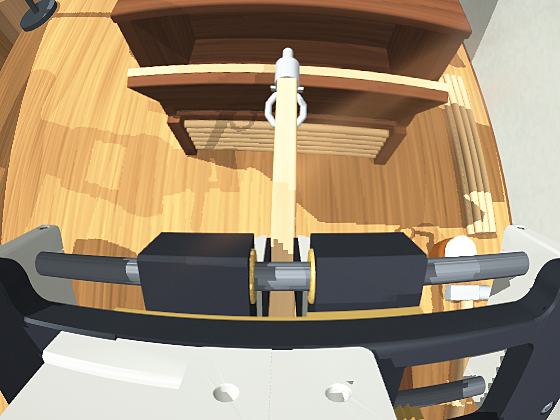

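Run:
```python
from h import *
np.set_printoptions(precision=2,suppress=True)
o=get_obs()
f=lambda a,b:T2(a,b,3.0769,(270,40),(190,70))
t,r=f((84,298),(655,230)); R=rot(o['tcp_rot']);g=o['tool_pos']-19*R[:,2]
print('tail',t,r,'grip',g,'pitch',np.arctan2(g[2]-t[2],g[1]-t[1]),np.linalg.norm(g-t))
print('model tip',proj('scene',[518,286.5,303.7]))
ro,rd=ray('scene',(365.5,109.8))
for x in(516,518,520): print(ro+rd*(x-ro[0])/rd[0])
# wrist: hook end px 288,50 ; stick centreline
for q in [(288,78),(288,52)]:
    ro,rd=ray('wrist',q,o); 
    print('wrist z343.7',ro+rd*(343.7-ro[2])/rd[2])
crop('pics/scene14.png',350,80,60,45,12,'pics/f14.png')
```

```text
tail [517.57  33.38 346.9 ] [1.1, 1.1] grip [518.86 144.11 341.36] pitch -0.05003586542028269 110.87929994168118
model tip [361.71 106.69]
[516.   310.73 282.92]
[518.   307.17 285.36]
[520.   303.6  287.81]
wrist z343.7 [520.4  257.74 343.7 ]
wrist z343.7 [520.35 282.1  343.7 ]
```

View pics/f14.png

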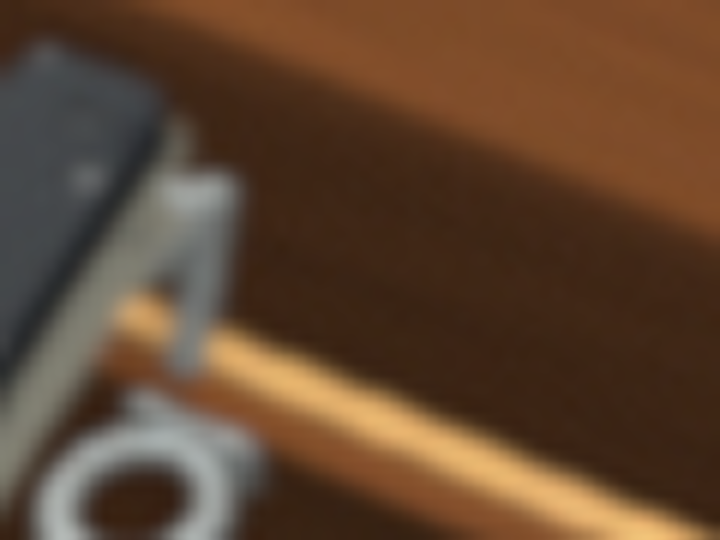

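```bash
cat > pole.py <<'E'
from h import *
from scipy.optimize import least_squares
def pts(o,q):
    s,v,p=q; R=rot(o['tcp_rot'])
    a=p  # pole x axis rotated in tool x-z plane: angle p about tool y (neg = hook down)
    X=np.array([np.cos(a),0,-np.sin(a)]);Z=np.array([-np.sin(a),0,-np.cos(a)])
    m=np.array([s,0,-19-v])
    f=lambda x,z:o['tool_pos']+R@(m+x*X+z*Z)
    return dict(tail=f(-127.5,0),tip=f(140,-40),top=f(144,4),mid=f(0,0),X=R@X)
def fit(o,ob,q0=(5,0,-.5)):
    def res(q):
        P=pts(o,q);return np.concatenate([proj(n,P[k],o)-np.array(uv) for k,n,uv in ob]+[[(q[1])/2]])
    r=least_squares(res,q0);return r.x,r.fun
E
python3 - <<'E'
from pole import *
np.set_printoptions(precision=2,suppress=True)
o=get_obs()
s=3.0769
ob=[('tail','scene',(270+84/s-.4,40+298/s-.4)),('tail','side',(190+255/s-.4,70+230/s-.4)),('tip','scene',(365,110.9)),('top','scene',(368.7,94.5)),('top','wrist',(288,48))]
q,f=fit(o,ob);print(q,f);P=pts(o,q);print(P, 'pitch',np.arcsin(P['X'][2]))
E
```

```text
[ 8.94 -5.61 -0.62] [-0.83  0.01  1.76 -1.52 -3.26  0.29 -3.27 -0.29 -4.63 -1.13 -2.81]
{'tail': array([520.2 ,  27.67, 352.36]), 'tip': array([517.35, 290.57, 288.86]), 'top': array([517.05, 298.44, 332.33]), 'mid': array([518.73, 154.66, 341.09]), 'X': array([-0.01,  1.  , -0.09])} pitch -0.08856349957549808
```

Request:
step_arm:
  moves: [0,0,0,0,0.75,0,1,0,0,0,0,0.75,0,1,0.45,0,0.3,0,0,0,1,0.45,0,0.3,0,0,0,1,0.45,0,0.3,0,0,0,1,0,0,0,0,0,0,1]

```text
time: 12.65
tool_pos: [517.3, 189.2, 325.0]
tcp_rot: [3.139, -0.642, 1.583]
contact_force: [-0.4, -0.0, -0.1]
grip_width: 11.1
```

```bash
python3 st.py; python3 two.py 15 270 40 130 140 190 70;python3 - <<'E'
from h import *
cv2.imwrite('pics/w15.png',capture('wrist')[:,:,::-1])
crop('pics/scene15.png',350,70,60,45,12,'pics/f15.png')
E
```

```text
12.65 [517.343 189.249 325.019] [ 3.139 -0.642  1.583] tip [515.894 315.555 393.207] [-0.442 -0.023 -0.075]
3.076923076923077
```

View pics/e15.png

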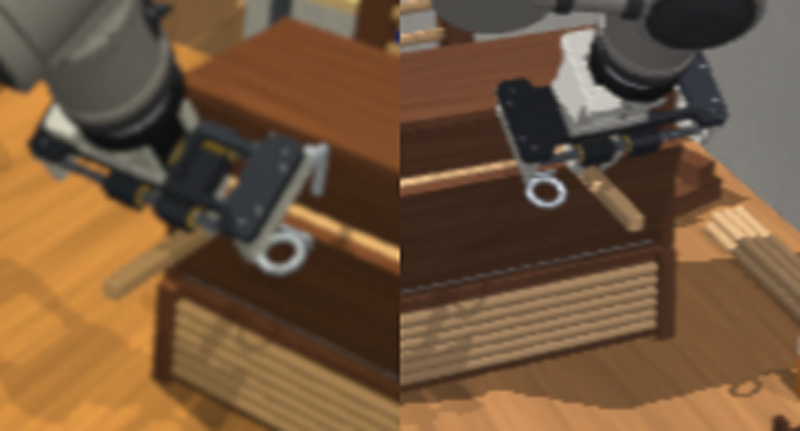

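View pics/f15.png

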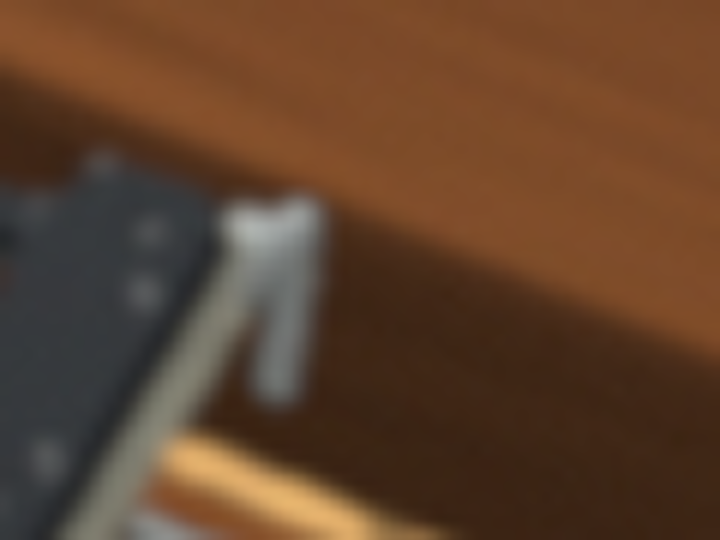

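View pics/w15.png

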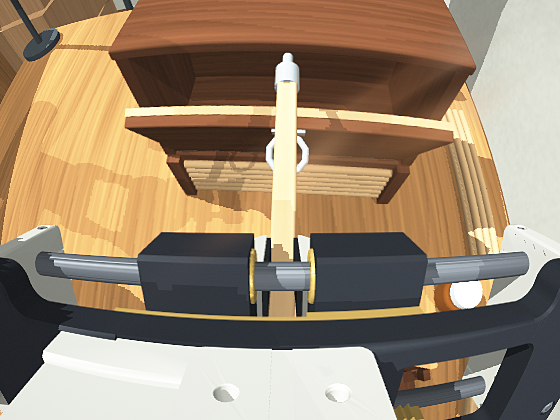

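Run:
```python
from pole import *
np.set_printoptions(precision=2,suppress=True)
o=get_obs();s=3.0769
ro,rd=ray('scene',(372.9,102.5))
for x in(518,520,522): print(ro+rd*(x-ro[0])/rd[0])
ob=[('tail','scene',(270+112/s-.4,40+289/s-.4)),('tail','side',(190+235/s-.4,70+223/s-.4)),('tip','scene',(372.9,102.5)),('top','scene',(376.2,86.8)),('top','wrist',(288,53))]
q,f=fit(o,ob);print(q,f);P=pts(o,q);print(P)
```

```text
[518.   339.81 291.36]
[520.   336.12 293.78]
[522.   332.42 296.2 ]
[ 9.11 -6.66 -0.66] [-0.89 -0.29  2.31 -1.48 -3.15 -0.18 -3.2  -1.12 -4.64 -0.62 -3.33]
{'tail': array([518.87,  60.12, 343.08]), 'tip': array([516.27, 326.65, 297.11]), 'top': array([516.12, 331.63, 341.01]), 'mid': array([517.59, 187.59, 340.23]), 'X': array([-0.01,  1.  , -0.02])}
```

Request:
step_arm:
  moves: [-0.27,0,0.36,0,0,0,1,-0.27,0,0.36,0,0,0,1,-0.27,0,0.36,0,0,0,1,0,0,0,0,0,0,1]

```text
time: 13.13
tool_pos: [517.7, 187.2, 295.2]
tcp_rot: [3.138, -0.639, 1.584]
contact_force: [-0.2, -0.0, -2.1]
grip_width: 11.5
```

```bash
python3 st.py; python3 two.py 16 270 40 130 140 190 70
```

```text
13.1333 [517.686 187.222 295.167] [ 3.138 -0.639  1.584] tip [516.13  313.692 363.048] [-0.194 -0.034 -2.072]
3.076923076923077
```

View pics/e16.png

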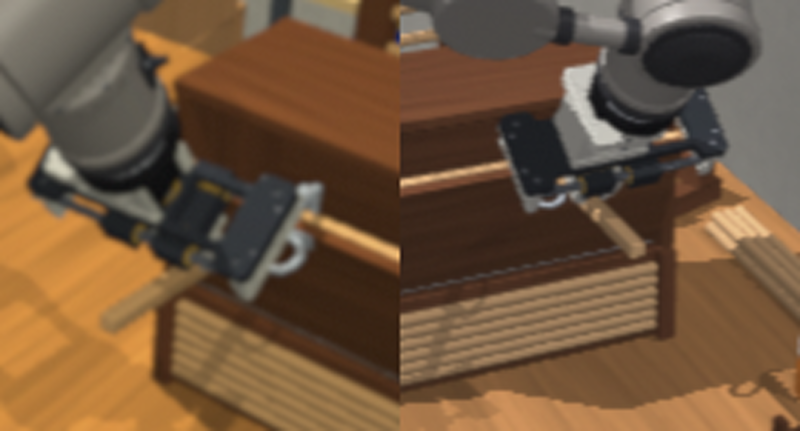

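Run:
```python
from h import *
crop('pics/scene16.png',345,80,60,45,12,'pics/f16.png')
cv2.imwrite('pics/w16.png',capture('wrist')[:,:,::-1])
crop('pics/w16.png',200,20,180,135,4,'pics/w16c.png')
```

```text
(no output)
```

View pics/f16.png

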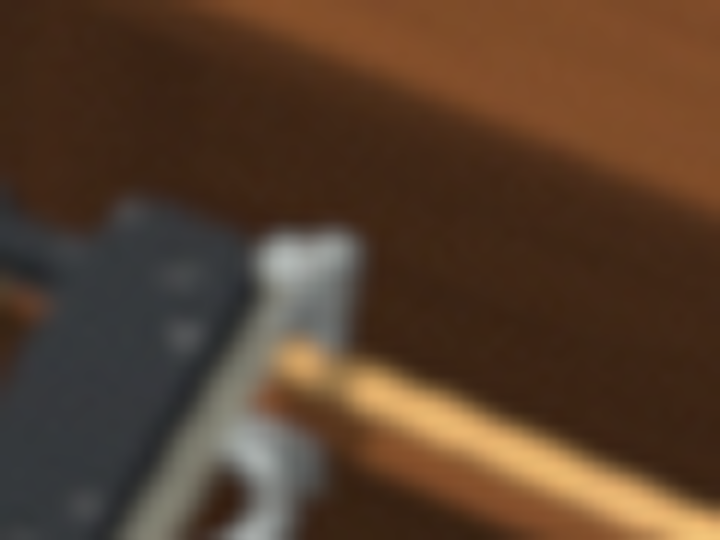

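View pics/w16c.png

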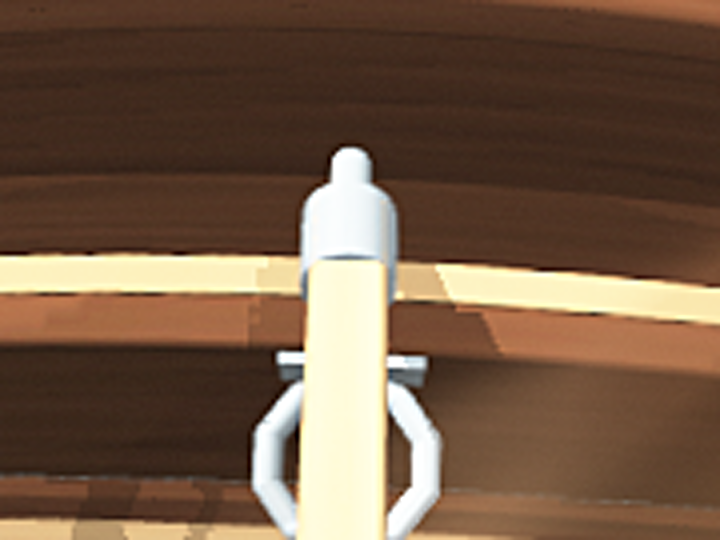

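Request:
step_arm:
  moves: [-0.55,0,-0.25,0,0,0,1,-0.55,0,-0.2,0,0,0,1,-0.55,0,-0.15,0,0,0,1,-0.55,0,-0.15,0,0,0,1,-0.55,0,-0.15,0,0,0,1,-0.55,0,-0.1,0,0,0,1]

```text
time: 13.78
tool_pos: [518.2, 121.4, 274.3]
tcp_rot: [3.132, -0.648, 1.592]
contact_force: [0.4, 10.2, -4.5]
grip_width: 11.4
```

```bash
python3 st.py; python3 two.py 17 270 40 130 140 190 70
```

```text
13.7833 [518.246 121.431 274.301] [ 3.132 -0.648  1.592] tip [515.766 247.284 343.292] [ 0.416 10.24  -4.488]
3.076923076923077
```

View pics/e17.png

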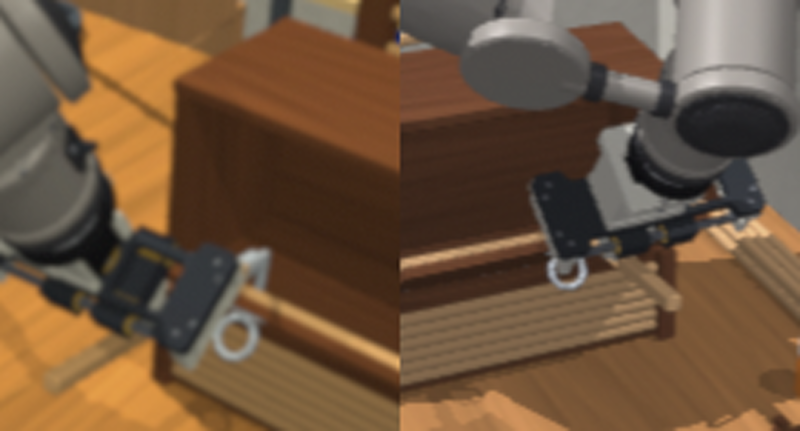

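Request:
step_arm:
  moves: [0.5,0,-0.3,0,0,0,1,0.5,0,-0.6,0,0,0,1,0.5,0,-0.7,0,0,0,1]

```text
time: 14.13
tool_pos: [517.9, 122.5, 316.4]
tcp_rot: [-3.141, -0.645, 1.58]
contact_force: [1.0, -0.1, -1.2]
grip_width: 11.3
```

```bash
python3 st.py; python3 two.py 18 270 40 130 140 190 70
```

```text
14.1333 [517.888 122.464 316.424] [-3.141 -0.645  1.58 ] tip [516.775 248.558 385.01 ] [ 1.001 -0.114 -1.163]
3.076923076923077
```

View pics/e18.png

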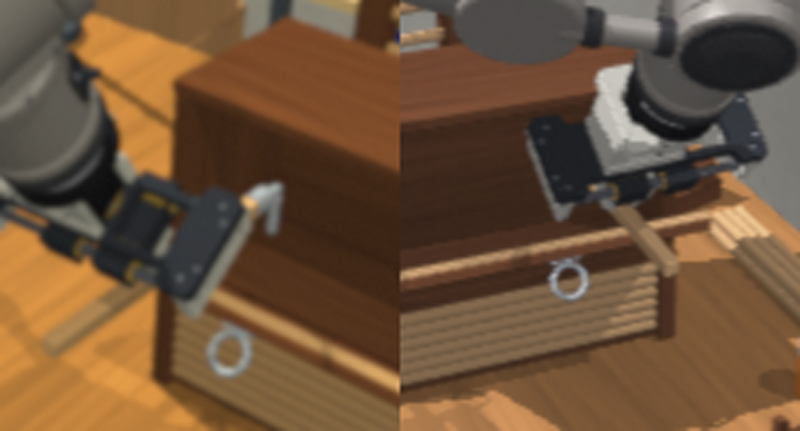

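Request:
step_arm:
  moves: [-0.7,0.7,-0.5,0,-1,0,1,-0.75,1,-0.5,0,-1,0,1,-0.75,1,-0.45,0,-1,0,1,-0.8,1,-0.4,0,-1,0,1,-0.8,1,-0.35,0,0,0,1,-0.8,1,-0.35,0,0,0,1,-0.8,1,-0.35,0,0,0,1,-0.8,1,-0.3,0,0,0,1]

```text
time: 14.9
tool_pos: [677.2, -17.3, 328.0]
tcp_rot: [3.127, -0.347, 1.59]
contact_force: [-0.0, -0.4, -0.4]
grip_width: 11.4
```

```bash
python3 st.py; python3 two.py 19 200 0 360 420 120 0
```

```text
14.9 [677.169 -17.333 327.986] [ 3.127 -0.347  1.59 ] tip [674.716 123.336 356.467] [-0.046 -0.428 -0.394]
1.1111111111111112
```

View pics/e19.png

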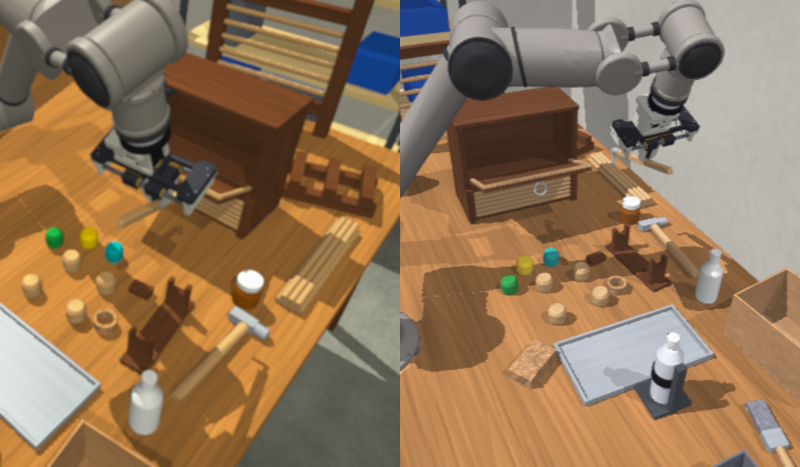

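Run:
```python
from h import *
a=cv2.imread('pics/scene19.png')[120:220,290:400];b=cv2.imread('pics/side19.png')[90:190,290:400]
cv2.imwrite('pics/f19.png',cv2.resize(np.hstack([a,b]),None,fx=3.6,fy=3.6,interpolation=cv2.INTER_CUBIC))
cv2.imwrite('pics/w19.png',capture('wrist')[:,:,::-1])
```

```text
(no output)
```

View pics/f19.png

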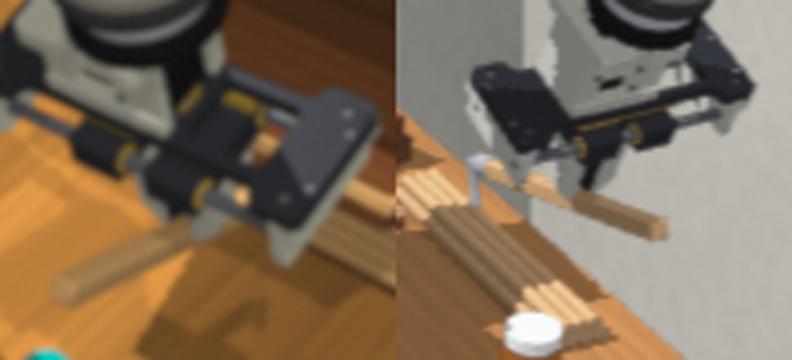

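View pics/w19.png

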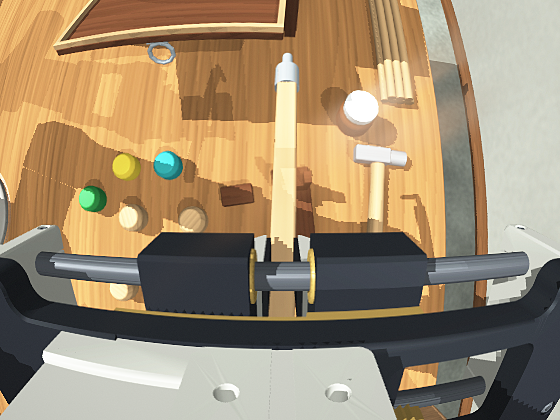

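Run:
```python
from pole import *
np.set_printoptions(precision=2,suppress=True)
o=get_obs()
ob=[('tail','scene',(308.5,200.2)),('tail','side',(362.4,152.9)),('tip','side',(311,146.7)),('top','side',(312.5,134)),('top','wrist',(287.5,53))]
q,f=fit(o,ob,(8,0,-.65));print(q,f);P=pts(o,q);print(P,np.arcsin(P['X'][2]))
```

```text
[ 5.6  -3.17 -0.64] [-2.43  0.4   2.33 -2.16 -0.47  0.95 -4.15 -1.37 -4.18 -0.02 -1.58]
{'tail': array([ 678.15, -140.28,  379.24]), 'tip': array([676.29, 104.01, 263.16]), 'top': array([675.66, 120.63, 304.09]), 'mid': array([677.  , -18.29, 342.15]), 'X': array([-0.01,  0.96, -0.29])} -0.29517323911325977
```

Request:
step_arm:
  moves: [0,0.6,0,0.24,0,-0.67,1,0,0.6,0,0.24,0,-0.67,1,-0.3,0,0.8,0,0,0,1,-0.33,0,0.93,0,0,0,1,-0.33,0,0.93,0,0,0,1,-0.33,0,0.93,0,0,0,1,-0.33,0,0.93,0,0,0,1,-0.33,0,0.93,0,0,0,1]

```text
time: 15.72
tool_pos: [701.2, -10.7, 213.0]
tcp_rot: [3.118, -0.343, 1.702]
contact_force: [-0.3, -0.2, -0.8]
grip_width: 11.1
```

Request:
step_arm:
  moves: [-0.1,0,0.3,0,0,0,1,0,0,0,0,0,0,1]

```text
time: 15.88
tool_pos: [698.1, -8.3, 202.8]
tcp_rot: [3.126, -0.346, 1.701]
contact_force: [-0.5, 0.2, -0.7]
grip_width: 11.3
```

```bash
python3 st.py; python3 two.py 20 290 120 130 130 270 120;  python3 - <<'E'
from h import *
cv2.imwrite('pics/w20.png',capture('wrist')[:,:,::-1])
E
```

```text
15.8833 [698.14   -8.308 202.761] [ 3.126 -0.346  1.701] tip [680.184 131.252 231.143] [-0.522  0.224 -0.731]
3.076923076923077
```

View pics/e20.png

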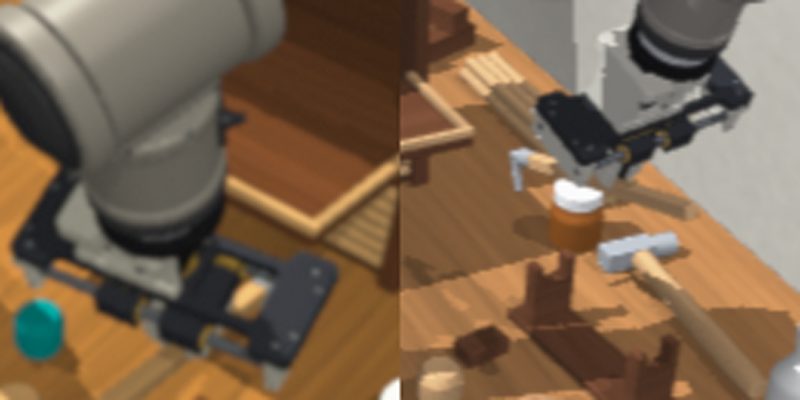

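View pics/w20.png

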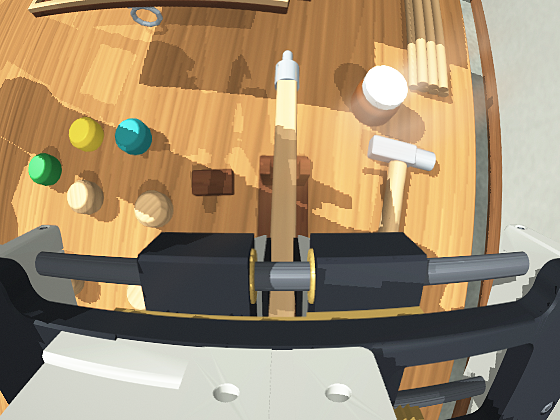

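Run:
```python
from pole import *
np.set_printoptions(precision=2,suppress=True)
o=get_obs()
P=pts(o,(5.6,-1,-.64));print(P)
# wrist check of lateral: stick center at pixels
for v in (90,150,200): print(v,plane('wrist',(286.5 if v<120 else 285.5,v),170,o))
print(proj('wrist',P['top'],o),proj('wrist',P['mid'],o))
# forks in wrist view
for q in [(261,170),(309,170)]: print('fork',plane('wrist',q,82,o))
crop('pics/w20.png',230,40,110,200,3,'pics/f20.png')
```

```text
{'tail': array([ 713.74, -130.95,  261.2 ]), 'tip': array([685.61, 111.67, 145.  ]), 'top': array([682.76, 128.09, 185.91]), 'mid': array([699.29,  -9.84, 224.05]), 'X': array([-0.11,  0.95, -0.29])}
90 [688.7  103.73 170.  ]
150 [693.83  55.54 170.  ]
200 [698.32  19.22 170.  ]
[283.22  52.11] [283.79 242.06]
fork [671.98  56.39  82.  ]
fork [719.38  62.58  82.  ]
```

View pics/f20.png

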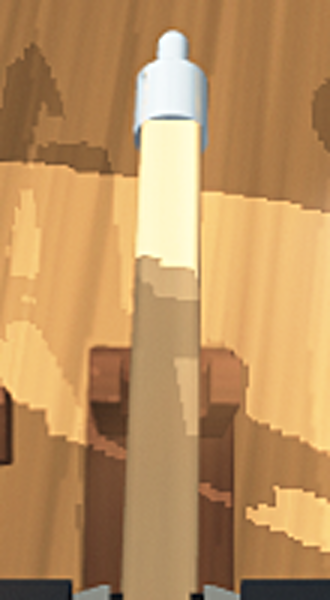

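Request:
step_arm:
  moves: [-0.5,0.1,0.75,0,0,0,1,-0.5,0.1,0.85,0,0,0,1,-0.42,0.05,0.9,0,0,0,1,-0.4,0.05,0.9,0,0,0,1,-0.38,0,0.8,0,0,0,1,0,0,0,0,0,0,1]

```text
time: 16.53
tool_pos: [715.8, -22.7, 121.6]
tcp_rot: [3.098, -0.335, 1.71]
contact_force: [0.2, 0.6, -1.6]
grip_width: 11.6
```

```bash
python3 st.py
python3 - <<'E'
from pole import *
np.set_printoptions(precision=2,suppress=True)
o=get_obs()
print(pts(o,(5.6,-1,-.64)))
cv2.imwrite('pics/w21.png',capture('wrist')[:,:,::-1])
crop('pics/w21.png',200,20,160,240,2.5,'pics/f21.png')
E
```

```text
16.5333 [715.834 -22.707 121.567] [ 3.098 -0.335  1.71 ] tip [697.119 117.039 148.509] [ 0.246  0.592 -1.585]
{'tail': array([ 728.78, -144.33,  178.55]), 'tip': array([703.22,  97.61,  60.36]), 'top': array([699.44, 114.26, 101.11]), 'mid': array([715.15, -23.44, 140.39]), 'X': array([-0.11,  0.95, -0.3 ])}
```

View pics/f21.png

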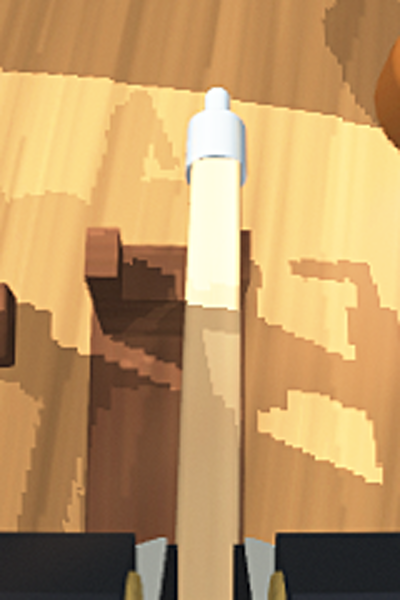

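Request:
step_arm:
  moves: [0.15,-0.35,0.05,0.3,0,0,1,0.1,-0.25,0.03,0.25,0,0,1,0,0,0,0,0,0,1,0,0,0,0,0,0,1]

```text
time: 16.92
tool_pos: [705.5, -18.7, 131.0]
tcp_rot: [3.128, -0.331, 1.715]
contact_force: [-0.0, -0.5, -0.8]
grip_width: 11.7
```

```bash
cat > look.py <<'E'
from pole import *
import sys
np.set_printoptions(precision=2,suppress=True)
o=get_obs();print(o['time'],o['tool_pos'],o['tcp_rot'],o['contact_force'])
print({k:v for k,v in pts(o,(5.6,-1,-.64)).items() if k in('mid','X','tip')})
cv2.imwrite(f'pics/w{sys.argv[1]}.png',capture('wrist')[:,:,::-1])
crop(f'pics/w{sys.argv[1]}.png',200,20,160,240,2.5,f'pics/f{sys.argv[1]}.png')
E
python3 look.py 22
```

```text
16.9167 [705.46 -18.72 131.02] [ 3.13 -0.33  1.71] [-0.04 -0.45 -0.78]
{'tip': array([689.47, 100.9 ,  69.25]), 'mid': array([705.29, -19.31, 149.86]), 'X': array([-0.13,  0.94, -0.3 ])}
```

View pics/f22.png

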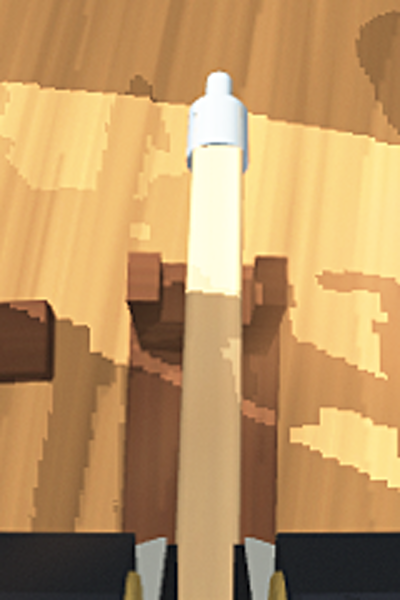

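Request:
step_arm:
  moves: [-0.33,-0.05,0.8,-0.1,0,0.4,1,-0.35,0,0.8,0.1,0,0,1,-0.25,-0.05,0.6,0.1,0,0,1,0,0,0,0,0,0,1]

```text
time: 17.3
tool_pos: [706.2, -22.3, 84.7]
tcp_rot: [3.138, -0.329, 1.689]
contact_force: [-0.6, 0.7, -1.6]
grip_width: 11.4
```

```bash
python3 look.py 23
```

```text
17.3 [706.23 -22.35  84.68] [ 3.14 -0.33  1.69] [-0.61  0.7  -1.61]
{'tip': array([692.38,  97.4 ,  22.63]), 'mid': array([706.23, -22.87, 103.52]), 'X': array([-0.11,  0.95, -0.31])}
```

View pics/f23.png

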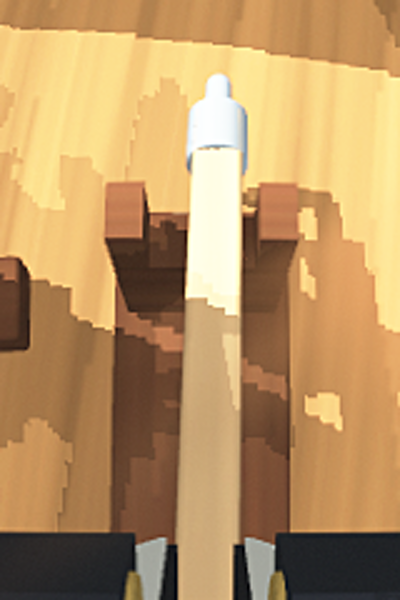

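Request:
step_arm:
  moves: [0,-0.1,0.6,0,0,0,1,-0.1,-0.05,0.5,0,0,0,1,-0.1,0,0.4,0,0,0,1,0,0,0,0,0,0,1]

```text
time: 17.68
tool_pos: [704.6, -16.9, 56.0]
tcp_rot: [3.134, -0.329, 1.691]
contact_force: [-1.1, 0.9, -2.4]
grip_width: 11.9
```

```bash
python3 look.py 24
```

```text
17.6833 [704.59 -16.94  56.01] [ 3.13 -0.33  1.69] [-1.09  0.85 -2.43]
{'tip': array([690.93, 102.8 ,  -6.1 ]), 'mid': array([704.51, -17.46,  74.85]), 'X': array([-0.11,  0.95, -0.31])}
```

View pics/f24.png

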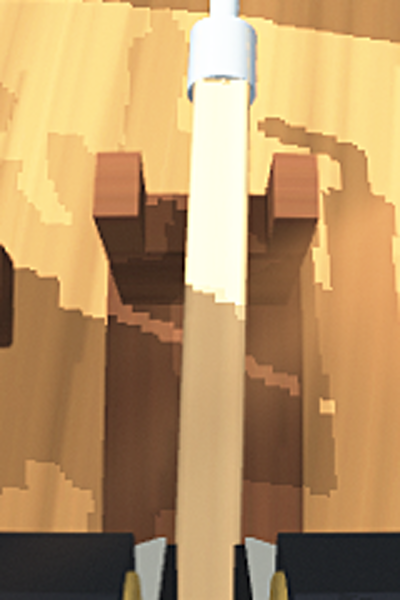

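Request:
step_arm:
  moves: [-0.15,0,0.35,0,0,0,1,-0.1,0,0.25,0,0,0,1,0,0,0,0,0,0,1]

```text
time: 17.98
tool_pos: [707.4, -18.0, 49.2]
tcp_rot: [3.125, -0.329, 1.694]
contact_force: [-0.3, 0.8, -0.4]
grip_width: 12.4
```

```bash
python3 look.py 25; python3 two.py 25 250 150 180 200 230 150
```

```text
17.9833 [707.43 -18.    49.18] [ 3.13 -0.33  1.69] [-0.28  0.75 -0.35]
{'tip': array([694.18, 101.78, -12.93]), 'mid': array([707.2 , -18.54,  68.02]), 'X': array([-0.11,  0.95, -0.31])}
2.2222222222222223
```

View pics/e25.png

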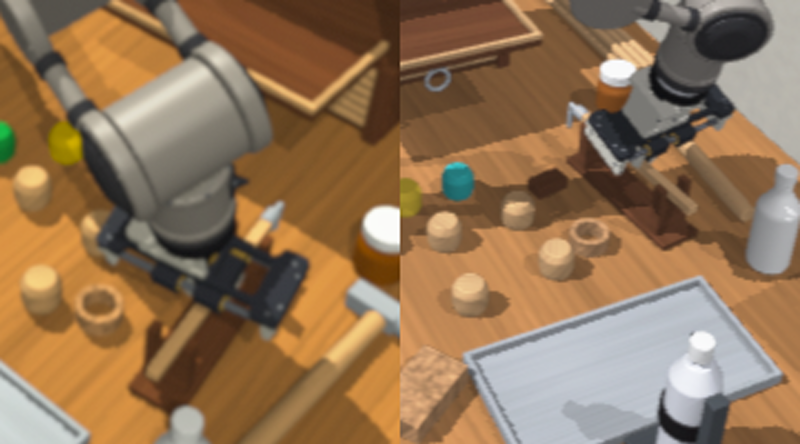

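Both ends of the stick now sit in the forks, so I'll open the gripper to let the pole settle.

Request:
step_arm:
  moves: [0,0,0,0.1,0,0,0.3,0,0,0,0,0,0,0.1,0,0,0,0,0,0,0.1,0,0,0,0,0,0,0.1,0,0,0,0,0,0,0.1]

```text
time: 18.55
tool_pos: [707.6, -18.5, 47.4]
tcp_rot: [3.134, -0.327, 1.693]
contact_force: [0.0, -0.9, -0.8]
grip_width: 39.4
```

Request:
step_arm:
  moves: [0.1,0,-0.5,0,0,0,0,0.25,0,-0.8,0,0,0,-0.2,0.3,0,-1,0,0,0,-0.5,0.3,0,-1,0,0,0,-0.8,0.3,0,-1,0,0,0,-1,0.3,0,-1,0,-1,0,-1,0.2,0,-1,0,-1,0,-1,0,0,-1,0,-1,0,-1]

```text
time: 19.22
tool_pos: [704.9, -33.0, 200.1]
tcp_rot: [-3.136, -0.116, 1.683]
contact_force: [-0.1, -0.3, -0.1]
grip_width: 87.7
```

```bash
python3 st.py; python3 two.py 26 200 100 230 260 180 100
```

```text
19.2167 [704.946 -32.987 200.128] [-3.136 -0.116  1.683] tip [688.825 109.58  195.675] [-0.127 -0.338 -0.14 ]
1.7391304347826086
```

View pics/e26.png

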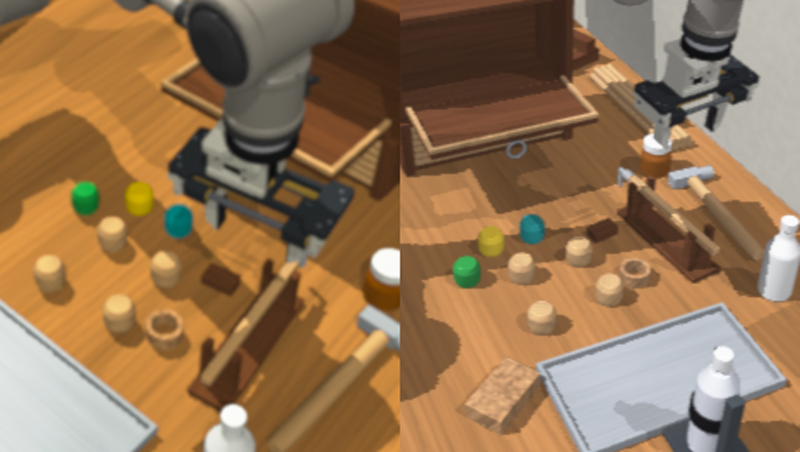

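Request:
step_arm:
  moves: [0,-1,0,0,-0.8,0.8,-1,0,-1,0,0,-0.8,0.8,-1,0,-1,0,0,0,0,-1,0,-1,0,0,0,0,-1,0,-1,0,0,0,0,-1,0,-1,0,0,0,0,-1,0,-1,0,0,0,0,-1,0,-0.8,0,0,0,0,-1]

```text
time: 19.98
tool_pos: [544.0, -33.4, 201.2]
tcp_rot: [-3.134, -0.007, 1.569]
contact_force: [-1.0, 0.3, 0.1]
grip_width: 91.8
```

```bash
python3 st.py
python3 - <<'E'
from h import *
F=dict(A=(436.8,7.8),B=(420.2,-106.8),C=(544.4,-97.9),D=(542.1,5.5))
for n in('scene','side'):
    im=capture(n)[:,:,::-1].copy(); cv2.imwrite(f'pics/{n}27.png',im)
    for k,v in F.items():
        p=proj(n,[*v,20]).round().astype(int); im[p[1],p[0]]=(0,0,255)
    x,y=(220,200) if n=='scene' else (190,190)
    cv2.imwrite(f'pics/m{n}.png',cv2.resize(im[y:y+130,x:x+200],None,fx=4,fy=4,interpolation=cv2.INTER_NEAREST))
E
```

```text
19.9833 [544.026 -33.42  201.197] [-3.134 -0.007  1.569] tip [544.086 108.719 181.156] [-0.96   0.308  0.063]
```

View pics/mscene.png

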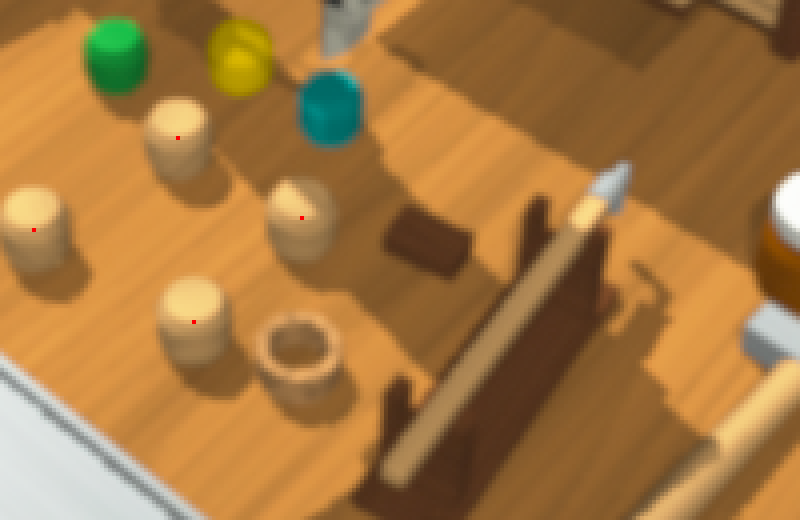

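View pics/mside.png

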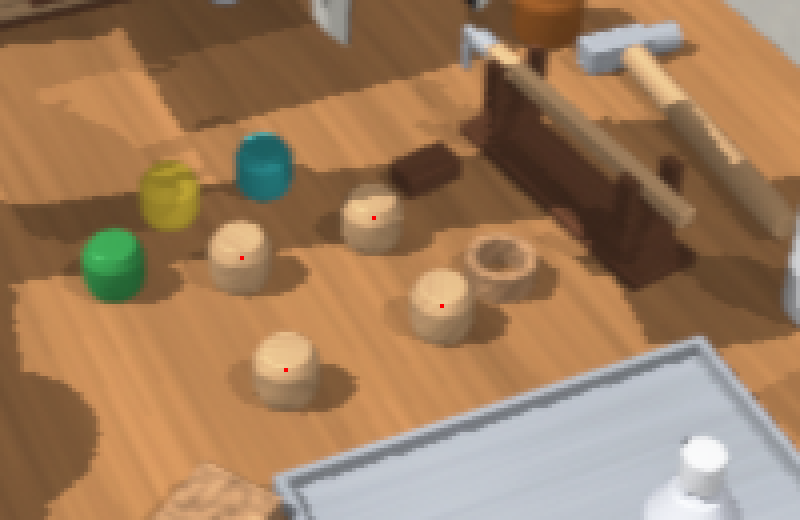

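Run:
```python
from h import *
np.set_printoptions(precision=1,suppress=True)
s=[plane('scene',np.array(q)-.4,16) for q in [(193.25,267.5),(290.75,346.25),(232.5,401.25),(135.75,310)]]
d=[plane('side',np.array(q)-.4,16) for q in [(259.5,310),(365.5,274.25),(402.5,318.75),(287,365)]]
for a,b in zip(s,d): print(a,b,(a+b)/2)
print(np.mean(s,0),np.mean(d,0))
print('cap tri',tri(ray('scene',(147.9,317.1)),ray('side',(365.9,303.4))))
# current wrist-based view of A..D: shelf corners
```

```text
[ 375.4 -185.2   16. ] [ 376.7 -190.3   16. ] [ 376.1 -187.8   16. ]
[ 696.9 -198.9   16. ] [ 695.  -199.7   16. ] [ 696.  -199.3   16. ]
[ 687.5 -365.    16. ] [ 688.3 -369.6   16. ] [ 687.9 -367.3   16. ]
[ 370.1 -354.    16. ] [ 366.4 -363.1   16. ] [ 368.2 -358.5   16. ]
[ 532.5 -275.8   16. ] [ 531.6 -280.7   16. ]
cap tri (array([ 526.8, -403.3,  185.1]), [1.6, 1.6])
```

Request:
step_arm:
  moves: [-0.5,-0.9,0.7,0,0,0,-0.63,-0.55,-0.9,0.8,0,0,0,-0.63,-0.55,-0.9,0.8,0,0,0,-0.63,-0.55,-0.9,0.8,0,0,0,-0.63,-0.55,-0.9,0.8,0,0,0,-0.63,-0.5,-0.9,0.8,0,0,0,-0.63,-0.4,-0.7,0.6,0,0,0,-0.63,0,0,0,0,0,0,-0.63]

```text
time: 20.75
tool_pos: [423.3, -107.8, 91.7]
tcp_rot: [3.14, -0.011, 1.566]
contact_force: [0.1, 0.9, -0.1]
grip_width: 75.2
```

Request:
step_arm:
  moves: [0,0,0,0,0,0,-0.63,0,0,0,0,0,0,-0.63]

```text
time: 20.92
tool_pos: [424.8, -108.6, 91.7]
tcp_rot: [3.14, -0.012, 1.563]
contact_force: [0.4, -0.0, 0.5]
grip_width: 74.5
```

Request:
step_arm:
  moves: [0.05,-0.1,0.8,0,0,0,-0.63,0,-0.1,1,0,0,0,-0.63,0,0,1,0,0,0,-0.63,0,0,0.7,0,0,0,-0.63,0,0,0.4,0,0,0,-0.63,0,0,0,0,0,0,-0.63]

```text
time: 21.42
tool_pos: [433.7, -108.1, 15.7]
tcp_rot: [3.123, -0.007, 1.565]
contact_force: [-1.0, -0.8, -0.5]
grip_width: 74.5
```

Request:
step_arm:
  moves: [0,0,0,0,0,0,-0.63]

```text
time: 21.5
tool_pos: [434.8, -108.1, 15.9]
tcp_rot: [3.123, -0.007, 1.566]
contact_force: [-0.5, -1.0, 0.4]
grip_width: 74.4
```

Request:
step_arm:
  moves: [0.03,-0.4,0.2,0.15,0,0,-0.63,0,-0.3,0.2,0.1,0,0,-0.63,0,0,0.1,0,0,0,-0.63,0,0,0,0,0,0,-0.63]

```text
time: 21.83
tool_pos: [422.0, -107.8, 7.3]
tcp_rot: [3.137, -0.005, 1.567]
contact_force: [0.3, 0.6, -0.2]
grip_width: 74.8
```

Request:
step_arm:
  moves: [0,0,0.1,0,0,0,1,0,0,0,0,0,0,1,0,0,0,0,0,0,1,0,0,0,0,0,0,1,0,0,0,0,0,0,1,0,0,0,0,0,0,1,0,0,0,0,0,0,1]

```text
time: 22.42
tool_pos: [422.6, -108.2, 6.0]
tcp_rot: [3.135, -0.004, 1.566]
contact_force: [-0.4, -0.6, -1.2]
grip_width: 41.6
```

Request:
step_arm:
  moves: [0,0,-0.8,0,0,0,1,0,0,-1,0,0,0,1,-0.4,0.1,-1,0,0,0,1,-1,0.15,-0.2,0,0,0,1,-1,0.2,0,0,0,0,1,-1,0.2,0,0,0,0,1,-1,0.2,0,0,0,0,1,-1,0.2,0,0,0,0,1]

```text
time: 23.08
tool_pos: [441.5, -216.5, 68.2]
tcp_rot: [3.139, -0.006, 1.572]
contact_force: [0.4, 0.2, -0.6]
grip_width: 41.4
```

Request:
step_arm:
  moves: [-0.9,0,0,0,0,0,1,-0.3,0,0,0,0,0,1,0,0,0,0,0,0,1]

```text
time: 23.33
tool_pos: [442.3, -245.1, 67.9]
tcp_rot: [3.137, -0.004, 1.569]
contact_force: [0.0, 0.4, -0.9]
grip_width: 41.6
```

Request:
step_arm:
  moves: [0,-0.05,0.7,0.05,0,0,1,0,-0.1,0.8,0.05,0,0,1,0,-0.1,0.6,0.05,0,0,1,0,-0.1,0.4,0.05,0,0,1,0,0,0,0,0,0,1]

```text
time: 23.75
tool_pos: [434.4, -241.1, 16.4]
tcp_rot: [-3.131, -0.006, 1.568]
contact_force: [-0.5, -0.0, -0.5]
grip_width: 41.3
```

Request:
step_arm:
  moves: [0,0.4,0.1,-0.15,0,0,1,0,0,0.1,0,0,0,1,0,0,0.05,0,0,0,1]

```text
time: 24.0
tool_pos: [443.4, -239.8, 11.9]
tcp_rot: [3.141, -0.006, 1.57]
contact_force: [-4.6, 0.4, 8.3]
grip_width: 41.4
```

Contact with the tray floor (8 N). Now I'll open to about 66 mm and lift.

Request:
step_arm:
  moves: [0,0,0,0,0,0,-0.45,0,0,0,0,0,0,-0.45,0,0,0,0,0,0,-0.45,0,0,0,0,0,0,-0.45,0,0,-0.5,0,0,0,-0.45,0,0,-0.9,0,0,0,-0.45,0,0,-1,0,0,0,-0.5,0,0,-1,0,0,0,-0.63]

```text
time: 24.67
tool_pos: [442.3, -239.1, 82.0]
tcp_rot: [-3.139, -0.009, 1.569]
contact_force: [0.1, 0.2, -1.0]
grip_width: 71.9
```

Request:
step_arm:
  moves: [0.9,0.6,0,0,0,0,-0.5,0.9,0.65,0,0,0,0,-0.5,0.9,0.65,0,0,0,0,-0.5,0.9,0.65,0,0,0,0,-0.5,0.9,0.65,0,0,0,0,-0.5,0.9,0.65,0,0,0,0,-0.5,0.9,0.65,0,0,0,0,-0.5,0.6,0.5,0,0,0,0,-0.5]

```text
time: 25.33
tool_pos: [549.5, -101.6, 96.9]
tcp_rot: [3.128, 0.0, 1.562]
contact_force: [-0.1, -0.2, 0.0]
grip_width: 68.8
```

Request:
step_arm:
  moves: [0,0,0,0,0,1,-0.5,0,0,0,0,0,1,-0.5,0,0,0,0,0,1,-0.5,0,0,0,0,0,1,-0.5,0,0,0,0,0,1,-0.5,0,0,0,0,0,1,-0.5,0,0,0,0,0,1,-0.5,0,0,0,0,0,0,-0.5]

```text
time: 26.0
tool_pos: [553.0, -97.4, 104.3]
tcp_rot: [3.123, -0.009, 1.055]
contact_force: [0.2, 1.0, 0.2]
grip_width: 68.9
```

Request:
step_arm:
  moves: [-0.12,-0.2,0.8,0.15,0,0,-0.5,-0.12,-0.2,1,0.1,0,0,-0.5,0,-0.05,1,0,0,0,-0.5,0,-0.05,1,0,0,0,-0.5,0,0,0.3,0,0,0,-0.5,0,0,0,0,0,0,-0.5]

```text
time: 26.5
tool_pos: [545.4, -97.5, 25.2]
tcp_rot: [3.132, -0.01, 1.068]
contact_force: [0.3, -1.2, -0.1]
grip_width: 69.2
```

Request:
step_arm:
  moves: [0,-0.05,0.5,0.1,0,0,-0.5,0,-0.05,0.4,0,0,0,-0.5,0,0,0.1,0,0,0,-0.5,0,0,0,0,0,0,-0.5]

```text
time: 26.83
tool_pos: [545.7, -97.0, 6.4]
tcp_rot: [3.135, -0.011, 1.07]
contact_force: [-0.1, -0.2, -0.6]
grip_width: 68.9
```

Now to close, lift, and turn back to the original yaw.

Request:
step_arm:
  moves: [0,0,0,0,0,0,1,0,0,0,0,0,0,1,0,0,0,0,0,0,1,0,0,0,0,0,0,1,0,0,0,0,0,0,1,0,0,0,0,0,0,1,0,0,0,0,0,0,1]

```text
time: 27.42
tool_pos: [546.7, -97.1, 8.6]
tcp_rot: [3.133, -0.012, 1.071]
contact_force: [0.4, -0.9, -1.3]
grip_width: 39.4
```

Request:
step_arm:
  moves: [0,0,-0.8,0,0,0,1,0,0,-1,0,0,0,1,0,0,-1,0,0,0,1,0,0,-0.5,0,0,-1,1,0,0,0,0,0,-1,1,0,0,0,0,0,-1,1,0,0,0,0,0,-1,1,0,0,0,0,0,-1,1]

```text
time: 28.08
tool_pos: [545.4, -97.7, 76.9]
tcp_rot: [3.13, -0.008, 1.433]
contact_force: [0.4, -1.2, -1.0]
grip_width: 39.0
```

Request:
step_arm:
  moves: [0,0,0,0,0,-1,1,0,0,0,0,0,-1,1,0,0,0,0,0,0,1]

```text
time: 28.33
tool_pos: [545.4, -97.9, 76.8]
tcp_rot: [3.129, -0.005, 1.583]
contact_force: [-0.4, 0.0, -1.1]
grip_width: 39.4
```

Request:
step_arm:
  moves: [-0.9,0.1,0,0.1,0,0,1,-1,0.1,0,0.1,0,0,1,-1,0.1,0,0,0,0,1,-1,0.1,0,0,0,0,1,-1,0.1,0,0,0,0,1,-1,0.1,0,0,0,0,1,-1,0.1,0,0,0,0,1,-0.4,0.1,0,0,0,0,1]

```text
time: 29.0
tool_pos: [562.2, -247.1, 74.7]
tcp_rot: [-3.138, -0.007, 1.569]
contact_force: [-0.1, -0.1, -1.0]
grip_width: 39.4
```

Request:
step_arm:
  moves: [0,0,0,0,0,0,1,0,0,0,0,0,0,1]

```text
time: 29.17
tool_pos: [562.1, -248.5, 74.0]
tcp_rot: [-3.138, -0.007, 1.564]
contact_force: [-0.2, -0.5, 0.1]
grip_width: 39.4
```

Request:
step_arm:
  moves: [0,-0.04,0.7,0,0,0,1,0,-0.05,0.8,0,0,0,1,0,-0.05,0.7,0,0,0,1,0,-0.04,0.4,0,0,0,1,0,0,0.1,0,0,0,1,0,0,0,0,0,0,1]

```text
time: 29.67
tool_pos: [558.6, -241.4, 19.1]
tcp_rot: [-3.138, -0.008, 1.565]
contact_force: [-0.5, 0.3, -0.4]
grip_width: 39.4
```

Request:
step_arm:
  moves: [-0.2,0.15,0.15,0,0,0,1,0,0,0.1,0,0,0,1,0,0,0.05,0,0,0,1]

```text
time: 29.92
tool_pos: [563.2, -245.1, 14.5]
tcp_rot: [-3.14, -0.007, 1.566]
contact_force: [-0.1, 0.7, -1.2]
grip_width: 39.6
```

Request:
step_arm:
  moves: [0,0,0.05,0,0,0,1,0,0,0,0,0,0,-0.45,0,0,0,0,0,0,-0.45,0,0,0,0,0,0,-0.45,0,0,0,0,0,0,-0.45,0,0,0,0,0,0,-0.45,0,0,-0.5,0,0,0,-0.45,0,0,-1,0,0,0,-0.45]

```text
time: 30.58
tool_pos: [562.1, -244.9, 43.5]
tcp_rot: [-3.137, -0.009, 1.565]
contact_force: [-0.5, -0.2, -0.8]
grip_width: 66.9
```

Request:
step_arm:
  moves: [0,0,-1,0,0,0,-0.5,0.5,-0.3,-0.7,0,0,0,-0.63,1,-0.5,0,0,0,0,-0.63,1,-0.5,0,0,0,0,-0.63,1,-0.5,0,0,0,0,-0.63,1,-0.5,0,0,0,0,-0.63,1,-0.5,0,0,0,0,-0.63,1,-0.5,0,0,0,0,-0.63]

```text
time: 31.25
tool_pos: [500.0, -116.7, 90.0]
tcp_rot: [3.13, -0.0, 1.559]
contact_force: [0.1, 0.5, 0.1]
grip_width: 74.7
```

```bash
python3 st.py
python3 - <<'E'
from h import *
F=dict(A=(436.8,7.8),D=(542.1,5.5))
for n in('scene','side'):
    im=capture(n)[:,:,::-1].copy(); cv2.imwrite(f'pics/{n}28.png',im)
    for k,v in F.items():
        p=proj(n,[*v,20]).round().astype(int); im[p[1],p[0]]=(0,0,255)
    x,y=(130,190) if n=='scene' else (190,190)
    cv2.imwrite(f'pics/m{n}28.png',cv2.resize(im[y:y+200,x:x+230],None,fx=3,fy=3,interpolation=cv2.INTER_NEAREST))
E
```

```text
31.25 [ 500.048 -116.683   90.008] [ 3.13  -0.     1.559] tip [501.965  25.311  69.059] [0.136 0.516 0.101]
```

View pics/mscene28.png

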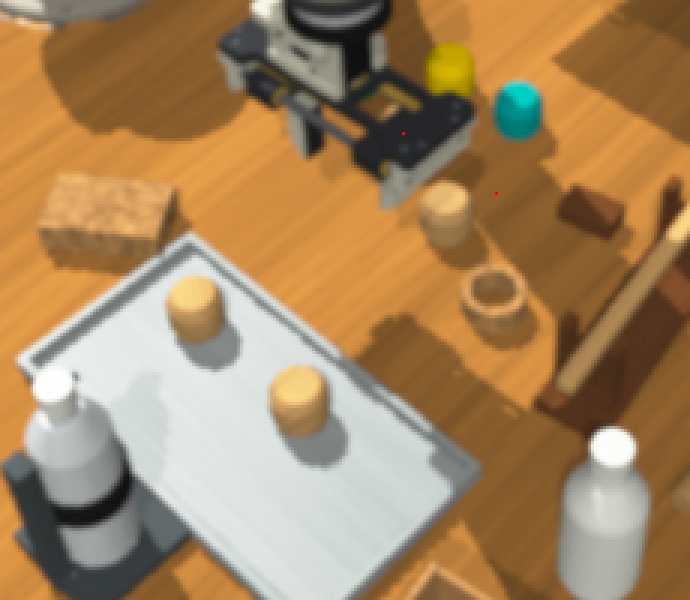

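View pics/mside28.png

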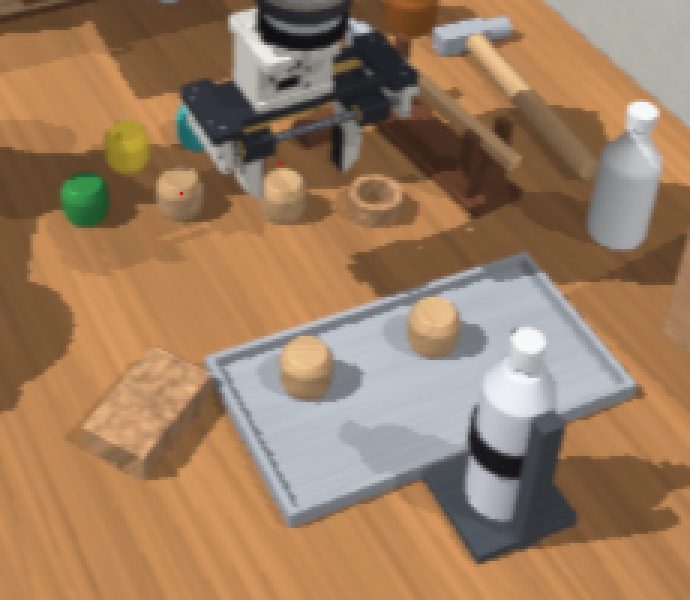

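Two feet stand in the tray. Foot D has been knocked aside and is now at scene (279,261) and side (285,255). A is unchanged.

Run:
```python
from h import *
np.set_printoptions(precision=1,suppress=True)
print('D',tri(ray('scene',(130+447/3-.3,190+213/3-.3)),ray('side',(190+284/3-.3,190+195/3-.3))))
print('tape',tri(ray('scene',(130+494/3,190+300/3)),ray('side',(190+375/3,190+200/3))))
print('T',tri(ray('scene',(130+196/3,190+309/3)),ray('side',(190+307/3,190+368/3))),tri(ray('scene',(130+300/3,190+401/3)),ray('side',(190+434/3,190+326/3))))
```

```text
D (array([525.6, -37.7,  20.4]), [1.1, 1.1])
tape (array([607.4, -74.7,  10.4]), [0.0, 0.0])
T (array([ 444.8, -239.6,   23.9]), [1.3, 1.3]) (array([ 565. , -246.9,   24.9]), [0.7, 0.7])
```

Request:
step_arm:
  moves: [0.8,0.35,0,0.1,0,0,-0.5,1,0.35,0,0.05,0,0,-0.5,1,0.35,0.2,0,0,0,-0.5,0.9,0.25,0.2,0,0,0,-0.5,0,0,0,0,0,0,-0.5,0,0,0,0,0,0,-0.5]

```text
time: 31.85
tool_pos: [530.5, -41.4, 86.7]
tcp_rot: [3.135, 0.002, 1.561]
contact_force: [0.2, -0.2, -0.6]
grip_width: 68.8
```

Request:
step_arm:
  moves: [0.1,-0.2,0.8,0.05,0,0,-0.5,0.05,-0.1,1,0.05,0,0,-0.5,0,-0.05,1,0,0,0,-0.5,0,0,0.9,0,0,0,-0.5,0,0,0.1,0,0,0,-0.5,0,0,0,0,0,0,-0.5]

```text
time: 32.35
tool_pos: [527.5, -45.4, 12.1]
tcp_rot: [3.133, 0.006, 1.558]
contact_force: [0.3, -0.6, 0.3]
grip_width: 68.7
```

Request:
step_arm:
  moves: [0.3,-0.1,0.2,0.1,-0.05,0,-0.5,0.1,0,0.15,0,0,0,-0.5,0,0,0,0,0,0,-0.5]

```text
time: 32.6
tool_pos: [527.0, -38.8, 7.0]
tcp_rot: [3.138, 0.01, 1.556]
contact_force: [-0.6, 0.1, -0.7]
grip_width: 68.9
```

Request:
step_arm:
  moves: [0,0,0,0,0,0,1,0,0,0,0,0,0,1,0,0,0,0,0,0,1,0,0,0,0,0,0,1,0,0,0,0,0,0,1,0,0,0,0,0,0,1,0,0,0,0,0,0,1]

```text
time: 33.18
tool_pos: [528.5, -38.6, 9.5]
tcp_rot: [3.134, 0.011, 1.557]
contact_force: [-0.3, -0.3, -0.4]
grip_width: 38.4
```

Request:
step_arm:
  moves: [0,0,-0.8,0,0,0,1,0,0,-1,0,0,0,1,0,0,-1,0,0,0,1,-0.5,0.1,-1,0,0,0,1,-1,0.3,0,0,0,0,1,-1,0.35,0,0,0,0,1,-1,0.35,0,0,0,0,1,-1,0.35,0,0,0,0,1]

```text
time: 33.85
tool_pos: [554.2, -126.9, 89.2]
tcp_rot: [3.138, 0.01, 1.563]
contact_force: [0.6, 0.4, -1.0]
grip_width: 38.1
```

Request:
step_arm:
  moves: [-1,0.35,0,0,0,0,1,-1,0.35,0,0,0,0,1,-1,0.35,0,0,0,0,1,-1,0.35,0,0,0,0,1,-1,0.35,0,0,0,0,1,-1,0.35,0,0,0,0,1,-1,0.35,0,0,0,0,1,-1,0.35,0,0,0,0,1]

```text
time: 34.52
tool_pos: [609.7, -295.2, 89.1]
tcp_rot: [3.141, 0.008, 1.563]
contact_force: [1.4, 0.5, -1.4]
grip_width: 38.4
```

Run:
```python
from h import *
print('bottle',plane('scene',(330,378),10),plane('side',(190+622/3,190+235/3),10), tri(ray('scene',(130+612/3,190+445/3)),ray('side',(190+641/3,190+115/3))))
print('box', plane('side',(418,283),60))
```

```text
bottle [ 803.02599278 -200.82039963   10.        ] [ 795.10385974 -215.91592866   10.        ] (array([ 798.79079211, -199.03906897,  144.9998275 ]), [2.5, 2.5])
box [ 769.23573445 -320.43274064   60.        ]
```

Request:
step_arm:
  moves: [-0.5,0.3,0,0,0,0,1,-0.1,0.1,0.3,0,0,0,1,0,0,0.8,0,0,0,1,0,-0.03,0.9,0,0,0,1,0,-0.03,0.9,0,0,0,1,0,-0.03,0.4,0,0,0,1,0,0,0,0,0,0,1]

```text
time: 35.1
tool_pos: [615.1, -311.5, 16.8]
tcp_rot: [-3.141, 0.007, 1.558]
contact_force: [-0.2, 0.2, -0.6]
grip_width: 38.4
```

Request:
step_arm:
  moves: [0,0.1,0.08,0,0,0,1,0,0,0.05,0,0,0,1,0,0,0,0,0,0,-0.45,0,0,0,0,0,0,-0.45,0,0,0,0,0,0,-0.45,0,0,0,0,0,0,-0.45,0,0,0,0,0,0,-0.45,0,0,-0.5,0,0,0,-0.45]

```text
time: 35.77
tool_pos: [618.4, -310.1, 28.2]
tcp_rot: [3.141, 0.008, 1.56]
contact_force: [-0.5, 0.2, 0.5]
grip_width: 66.0
```

Request:
step_arm:
  moves: [0,0,-1,0,0,0,-0.5,0,0,-1,0,0,0,-0.5,0.6,-0.4,-1,0,0,0,-0.5,1,-0.6,-0.2,0,0,0,-0.5,1,-0.6,0,0,0,0,-0.5,1,-0.6,0,0,0,0,-0.5,1,-0.6,0,0,0,0,-0.5,1,-0.6,0,0,0,0,-0.5]

```text
time: 36.43
tool_pos: [553.1, -198.7, 102.1]
tcp_rot: [3.129, 0.015, 1.555]
contact_force: [0.3, 0.8, -0.8]
grip_width: 69.0
```

Request:
step_arm:
  moves: [1,-0.6,0,0,0,0,-0.5,1,-0.6,0,0,0,0,-0.5,1,-0.6,0,0,0,0,-0.5,1,-0.6,0,0,0,0,-0.5,1,-0.6,0,0,0,0,-0.5,1,-0.6,0,0,0,0,-0.5,1,-0.6,0,0,0,0,-0.5,1,-0.6,0,0,0,0,-0.5]

```text
time: 37.1
tool_pos: [457.0, -30.7, 105.6]
tcp_rot: [3.117, 0.019, 1.553]
contact_force: [0.5, 0.6, -0.0]
grip_width: 68.9
```

Request:
step_arm:
  moves: [0.8,-0.4,0,0.15,0.1,0,-0.5,0.8,-0.4,0.2,0.15,0.1,0,-0.5,0.2,-0.1,0.6,0,0,0,-0.5,0,0,0.6,0,0,0,-0.5,0,0,0,0,0,0,-0.5,0,0,0,0,0,0,-0.5]

```text
time: 37.6
tool_pos: [438.4, 11.2, 82.0]
tcp_rot: [3.131, 0.004, 1.558]
contact_force: [1.5, -0.2, 0.2]
grip_width: 69.0
```

Request:
step_arm:
  moves: [-0.05,-0.05,0.8,0.05,0,0,-0.5,0,-0.07,1,0.05,0,0,-0.5,0,-0.07,1,0,0,0,-0.5,0,-0.05,0.7,0,0,0,-0.5,0,0,0.1,0,0,0,-0.5,0,0,0,0,0,0,-0.5]

```text
time: 38.1
tool_pos: [440.5, 7.6, 13.9]
tcp_rot: [3.125, 0.006, 1.556]
contact_force: [0.5, 0.2, 0.7]
grip_width: 69.0
```

Request:
step_arm:
  moves: [0,-0.15,0.2,0.1,0,0,-0.5,0,-0.05,0.2,0.05,0,0,-0.5,0,0,0,0,0,0,-0.5]

```text
time: 38.35
tool_pos: [438.6, 6.8, 7.9]
tcp_rot: [3.132, 0.007, 1.555]
contact_force: [-0.1, -0.5, 0.1]
grip_width: 68.8
```

Request:
step_arm:
  moves: [0,0,0,0,0,0,1,0,0,0,0,0,0,1,0,0,0,0,0,0,1,0,0,0,0,0,0,1,0,0,0,0,0,0,1,0,0,0,0,0,0,1,0,0,0,0,0,0,1]

```text
time: 38.93
tool_pos: [439.8, 6.7, 9.7]
tcp_rot: [3.129, 0.008, 1.555]
contact_force: [0.2, 0.4, -0.7]
grip_width: 38.2
```

Request:
step_arm:
  moves: [0,0,-0.8,0,0,0,1,0,0,-1,0,0,0,1,0,0,-1,0,0,0,1,-0.5,0.1,-1,0,0,0,1,-1,0.2,0,0,0,0,1,-1,0.2,0,0,0,0,1,-1,0.2,0,0,0,0,1,-1,0.2,0,0,0,0,1]

```text
time: 39.6
tool_pos: [453.9, -82.5, 89.6]
tcp_rot: [3.133, 0.007, 1.562]
contact_force: [0.2, 0.0, -0.3]
grip_width: 38.1
```

Request:
step_arm:
  moves: [-1,0.2,0,0,0,0,1,-1,0.2,0,0,0,0,1,-1,0.2,0,0,0,0,1,-1,0.2,0,0,0,0,1,-1,0.2,0,0,0,0,1,-1,0.2,0,0,0,0,1,-1,0.2,0,0,0,0,1,-1,0.2,0,0,0,0,1]

```text
time: 40.27
tool_pos: [484.0, -250.4, 90.0]
tcp_rot: [3.135, 0.005, 1.561]
contact_force: [0.2, 0.2, 0.4]
grip_width: 37.9
```

Request:
step_arm:
  moves: [-1,0.3,0,0,0,0,1,-1,0.3,0,0,0,0,1,-0.6,0.2,0.2,0,0,0,1,-0.1,0,0.8,0,0,0,1,0,-0.03,0.9,0,0,0,1,0,-0.03,0.9,0,0,0,1,0,-0.03,0.5,0,0,0,1,0,0,0,0,0,0,1]

```text
time: 40.93
tool_pos: [498.7, -313.8, 20.6]
tcp_rot: [3.133, 0.007, 1.556]
contact_force: [-0.3, 0.9, -1.3]
grip_width: 38.1
```

Request:
step_arm:
  moves: [0.15,0,0.15,0.1,0,0,1,0,0,0.1,0,0,0,1,0,0,0,0,0,0,-0.45,0,0,0,0,0,0,-0.45,0,0,0,0,0,0,-0.45,0,0,0,0,0,0,-0.45,0,0,0,0,0,0,-0.45,0,0,-0.5,0,0,0,-0.45]

```text
time: 41.6
tool_pos: [499.9, -310.2, 27.9]
tcp_rot: [3.139, 0.009, 1.557]
contact_force: [0.4, 0.8, -0.3]
grip_width: 66.2
```

Request:
step_arm:
  moves: [0,0,-1,0,0,0,-0.45,0,0,-1,0,0,0,0,0,0,-1,0,0,0,1,0,0,-1,0,0,0,1,0,0,-1,0,0,0,1,0,0,-1,0,0,0,1,0,0,-1,0,0,0,1,0,0,-1,0,0,0,1]

```text
time: 42.27
tool_pos: [497.9, -307.7, 199.4]
tcp_rot: [3.14, 0.008, 1.557]
contact_force: [1.2, 0.2, 0.4]
grip_width: 24.7
```

Request:
step_arm:
  moves: [0,0,-0.8,0,0,0,1,-0.8,0.2,-0.8,0,0,0,1,-1,0.2,0,0,0,0,1,-1,0.2,0,0,0,0,1,-1,0.2,0,0,0,0,1,-0.5,0.2,0,0,0,0,1,0,0,0,0,0,0,1]

```text
time: 42.85
tool_pos: [518.5, -396.9, 250.9]
tcp_rot: [3.125, 0.02, 1.559]
contact_force: [0.5, -0.3, -0.5]
grip_width: 0.2
```

```bash
python3 st.py; python3 two.py 30 110 220 220 200 220 190
```

```text
42.85 [ 518.482 -396.943  250.861] [3.125 0.02  1.559] tip [ 520.515 -255.416  226.965] [ 0.471 -0.293 -0.463]
1.8181818181818181
```

View pics/e30.png

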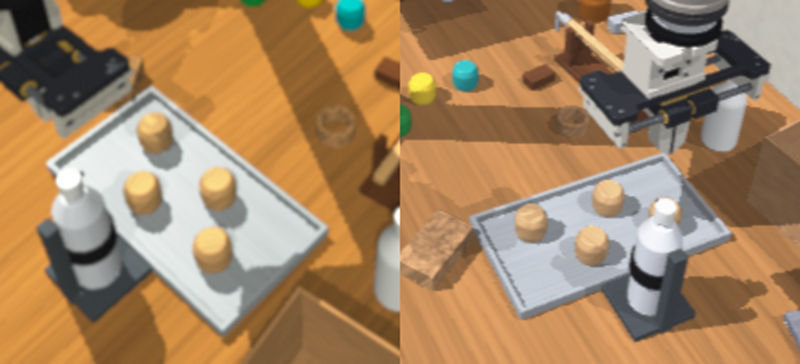

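Request:
step_arm:
  moves: [-0.3,0.35,0.3,0.2,0.25,0,1,0,0.05,0.5,0,0,0,1,0,0,0.7,0,0,0,1,0,0,0,0,0,0,1,0,0,0,0,0,0,1]

```text
time: 43.37
tool_pos: [525.7, -396.4, 221.4]
tcp_rot: [3.14, 0.001, 1.563]
contact_force: [0.7, 0.8, 0.3]
grip_width: 0.3
```

Request:
step_arm:
  moves: [-0.35,0,0.4,0,0,0,1,-0.1,0,0.5,0,0,0,1,0,0,0.4,0,0,0,1,0,0,0,0,0,0,1]

```text
time: 43.7
tool_pos: [525.7, -404.8, 194.8]
tcp_rot: [3.138, 0.002, 1.564]
contact_force: [-0.2, 0.0, 0.7]
grip_width: 0.6
```

```bash
python3 st.py; python3 two.py 31 100 270 100 100 330 260
```

```text
43.7 [ 525.72  -404.838  194.807] [3.138 0.002 1.564] tip [ 526.694 -262.885  173.507] [-0.191  0.037  0.719]
4.0
```

View pics/e31.png

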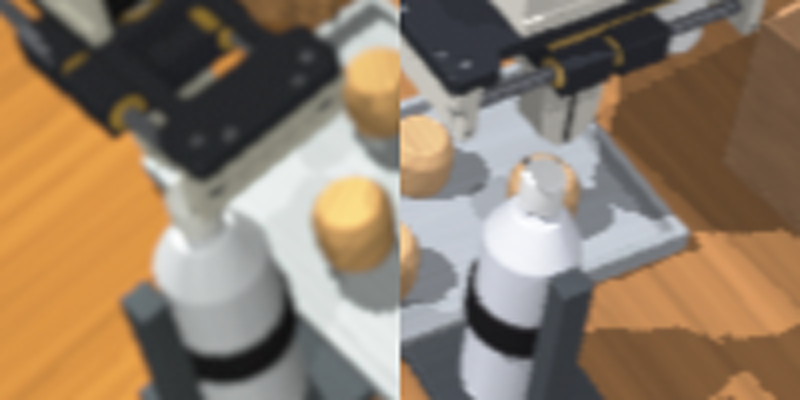

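Run:
```python
from h import *
print(proj('side',[525.7,-404.8,194.8]),proj('side',[525.7,-404.8,186]),proj('scene',[525.7,-404.8,194.8]))
crop('pics/side31.png',345,270,50,50,12,'pics/f31.png')
```

```text
[366.00209366 300.26795865] [365.45100752 303.12731809] [145.41453262 315.04157622]
```

View pics/f31.png

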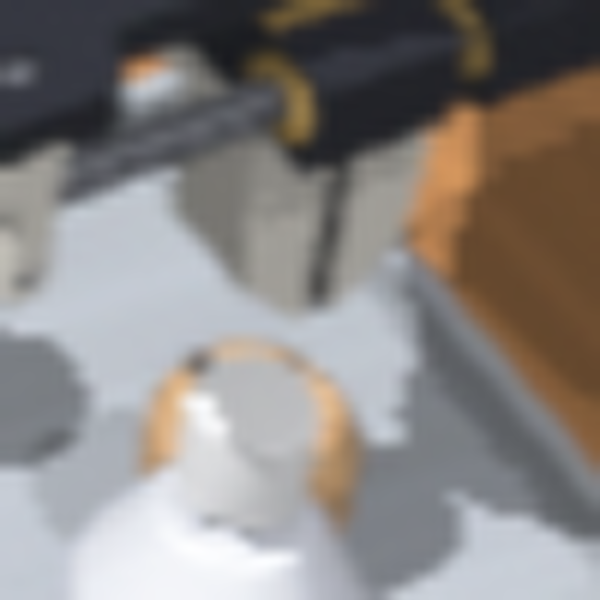

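Run:
```python
from h import *
p=np.array([525.7,-404.8,194.8])
for n in('scene','side'): print(n,[ (proj(n,p+d)-proj(n,p)).round(2) for d in np.eye(3)*10])
crop('pics/scene31.png',125,290,50,50,12,'pics/g31.png')
```

```text
scene [array([3.51, 3.02]), array([ 4.43, -3.53]), array([-1.08, -3.27])]
side [array([ 3.93, -1.55]), array([-2.75, -3.25]), array([ 0.63, -3.29])]
```

View pics/g31.png

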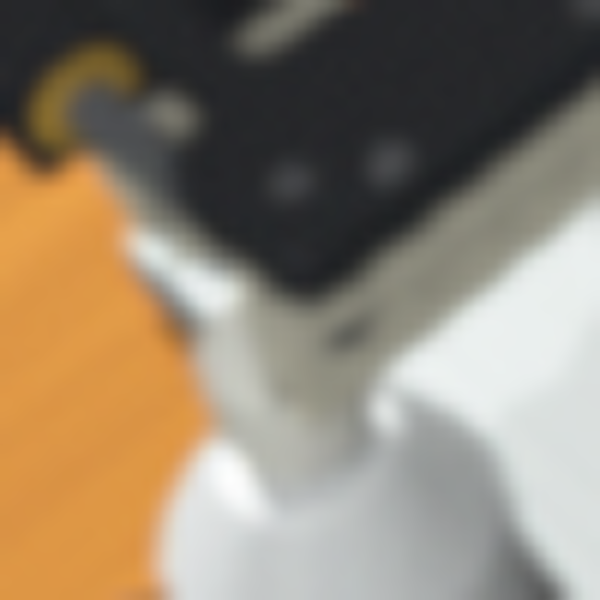

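Request:
step_arm:
  moves: [0,0,0.3,0,0,0,1,0,0,0.15,0,0,0,1]

```text
time: 43.97
tool_pos: [526.7, -405.7, 188.2]
tcp_rot: [3.135, 0.005, 1.564]
contact_force: [-0.0, 0.5, -0.9]
grip_width: 0.1
```

Request:
step_arm:
  moves: [0,0,0.15,0,0,0,1,0,0,0,0,0,0,1]

```text
time: 44.13
tool_pos: [526.7, -405.6, 184.5]
tcp_rot: [3.135, 0.005, 1.564]
contact_force: [0.3, -0.2, -0.1]
grip_width: 0.6
```

```bash
python3 st.py; python3 two.py 32 125 280 66 66 335 260
```

```text
44.1333 [ 526.695 -405.601  184.458] [3.135 0.005 1.564] tip [ 527.741 -263.712  162.747] [ 0.323 -0.188 -0.08 ]
6.0606060606060606
```

View pics/e32.png

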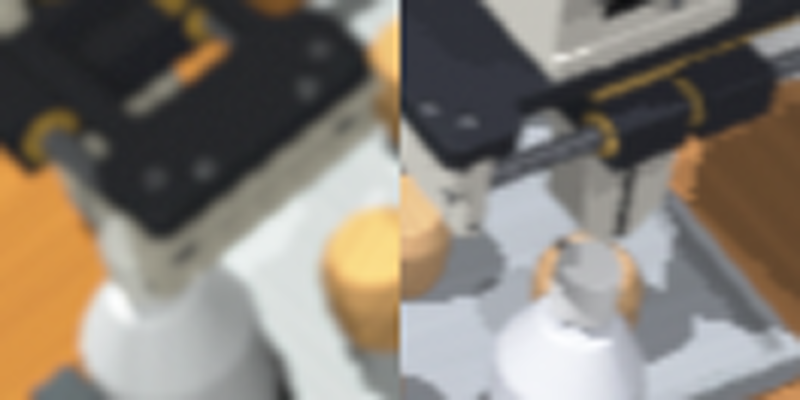

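Request:
step_arm:
  moves: [0,0,0.2,0,0,0,1,0,0,0.05,0,0,0,1]

```text
time: 44.4
tool_pos: [527.2, -406.1, 180.5]
tcp_rot: [3.133, 0.007, 1.564]
contact_force: [-0.2, -0.1, -0.3]
grip_width: 0.1
```

Request:
step_arm:
  moves: [0,0,0.2,0,0,0,1,0,0,0.05,0,0,0,1]

```text
time: 44.57
tool_pos: [527.4, -406.2, 175.2]
tcp_rot: [3.133, 0.007, 1.564]
contact_force: [0.2, 0.4, -0.5]
grip_width: 0.6
```

```bash
python3 two.py 33 125 280 66 66 335 260
python3 - <<'E'
from h import *
o=get_obs()
cv2.imwrite('pics/w33.png',capture('wrist')[:,:,::-1]); print(proj('side',o['tool_pos']),proj('scene',o['tool_pos']),proj('wrist',[526.8,-403.5,186],o))
E
```

```text
6.0606060606060606
[365.91472622 306.64866466] [147.39921015 322.20956619] [282.75549747 241.68401168]
```

View pics/e33.png

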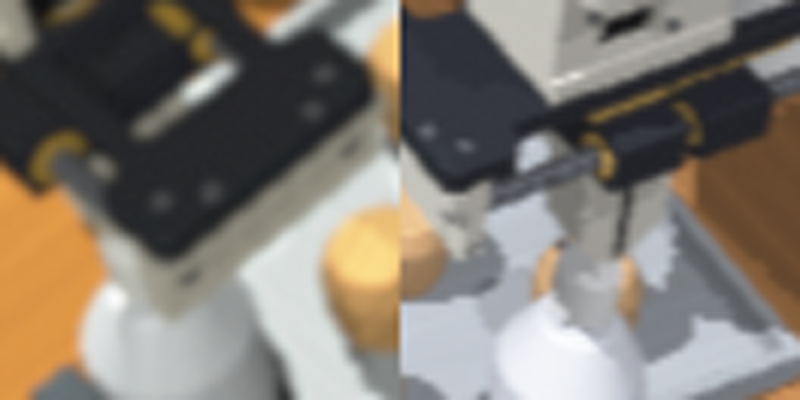

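View pics/w33.png

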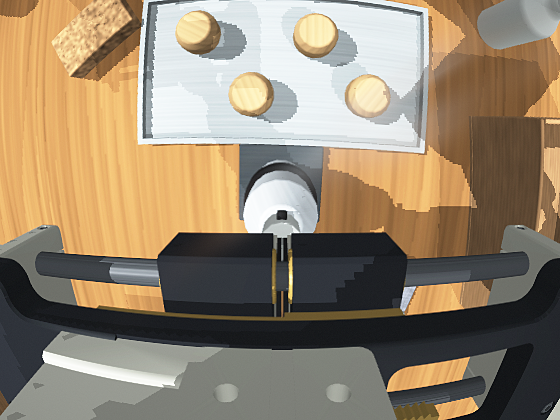

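Run:
```python
from h import *
o=get_obs()
print(proj('wrist',o['tool_pos'],o),proj('wrist',o['tool_pos']+[0,9.5,0],o))
for z in (186,180): print(plane('wrist',(282,229),z,o))
crop('pics/w33.png',240,160,90,75,8,'pics/w33c.png')
crop('pics/side33.png',350,280,40,40,14,'pics/g33.png')
```

```text
[283.7168976  239.85977535] [283.64978106 224.67884216]
[ 526.52487972 -396.14435537  186.        ]
[ 526.57719399 -398.17099795  180.        ]
```

View pics/w33c.png

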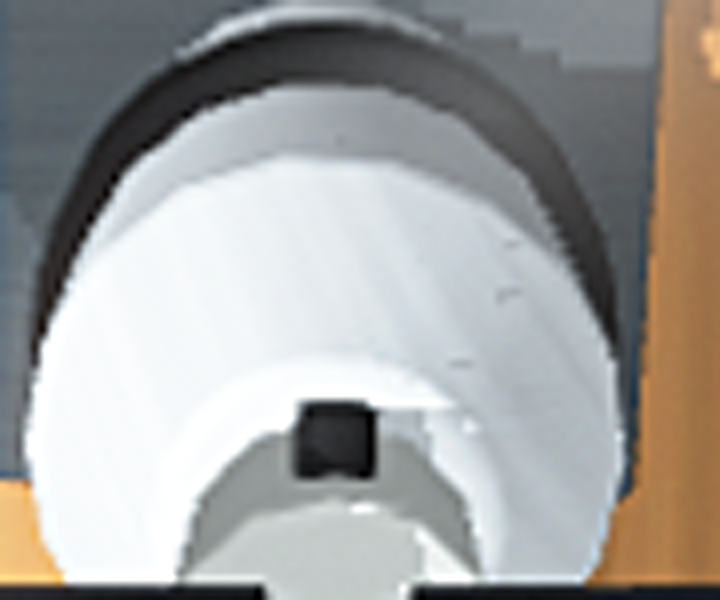

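View pics/g33.png

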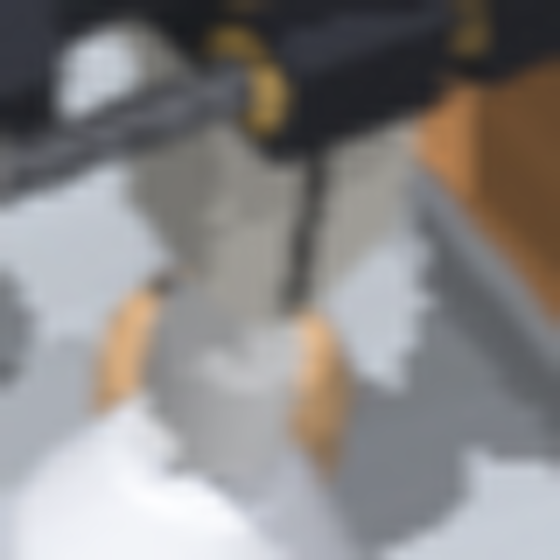

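Request:
step_arm:
  moves: [0,0,0.2,0,0,0,1,0,0,0.05,0,0,0,1]

```text
time: 44.88
tool_pos: [527.8, -406.6, 171.1]
tcp_rot: [3.132, 0.008, 1.565]
contact_force: [-0.8, 0.3, -1.1]
grip_width: 0.4
```

Request:
step_arm:
  moves: [0,0,0.15,0,0,0,1,0,0,0.05,0,0,0,1]

```text
time: 45.05
tool_pos: [527.9, -406.7, 166.7]
tcp_rot: [3.132, 0.008, 1.564]
contact_force: [-0.5, 0.1, 0.1]
grip_width: 0.1
```

Run:
```python
from h import *
o=get_obs();print(o['tool_pos'],o['contact_force'],proj('side',o['tool_pos']))
cv2.imwrite('pics/side34.png',capture('side')[:,:,::-1]);cv2.imwrite('pics/scene34.png',capture('scene')[:,:,::-1])
a=cv2.imread('pics/side34.png')[270:330,335:395];b=cv2.imread('pics/side31.png')[270:330,335:395]
cv2.imwrite('pics/g34.png',cv2.resize(np.hstack([b,a]),None,fx=6.6,fy=6.6,interpolation=cv2.INTER_NEAREST))
```

```text
[ 527.88616967 -406.65829103  166.73230362] [-0.47287182  0.10975773  0.13132121] [365.6193087 309.5519522]
```

View pics/g34.png

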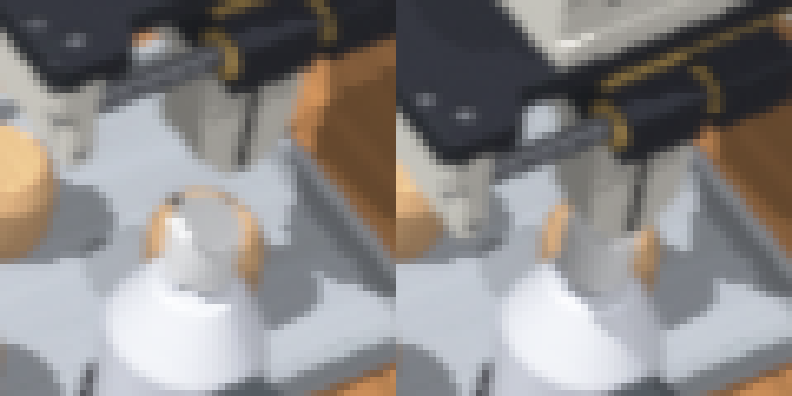

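Request:
step_arm:
  moves: [0,0,0.2,0,0,0,1,0,0,0.05,0,0,0,1]

```text
time: 45.32
tool_pos: [528.2, -407.0, 162.2]
tcp_rot: [3.131, 0.009, 1.564]
contact_force: [-1.2, 0.5, 1.0]
grip_width: 0.5
```

Request:
step_arm:
  moves: [0,0,0.15,0,0,0,1,0,0,0.05,0,0,0,1]

```text
time: 45.48
tool_pos: [528.5, -407.2, 158.4]
tcp_rot: [3.13, 0.01, 1.565]
contact_force: [-0.8, -0.6, 3.2]
grip_width: 0.7
```

Request:
step_arm:
  moves: [0,0,0.15,0,0,0,1,0,0,0.1,0,0,0,1]

```text
time: 45.65
tool_pos: [528.7, -407.4, 156.3]
tcp_rot: [3.128, 0.012, 1.565]
contact_force: [-5.5, 3.7, 16.5]
grip_width: 0.5
```

Request:
step_arm:
  moves: [0,0,0.1,0,0,0,1,0,0,0.05,0,0,0,1]

```text
time: 45.82
tool_pos: [528.6, -407.4, 156.8]
tcp_rot: [3.126, 0.014, 1.565]
contact_force: [-1.8, 1.2, 3.4]
grip_width: 0.5
```

Request:
step_arm:
  moves: [0,0,0.12,0,0,0,1,0,0,0.08,0,0,0,1,0,0,0.05,0,0,0,1]

```text
time: 46.07
tool_pos: [528.7, -407.4, 156.7]
tcp_rot: [3.124, 0.017, 1.565]
contact_force: [-2.1, 2.2, 3.3]
grip_width: 0.4
```

```bash
python3 st.py; python3 two.py 35 100 220 220 200 220 190
```

```text
46.0667 [ 528.73  -407.437  156.744] [3.124 0.017 1.565] tip [ 529.94  -265.818  133.338] [-2.078  2.168  3.294]
1.8181818181818181
```

View pics/e35.png

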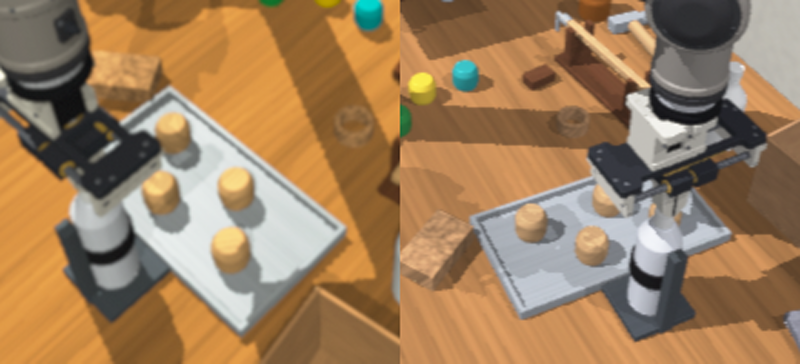

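Request:
step_arm:
  moves: [0,0,0.25,0,0,0,1]

```text
time: 46.25
tool_pos: [529.1, -407.7, 155.5]
tcp_rot: [3.122, 0.019, 1.565]
contact_force: [-13.3, 11.1, 44.2]
grip_width: 0.3
```

Request:
step_arm:
  moves: [0,0,0.2,0,0,0,1]

```text
time: 46.33
tool_pos: [529.0, -407.7, 156.1]
tcp_rot: [3.12, 0.021, 1.565]
contact_force: [-9.3, 7.1, 23.2]
grip_width: 0.2
```

Request:
step_arm:
  moves: [0,0,-0.5,0.1,0.1,0,1,0,0,-1,0.1,0.1,0,1,0,0,-1,0,0,0,1,0,0,-1,0,0,0,0,0.5,-0.2,-1,0,0,0,-0.45,1,-0.2,-0.3,0,0,0,-0.45,1,-0.2,0,0,0,0,-0.45,1,-0.2,0,0,0,0,-0.45]

```text
time: 47.0
tool_pos: [511.6, -338.5, 254.1]
tcp_rot: [3.133, 0.008, 1.561]
contact_force: [0.2, -0.7, -0.9]
grip_width: 28.9
```

```bash
python3 st.py; python3 two.py 36 110 220 220 200 220 190
python3 - <<'E'
from h import *
o=get_obs();cv2.imwrite('pics/w36.png',capture('wrist')[:,:,::-1])
E
```

```text
47.0 [ 511.641 -338.511  254.117] [3.133 0.008 1.561] tip [ 513.233 -196.703  231.919] [ 0.186 -0.75  -0.914]
1.8181818181818181
```

View pics/e36.png

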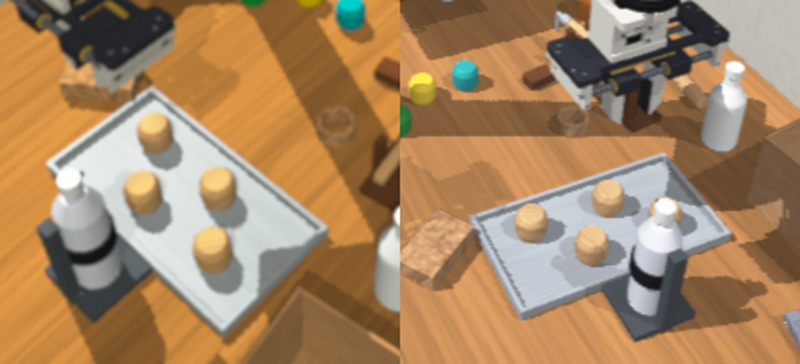

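View pics/w36.png

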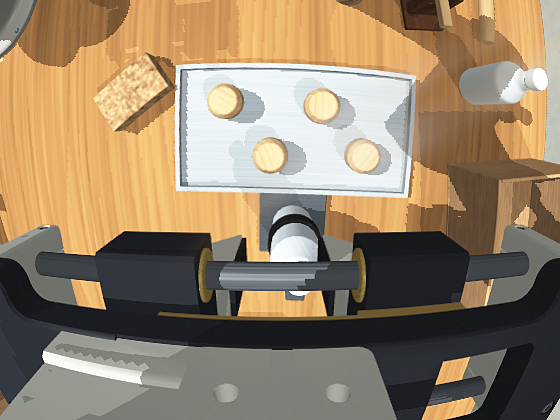

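Run:
```python
from h import *
np.set_printoptions(precision=1,suppress=True)
f=lambda a,b:T2(a,b,1.81818,(110,220),(220,190))
print(f((155,132),(531,222)),f((143,193),(592,245)),f((218,188),(608,197)))
ro,rd=ray('scene',(110+212/1.818-.4,220+250/1.818-.4));print('T4',ro+rd*((26-ro[2])/rd[2]))
crop('pics/scene36.png',280,60,180,135,4,'pics/s36.png');crop('pics/side36.png',150,80,180,135,4,'pics/d36.png')
```

```text
(array([ 443.6, -239.1,   26.6]), [0.5, 0.5]) (array([ 499.5, -309. ,   25.6]), [0.1, 0.1]) (array([ 563.6, -246.4,   26.8]), [0.0, 0.0])
T4 [ 616.5 -309.3   26. ]
```

View pics/s36.png

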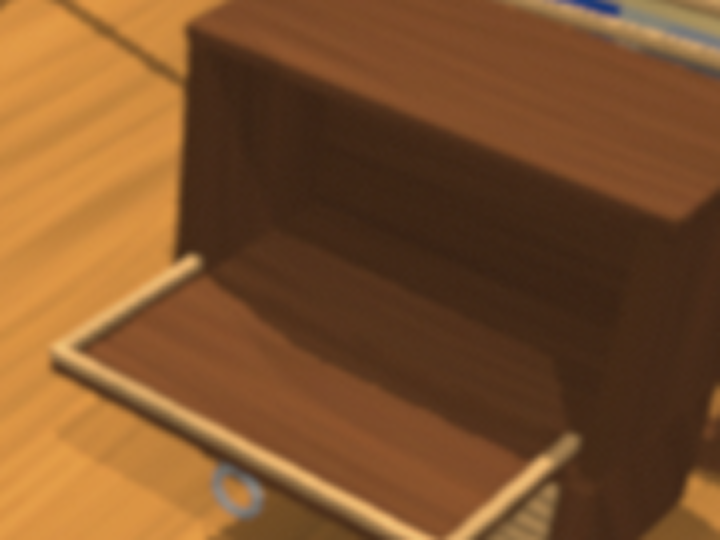

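View pics/d36.png

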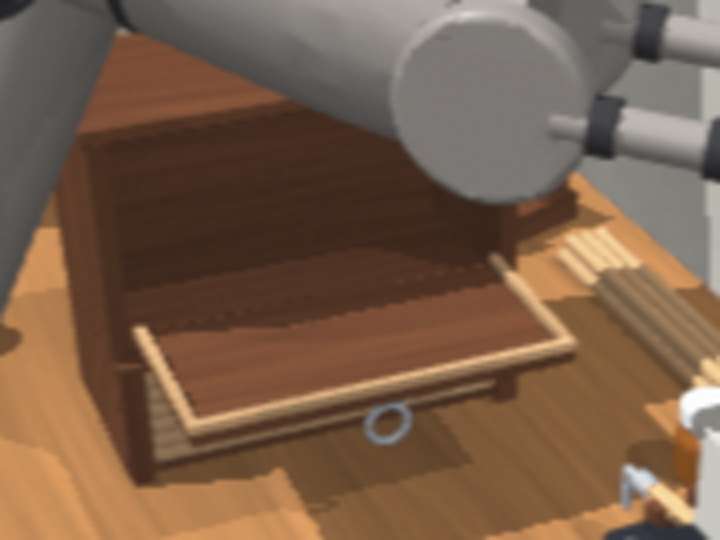

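Run:
```python
from h import *
np.set_printoptions(precision=1,suppress=True)
L=tri(ray('scene',(295.1,147.1)),ray('side',(198.3,185.8)));R=tri(ray('scene',(391,195)),ray('side',(292.6,165.1)))
print(L,R)
print('back strips', plane('scene',(280+193/4,60+260/4),150),plane('scene',(280+575/4,60+440/4),150),plane('side',(150+138/4,80+328/4),150),plane('side',(150+495/4,80+258/4),150))
print('ring',tri(ray('scene',(280+238/4-.4,60+491/4-.4)),ray('side',(150+388/4-.4,80+423/4-.4))))
```

```text
(array([364.4, 220.6, 146.8]), [0.9, 0.9]) (array([673.9, 206.4, 152.4]), [4.5, 4.5])
back strips [370.7 365.  150. ] [683.7 355.3 150. ] [366.5 363.3 150. ] [677.9 348.7 150. ]
ring (array([518.8, 216.6, 107.2]), [0.6, 0.6])
```

Request:
step_arm:
  moves: [0.6,-0.4,0.9,0.05,0.05,0,-0.45,0.65,-0.45,1,0,0.05,0,-0.45,0.65,-0.45,1,0,0,0,-0.45,0.65,-0.45,1,0,0,0,-0.45,0.65,-0.45,1,0,0,0,-0.45,0.65,-0.45,1,0,0,0,-0.45,0.65,-0.45,1,0,0,0,-0.45,0.3,-0.2,0.7,0,0,0,-0.45]

```text
time: 47.82
tool_pos: [448.2, -248.3, 94.4]
tcp_rot: [3.132, 0.009, 1.558]
contact_force: [-0.7, 0.5, -1.1]
grip_width: 66.4
```

Request:
step_arm:
  moves: [0,0,0,0,0,0,-0.45,0,0,0,0,0,0,-0.45]

```text
time: 47.98
tool_pos: [446.1, -247.4, 90.9]
tcp_rot: [3.138, 0.005, 1.558]
contact_force: [0.0, -1.1, -0.2]
grip_width: 66.6
```

Request:
step_arm:
  moves: [0.3,-0.1,0.8,0.05,0,0,-0.45,0.1,-0.07,1,0,0,0,-0.45,0,-0.05,1,0,0,0,-0.45,0,-0.05,0.8,0,0,0,-0.45,0,0,0.2,0,0,0,-0.45,0,0,0,0,0,0,-0.45]

```text
time: 48.48
tool_pos: [448.9, -249.7, 17.3]
tcp_rot: [3.129, 0.015, 1.555]
contact_force: [-0.1, 0.4, 0.6]
grip_width: 66.6
```

Request:
step_arm:
  moves: [0.4,-0.2,0.2,0.1,0.1,0,-0.45,0.15,-0.05,0.2,0,0.05,0,-0.45,0,0,0,0,0,0,-0.45]

```text
time: 48.73
tool_pos: [446.1, -240.3, 11.1]
tcp_rot: [3.133, 0.007, 1.554]
contact_force: [-1.2, 0.1, 0.9]
grip_width: 66.6
```

Request:
step_arm:
  moves: [0.05,-0.1,0.15,0,0,0,1,0,0,0,0,0,0,1,0,0,0,0,0,0,1,0,0,0,0,0,0,1,0,0,0,0,0,0,1,0,0,0,0,0,0,1,0,0,0,0,0,0,1]

```text
time: 49.32
tool_pos: [445.3, -239.8, 10.0]
tcp_rot: [3.129, 0.009, 1.555]
contact_force: [-0.9, -0.5, -0.6]
grip_width: 42.6
```

Request:
step_arm:
  moves: [0,0,-0.8,0,0,0,1,0,0,-1,0,0,0,1,0,0,-1,0,0,0,1,0.4,0,-1,0,0,0,1,1,0,-1,0,0,0,1,1,0,-1,0,0,0,1,1,0,-1,0,0,0,1,1,0,-1,0,0,0,1]

```text
time: 49.98
tool_pos: [442.2, -149.4, 167.3]
tcp_rot: [3.138, 0.004, 1.549]
contact_force: [0.8, -0.6, -0.5]
grip_width: 42.7
```

Request:
step_arm:
  moves: [1,0,-1,0,0,0,1,1,0,-0.8,0,0,0,1,1,0,0,0,0,0,1,1,0,0,0,0,0,1,1,0,0,0,0,0,1,1,0,0,0,0,0,1,1,0,0,0,0,0,1,1,0,0,0,0,0,1]

```text
time: 50.65
tool_pos: [446.7, 17.7, 210.5]
tcp_rot: [3.126, 0.007, 1.547]
contact_force: [0.3, -0.7, -0.3]
grip_width: 42.3
```

Request:
step_arm:
  moves: [1,0,0,0,0,0,1,1,0,0,0,0,0,1,1,0,0,0,0,0,1,1,0,0,0,0,0,1,1,0,0,0,0,0,1,1,0,0,0,0,0,1,1,0,0,0,0,0,1,1,0,0,0,0,0,1]

```text
time: 51.32
tool_pos: [448.5, 185.9, 209.3]
tcp_rot: [3.127, 0.008, 1.547]
contact_force: [0.2, 0.0, -0.6]
grip_width: 42.6
```

Request:
step_arm:
  moves: [1,-0.2,0,0.1,0.05,0,1,1,-0.25,0,0.1,0.05,0,1,1,-0.25,0.2,0,0,0,1,1,-0.25,0.2,0,0,0,1,1,-0.2,0.3,0,0,0,1,0.5,0,0.3,0,0,0,1,0,0,0,0,0,0,1]

```text
time: 51.9
tool_pos: [425.9, 304.8, 187.5]
tcp_rot: [3.142, -0.0, 1.551]
contact_force: [0.2, -0.3, -0.6]
grip_width: 42.7
```

```bash
python3 st.py; python3 two.py 37 250 60 200 180 130 60
```

```text
51.9 [425.855 304.766 187.55 ] [ 3.142 -0.     1.551] tip [428.714 446.741 166.572] [ 0.178 -0.254 -0.577]
2.0
```

View pics/e37.png

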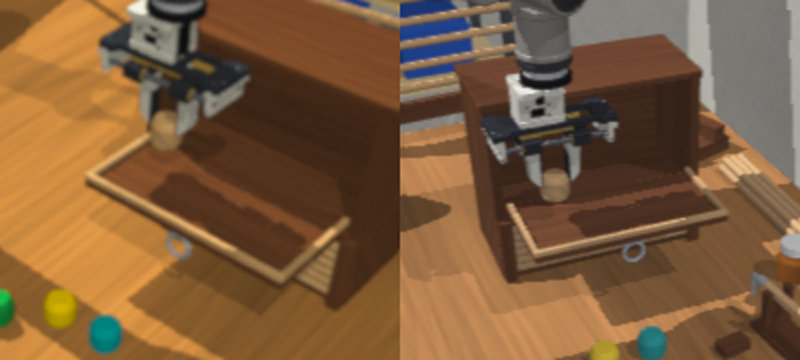

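Request:
step_arm:
  moves: [0,-0.03,0.5,0,0,0,1,0,-0.03,0.6,0,0,0,1,0,-0.03,0.5,0,0,0,1,0,0,0.2,0,0,0,1,0,0,0,0,0,0,1]

```text
time: 52.42
tool_pos: [426.8, 298.5, 151.0]
tcp_rot: [3.138, 0.001, 1.544]
contact_force: [0.2, -0.5, -0.1]
grip_width: 42.6
```

Request:
step_arm:
  moves: [0,0,0.15,0,0,0,1,0,0,0.1,0,0,0,1]

```text
time: 52.58
tool_pos: [427.5, 297.3, 146.2]
tcp_rot: [3.137, 0.001, 1.542]
contact_force: [-0.1, -0.1, -0.4]
grip_width: 42.4
```

Request:
step_arm:
  moves: [0,0,0.1,0,0,0,1,0,0,0,0,0,0,1]

```text
time: 52.75
tool_pos: [428.0, 297.7, 146.1]
tcp_rot: [3.135, -0.002, 1.542]
contact_force: [0.0, -0.7, -0.3]
grip_width: 42.6
```

Request:
step_arm:
  moves: [0,0,0.15,0,0,0,1]

```text
time: 52.83
tool_pos: [428.4, 298.3, 145.0]
tcp_rot: [3.134, -0.004, 1.542]
contact_force: [-10.8, -3.2, 32.3]
grip_width: 42.5
```

Firm contact with the shelf. Now to release and lift.

Request:
step_arm:
  moves: [0,0,-0.03,0,0,0,-0.45,0,0,0,0,0,0,-0.45,0,0,0,0,0,0,-0.45,0,0,0,0,0,0,-0.45,0,0,0,0,0,0,-0.45,0,0,-0.5,0,0,0,-0.45,0,0,-1,0,0,0,-0.45,0,0,-1,0,0,0,-0.45]

```text
time: 53.5
tool_pos: [426.5, 297.0, 194.8]
tcp_rot: [3.139, -0.0, 1.542]
contact_force: [0.9, -0.4, 0.1]
grip_width: 66.5
```

Request:
step_arm:
  moves: [-1,0,-0.2,0,0,0,-0.45,-1,0,0,0,0,0,-0.45,-1,0,0,0,0,0,-0.45,-1,0,0,0,0,0,-0.45,-1,0,0,0,0,0,-0.45,-1,0,0,0,0,0,-0.45,-1,0.2,0,0,0,0,-0.45,-1,0.2,0,0,0,0,-0.45]

```text
time: 54.17
tool_pos: [432.4, 135.3, 208.4]
tcp_rot: [3.127, -0.006, 1.549]
contact_force: [0.4, -0.2, -0.2]
grip_width: 66.5
```

```bash
python3 st.py; python3 two.py 38 250 60 200 180 130 60
```

```text
54.1667 [432.403 135.331 208.365] [ 3.127 -0.006  1.549] tip [435.872 277.419 188.264] [ 0.358 -0.172 -0.214]
2.0
```

View pics/e38.png

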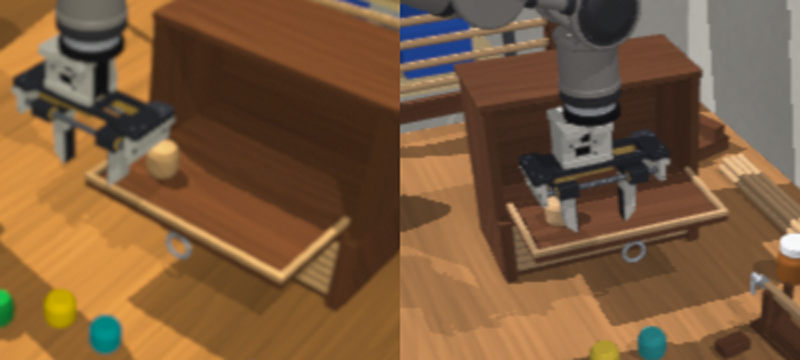

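Request:
step_arm:
  moves: [-1,0.15,0,0.1,0,0,-0.45,-1,0.15,0,0.1,0,0,-0.45,-1,0.15,0,0,0,0,-0.45,-1,0.15,0,0,0,0,-0.45,-1,0.15,0,0,0,0,-0.45,-1,0.15,0,0,0,0,-0.45,-1,0.15,0,0,0,0,-0.45,-1,0.15,0,0,0,0,-0.45]

```text
time: 54.93
tool_pos: [454.3, -26.0, 211.1]
tcp_rot: [3.138, -0.01, 1.55]
contact_force: [0.1, -0.1, 0.4]
grip_width: 66.6
```

Request:
step_arm:
  moves: [-1,0.15,0.3,0,0,0,-0.45,-1,0.15,0.3,0,0,0,-0.45,-1,0.15,0.3,0,0,0,-0.45,-1,0.15,0.3,0,0,0,-0.45,-1,0.15,0.5,0,0,0,-0.45,-1,0.15,0.5,0,0,0,-0.45,-1,0.15,0.5,0,0,0,-0.45,-1,0.15,0.5,0,0,0,-0.45]

```text
time: 55.6
tool_pos: [481.0, -189.5, 149.1]
tcp_rot: [3.128, -0.009, 1.553]
contact_force: [0.4, 0.5, 0.8]
grip_width: 66.8
```

Request:
step_arm:
  moves: [-1,0.15,0.5,0,0,0,-0.45,-1,0.15,0.5,0,0,0,-0.45,-1,0.15,0.5,0,0,0,-0.45,-0.8,0.1,0.5,0,0,0,-0.45,0,0,0,0,0,0,-0.45]

```text
time: 56.02
tool_pos: [493.9, -269.2, 106.1]
tcp_rot: [3.128, -0.01, 1.551]
contact_force: [-0.7, 0.7, 0.2]
grip_width: 66.7
```

Request:
step_arm:
  moves: [-0.9,0.15,0,0.05,0,0,-0.45,-0.9,0.15,0.3,0.05,0,0,-0.45,-0.15,0,0.8,0,0,0,-0.45,0,-0.03,0.8,0,0,0,-0.45,0,-0.03,0.8,0,0,0,-0.45,0,-0.03,0.7,0,0,0,-0.45,0,0,0,0,0,0,-0.45]

```text
time: 56.6
tool_pos: [502.8, -303.8, 39.6]
tcp_rot: [3.132, -0.011, 1.552]
contact_force: [0.4, 0.0, -0.5]
grip_width: 66.7
```

Request:
step_arm:
  moves: [-0.2,-0.15,0.6,0.1,0,0,-0.45,-0.1,-0.1,0.6,0,0,0,-0.45,0,0,0.2,0,0,0,-0.45,0,0,0,0,0,0,-0.45]

```text
time: 56.93
tool_pos: [500.1, -308.1, 12.7]
tcp_rot: [3.137, -0.009, 1.555]
contact_force: [1.3, -0.0, 0.2]
grip_width: 66.8
```

Request:
step_arm:
  moves: [0,0,0.2,0,0,0,1,0,0,0,0,0,0,1,0,0,0,0,0,0,1,0,0,0,0,0,0,1,0,0,0,0,0,0,1,0,0,0,0,0,0,1]

```text
time: 57.43
tool_pos: [501.7, -308.5, 11.1]
tcp_rot: [3.134, -0.007, 1.555]
contact_force: [0.0, 0.5, -0.9]
grip_width: 42.2
```

Request:
step_arm:
  moves: [0,0,-0.7,0,0,0,1,0,0,-1,0,0,0,1,0,0,-1,0,0,0,1,0.3,0,-1,0,0,0,1,1,0,-1,0,0,0,1,1,0,-1,0,0,0,1,1,0,-1,0,0,0,1,1,0,-1,0,0,0,1]

```text
time: 58.1
tool_pos: [499.0, -223.1, 167.7]
tcp_rot: [-3.141, -0.012, 1.549]
contact_force: [1.2, 0.3, -0.0]
grip_width: 42.1
```

Request:
step_arm:
  moves: [1,0,-1,0,0,0,1,1,0,-1,0,0,0,1,1,0,-0.2,0,0,0,1,1,0,0,0,0,0,1,1,0,0,0,0,0,1,1,0,0,0,0,0,1,1,0,0,0,0,0,1,1,0,0,0,0,0,1]

```text
time: 58.77
tool_pos: [503.8, -57.0, 223.8]
tcp_rot: [3.128, -0.007, 1.547]
contact_force: [-0.0, -0.6, -0.1]
grip_width: 42.4
```

Request:
step_arm:
  moves: [1,0,0,0,0,0,1,1,0,0,0,0,0,1,1,0,0,0,0,0,1,1,0,0,0,0,0,1,1,0,0,0,0,0,1,1,0,0,0,0,0,1,1,0,0,0,0,0,1,1,0,0,0,0,0,1]

```text
time: 59.43
tool_pos: [506.0, 111.2, 226.7]
tcp_rot: [3.126, -0.007, 1.546]
contact_force: [0.5, -0.3, -0.5]
grip_width: 42.1
```

Request:
step_arm:
  moves: [1,-0.1,0,0.1,0,0,1,1,-0.12,0,0.1,0,0,1,1,-0.12,0.2,0,0,0,1,1,-0.12,0.3,0,0,0,1,1,-0.12,0.4,0,0,0,1,1,-0.12,0.4,0,0,0,1,0.6,0,0.2,0,0,0,1,0,0,0,0,0,0,1]

```text
time: 60.1
tool_pos: [493.6, 253.5, 198.1]
tcp_rot: [3.137, -0.008, 1.549]
contact_force: [-1.1, -0.9, -0.7]
grip_width: 42.4
```

Request:
step_arm:
  moves: [-0.1,-0.1,0.5,0,0,0,1,0,-0.05,0.7,0,0,0,1,0,-0.03,0.7,0,0,0,1,0,0,0.3,0,0,0,1,0,0,0,0,0,0,1]

```text
time: 60.52
tool_pos: [491.7, 249.5, 154.8]
tcp_rot: [3.134, -0.007, 1.55]
contact_force: [-0.2, 0.2, -0.2]
grip_width: 42.3
```

Request:
step_arm:
  moves: [0,0,0.2,0,0,0,1,0,0,0.15,0,0,0,1]

```text
time: 60.68
tool_pos: [492.9, 248.6, 148.9]
tcp_rot: [3.132, -0.008, 1.549]
contact_force: [-0.9, -0.4, -0.3]
grip_width: 42.3
```

Request:
step_arm:
  moves: [0,0,0.1,0,0,0,1]

```text
time: 60.77
tool_pos: [493.4, 248.4, 147.3]
tcp_rot: [3.131, -0.008, 1.549]
contact_force: [0.7, 0.8, 0.0]
grip_width: 42.3
```

Request:
step_arm:
  moves: [0,0,0.12,0,0,0,1]

```text
time: 60.85
tool_pos: [493.8, 248.4, 145.9]
tcp_rot: [3.13, -0.008, 1.549]
contact_force: [-7.8, -1.9, 22.1]
grip_width: 42.5
```

Request:
step_arm:
  moves: [0,0,-0.03,0,0,0,-0.45,0,0,0,0,0,0,-0.45,0,0,0,0,0,0,-0.45,0,0,0,0,0,0,-0.45,0,0,0,0,0,0,-0.45,0,0,-0.5,0,0,0,-0.45,0,0,-1,0,0,0,-0.45,0,0,-1,0,0,0,-0.45]

```text
time: 61.52
tool_pos: [491.7, 247.3, 196.3]
tcp_rot: [3.135, -0.006, 1.549]
contact_force: [0.0, -0.6, 0.1]
grip_width: 66.5
```

Request:
step_arm:
  moves: [-1,0.1,-0.2,0,0,0,-0.45,-1,0.15,0,0.1,0,0,-0.45,-1,0.15,0,0,0,0,-0.45,-1,0.15,0,0,0,0,-0.45,-1,0.15,0,0,0,0,-0.45,-1,0.15,0,0,0,0,-0.45,-1,0.15,0,0,0,0,-0.45,-1,0.15,0,0,0,0,-0.45]

```text
time: 62.18
tool_pos: [515.0, 85.5, 211.1]
tcp_rot: [3.127, -0.011, 1.557]
contact_force: [0.7, -0.6, -0.3]
grip_width: 66.4
```

Request:
step_arm:
  moves: [-1,0.15,0,0,0,0,-0.45,-1,0.15,0,0,0,0,-0.45,-1,0.15,0,0,0,0,-0.45,-1,0.15,0,0,0,0,-0.45,-1,0.15,0,0,0,0,-0.45,-1,0.15,0,0,0,0,-0.45,-1,0.15,0.2,0,0,0,-0.45,-1,0.15,0.4,0,0,0,-0.45]

```text
time: 62.85
tool_pos: [539.3, -83.2, 206.0]
tcp_rot: [3.118, -0.009, 1.557]
contact_force: [-0.1, -0.1, 0.5]
grip_width: 66.6
```

```bash
python3 st.py; python3 two.py 39 100 60 330 330 130 60
```

```text
62.85 [539.253 -83.205 206.021] [ 3.118 -0.009  1.557] tip [541.65   58.967 186.362] [-0.135 -0.09   0.524]
1.2121212121212122
```

View pics/e39.png

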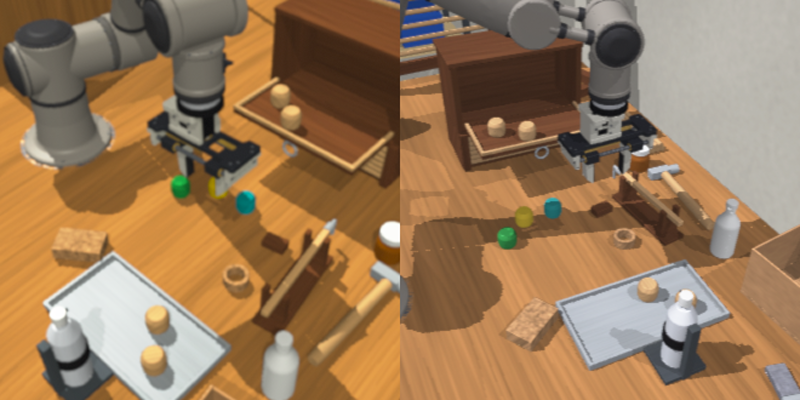

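Request:
step_arm:
  moves: [-1,0.15,0.4,0.15,0,0,-0.45,-1,0.15,0.7,0.1,0,0,-0.45,-1,0.15,0.8,0,0,0,-0.45,-1,0.15,0.8,0,0,0,-0.45,-1,0.15,0.8,0,0,0,-0.45,-1,0.15,0.8,0,0,0,-0.45,-1,0.15,0.8,0,0,0,-0.45,-0.7,0.1,0.5,0,0,0,-0.45]

```text
time: 63.62
tool_pos: [564.9, -237.1, 95.9]
tcp_rot: [3.128, -0.009, 1.56]
contact_force: [-0.6, 0.7, -0.2]
grip_width: 66.7
```

Request:
step_arm:
  moves: [0,0,0,0,0,0,-0.45,0,0,0,0,0,0,-0.45]

```text
time: 63.78
tool_pos: [564.4, -238.2, 94.2]
tcp_rot: [3.131, -0.011, 1.558]
contact_force: [-0.0, -0.7, 0.6]
grip_width: 66.9
```

Request:
step_arm:
  moves: [-0.2,-0.05,0.8,0.05,0,0,-0.45,-0.1,-0.05,1,0.05,0,0,-0.45,0,-0.05,1,0,0,0,-0.45,0,-0.05,0.9,0,0,0,-0.45,0,0,0.2,0,0,0,-0.45,0,0,0,0,0,0,-0.45]

```text
time: 64.28
tool_pos: [565.8, -238.2, 22.5]
tcp_rot: [3.128, -0.008, 1.562]
contact_force: [0.9, -0.5, 1.0]
grip_width: 66.6
```

Request:
step_arm:
  moves: [-0.3,-0.1,0.35,0.1,0,0,-0.45,-0.15,-0.05,0.3,0,0,0,-0.45,0,0,0.1,0,0,0,-0.45]

```text
time: 64.53
tool_pos: [565.3, -247.2, 10.8]
tcp_rot: [3.13, -0.005, 1.565]
contact_force: [-0.2, 0.3, -0.9]
grip_width: 66.6
```

Request:
step_arm:
  moves: [0,-0.08,0.1,0,0,0,1,0,0,0,0,0,0,1,0,0,0,0,0,0,1,0,0,0,0,0,0,1,0,0,0,0,0,0,1,0,0,0,0,0,0,1]

```text
time: 65.03
tool_pos: [564.2, -248.1, 10.1]
tcp_rot: [3.128, -0.004, 1.564]
contact_force: [0.3, 0.0, -1.0]
grip_width: 42.4
```

Request:
step_arm:
  moves: [0,0,-0.7,0,0,0,1,0,0,-1,0,0,0,1,0,0,-1,0,0,0,1,0.3,0,-1,0,0,0,1,1,0,-1,0,0,0,1,1,0,-1,0,0,0,1,1,0,-1,0,0,0,1,1,0,-1,0,0,0,1]

```text
time: 65.7
tool_pos: [559.2, -162.3, 164.8]
tcp_rot: [3.139, -0.009, 1.558]
contact_force: [1.0, -0.7, -0.3]
grip_width: 42.1
```

Request:
step_arm:
  moves: [1,0,-1,0,0,0,1,1,0,-1,0,0,0,1,1,0,-0.2,0,0,0,1,1,0,0,0,0,0,1,1,0,0,0,0,0,1,1,0,0,0,0,0,1,1,0,0,0,0,0,1,1,0,0,0,0,0,1]

```text
time: 66.37
tool_pos: [562.3, 4.9, 219.9]
tcp_rot: [3.127, -0.006, 1.557]
contact_force: [0.1, 0.2, -0.9]
grip_width: 42.4
```

Request:
step_arm:
  moves: [1,0,0,0,0,0,1,1,0,0,0,0,0,1,1,0,0,0,0,0,1,1,0,0,0,0,0,1,1,0,0,0,0,0,1,1,0,0,0,0,0,1,1,0,0,0,0,0,1,1,0,0,0,0,0,1]

```text
time: 67.03
tool_pos: [562.4, 173.5, 221.2]
tcp_rot: [3.128, -0.006, 1.557]
contact_force: [0.1, 0.1, -0.3]
grip_width: 42.1
```

Request:
step_arm:
  moves: [1,-0.05,0,0.1,0,0,1,1,-0.05,0,0.1,0,0,1,1,-0.05,0,0,0,0,1,1,-0.05,0,0,0,0,1,1,-0.05,0.2,0,0,0,1,0.8,0,0.4,0,0,0,1,0,0,0.3,0,0,0,1,0,0,0,0,0,0,1]

```text
time: 67.7
tool_pos: [556.4, 299.8, 202.8]
tcp_rot: [-3.139, -0.007, 1.562]
contact_force: [0.6, -0.3, -1.5]
grip_width: 42.3
```

Request:
step_arm:
  moves: [0,0,0.6,-0.05,0,0,1,0,-0.03,0.8,0,0,0,1,0,-0.03,0.8,0,0,0,1,0,0,0.3,0,0,0,1,0,0,0,0,0,0,1]

```text
time: 68.12
tool_pos: [555.9, 296.4, 152.5]
tcp_rot: [3.139, -0.006, 1.561]
contact_force: [-1.1, -0.2, -0.0]
grip_width: 42.2
```

Request:
step_arm:
  moves: [0,0,0.2,0,0,0,1,0,0,0.1,0,0,0,1]

```text
time: 68.28
tool_pos: [556.7, 295.3, 147.6]
tcp_rot: [3.137, -0.006, 1.559]
contact_force: [0.3, 0.8, -0.6]
grip_width: 42.5
```

Request:
step_arm:
  moves: [0,0,0.12,0,0,0,1]

```text
time: 68.37
tool_pos: [557.3, 295.1, 145.9]
tcp_rot: [3.136, -0.006, 1.559]
contact_force: [-0.0, -0.2, -0.5]
grip_width: 42.0
```

Request:
step_arm:
  moves: [0,0,0.12,0,0,0,1]

```text
time: 68.45
tool_pos: [557.4, 295.3, 145.6]
tcp_rot: [3.135, -0.007, 1.559]
contact_force: [-9.2, -1.4, 17.0]
grip_width: 42.7
```

Request:
step_arm:
  moves: [0,0,-0.03,0,0,0,-0.45,0,0,0,0,0,0,-0.45,0,0,0,0,0,0,-0.45,0,0,0,0,0,0,-0.45,0,0,0,0,0,0,-0.45,0,0,-0.5,0,0,0,-0.45,0,0,-1,0,0,0,-0.45,0,0,-1,0,0,0,-0.45]

```text
time: 69.12
tool_pos: [556.0, 294.3, 196.6]
tcp_rot: [3.139, -0.006, 1.559]
contact_force: [0.6, 0.5, 0.1]
grip_width: 66.7
```

Request:
step_arm:
  moves: [-1,0.1,-0.6,0,0,0,-0.45,-1,0.1,0,0.1,0,0,-0.45,-1,0.1,0,0,0,0,-0.45,-1,0.1,0,0,0,0,-0.45,-1,0.1,0,0,0,0,-0.45,-1,0.1,0,0,0,0,-0.45,-1,0.1,0,0,0,0,-0.45,-1,0.1,0,0,0,0,-0.45]

```text
time: 69.78
tool_pos: [573.3, 133.3, 219.8]
tcp_rot: [3.131, -0.011, 1.567]
contact_force: [0.3, 0.5, 0.5]
grip_width: 66.6
```

Request:
step_arm:
  moves: [-1,0.1,0,0,0,0,-0.45,-1,0.1,0,0,0,0,-0.45,-1,0.1,0,0,0,0,-0.45,-1,0.1,0,0,0,0,-0.45,-1,0.1,0,0,0,0,-0.45,-1,0.1,0,0,0,0,-0.45,-1,0.1,0.2,0,0,0,-0.45,-1,0.1,0.2,0,0,0,-0.45]

```text
time: 70.45
tool_pos: [590.4, -35.1, 217.6]
tcp_rot: [3.123, -0.01, 1.567]
contact_force: [0.5, -0.4, -0.1]
grip_width: 66.3
```

Request:
step_arm:
  moves: [-1,0.1,0.4,0,0,0,-0.45,-1,0.1,0.4,0,0,0,-0.45,-1,0.1,0.4,0,0,0,-0.45,-1,0.1,0.4,0,0,0,-0.45,-1,0.1,0.5,0,0,0,-0.45,-1,0.1,0.5,0,0,0,-0.45,-1,0.1,0.6,0,0,0,-0.45,-1,0.1,0.7,0,0,0,-0.45]

```text
time: 71.12
tool_pos: [610.9, -204.0, 144.8]
tcp_rot: [3.112, -0.006, 1.567]
contact_force: [0.5, 0.7, -0.2]
grip_width: 66.7
```

```bash
python3 st.py; python3 two.py 40 100 60 330 330 130 60
python3 - <<'E'
from h import *
cv2.imwrite('pics/w40.png',capture('wrist')[:,:,::-1])
E
```

```text
71.1167 [ 610.931 -203.954  144.833] [ 3.112 -0.006  1.567] tip [612.067 -61.826 124.753] [ 0.45   0.729 -0.177]
1.2121212121212122
```

View pics/e40.png

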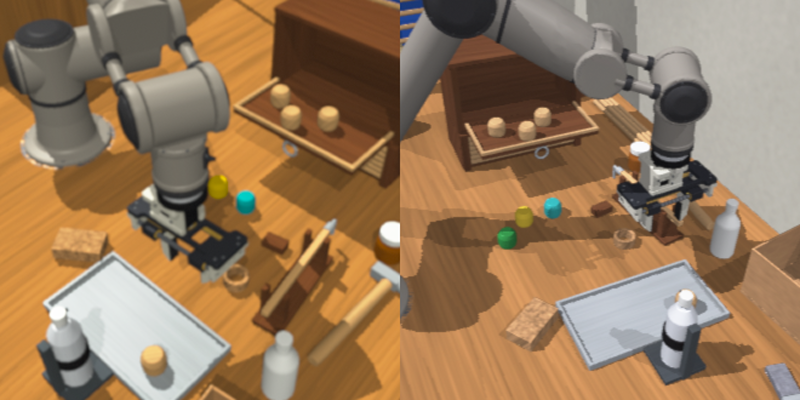

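Request:
step_arm:
  moves: [-1,0.05,0.4,0.15,0,0,-0.45,-1,0.05,0.4,0.15,0,0,-0.45,-1,0.05,0.4,0.1,0,0,-0.45,-1,0.05,0.4,0,0,0,-0.45,-0.9,0,0.4,0,0,0,-0.45,-0.2,0,0.4,0,0,0,-0.45,0,0,0,0,0,0,-0.45]

```text
time: 71.85
tool_pos: [618.3, -302.7, 101.3]
tcp_rot: [3.135, -0.007, 1.572]
contact_force: [-0.3, 0.0, -0.2]
grip_width: 66.7
```

Request:
step_arm:
  moves: [-0.2,-0.05,0.8,0.05,0,0,-0.45,-0.1,-0.05,1,0.05,0,0,-0.45,0,-0.05,1,0,0,0,-0.45,0,-0.05,1,0,0,0,-0.45,0,0,0.3,0,0,0,-0.45,0,0,0,0,0,0,-0.45]

```text
time: 72.35
tool_pos: [617.6, -302.3, 21.8]
tcp_rot: [3.136, -0.006, 1.576]
contact_force: [0.0, 0.9, -0.6]
grip_width: 66.6
```

Request:
step_arm:
  moves: [-0.25,0,0.3,0,0,0,-0.45,-0.15,0,0.3,0,0,0,-0.45,0,0,0.1,0,0,0,-0.45]

```text
time: 72.6
tool_pos: [619.9, -309.8, 10.6]
tcp_rot: [3.133, -0.004, 1.578]
contact_force: [0.1, 0.1, -0.0]
grip_width: 66.9
```

Request:
step_arm:
  moves: [0,-0.12,0.1,0,0,0,1,0,0,0,0,0,0,1,0,0,0,0,0,0,1,0,0,0,0,0,0,1,0,0,0,0,0,0,1,0,0,0,0,0,0,1]

```text
time: 73.1
tool_pos: [618.2, -310.9, 10.5]
tcp_rot: [3.13, -0.002, 1.577]
contact_force: [0.6, 0.2, -0.7]
grip_width: 42.5
```

Request:
step_arm:
  moves: [0,0,-0.7,0,0,0,1,0,0,-1,0,0,0,1,0,0,-1,0,0,0,1,0.3,0,-1,0,0,0,1,1,0,-1,0,0,0,1,1,0,-1,0,0,0,1,1,0,-1,0,0,0,1,1,0,-1,0,0,0,1]

```text
time: 73.77
tool_pos: [612.1, -225.4, 163.9]
tcp_rot: [3.141, -0.008, 1.571]
contact_force: [0.9, 0.4, -1.1]
grip_width: 42.4
```

Request:
step_arm:
  moves: [1,0,-1,0,0,0,1,1,0,-1,0,0,0,1,1,0,-0.2,0,0,0,1,1,0,0,0,0,0,1,1,0,0,0,0,0,1,1,0,0,0,0,0,1,1,0,0,0,0,0,1,1,0,0,0,0,0,1]

```text
time: 74.43
tool_pos: [613.4, -58.5, 219.7]
tcp_rot: [3.128, -0.004, 1.57]
contact_force: [0.9, 0.4, -0.8]
grip_width: 42.9
```

Request:
step_arm:
  moves: [1,0,0,0,0,0,1,1,0,0,0,0,0,1,1,0,0,0,0,0,1,1,0,0,0,0,0,1,1,0,0,0,0,0,1,1,0,0,0,0,0,1,1,0,0,0,0,0,1,1,0,0,0,0,0,1]

```text
time: 75.1
tool_pos: [611.9, 110.1, 221.4]
tcp_rot: [3.128, -0.004, 1.57]
contact_force: [-0.1, 0.1, -0.9]
grip_width: 42.3
```

Request:
step_arm:
  moves: [1,0.1,0,0.1,0,0,1,1,0.1,0,0.1,0,0,1,1,0.1,0,0,0,0,1,1,0.1,0.1,0,0,0,1,1,0.1,0.3,0,0,0,1,1,0,0.3,0,0,0,1,0.4,0,0.3,0,0,0,1,0,0,0,0,0,0,1]

```text
time: 75.77
tool_pos: [620.4, 249.0, 201.7]
tcp_rot: [-3.142, -0.005, 1.575]
contact_force: [-0.0, -0.6, -1.3]
grip_width: 42.5
```

Request:
step_arm:
  moves: [-0.1,0,0.6,0,0,0,1,0,-0.03,0.8,0,0,0,1,0,-0.03,0.7,0,0,0,1,0,0,0.3,0,0,0,1,0,0,0,0,0,0,1]

```text
time: 76.18
tool_pos: [619.7, 243.5, 153.2]
tcp_rot: [3.14, -0.003, 1.574]
contact_force: [0.1, 0.5, -1.5]
grip_width: 42.4
```

Request:
step_arm:
  moves: [0,0,0.2,0,0,0,1,0,0,0.1,0,0,0,1]

```text
time: 76.35
tool_pos: [620.5, 242.1, 148.3]
tcp_rot: [3.139, -0.003, 1.573]
contact_force: [-0.0, -0.1, -0.6]
grip_width: 42.6
```

Request:
step_arm:
  moves: [0,0,0.12,0,0,0,1]

```text
time: 76.43
tool_pos: [621.1, 241.8, 146.6]
tcp_rot: [3.137, -0.003, 1.572]
contact_force: [0.6, -0.2, -0.1]
grip_width: 42.3
```

Request:
step_arm:
  moves: [0.1,0,0.12,0,0,0,1]

```text
time: 76.52
tool_pos: [621.4, 242.6, 145.9]
tcp_rot: [3.136, -0.002, 1.572]
contact_force: [-6.1, -7.0, 14.7]
grip_width: 42.7
```

Request:
step_arm:
  moves: [0,0,-0.03,0,0,0,-0.45,0,0,0,0,0,0,-0.45,0,0,0,0,0,0,-0.45,0,0,0,0,0,0,-0.45,0,0,0,0,0,0,-0.45,0,0,-0.5,0,0,0,-0.45,0,0,-1,0,0,0,-0.45,0,0,-1,0,0,0,-0.45]

```text
time: 77.18
tool_pos: [619.8, 242.3, 196.5]
tcp_rot: [3.141, -0.001, 1.572]
contact_force: [-0.4, 0.3, 0.6]
grip_width: 66.7
```

Request:
step_arm:
  moves: [-0.5,-0.2,-1,0,0,0,-0.45,-1,-0.3,-0.3,0,0,0,-0.45,-1,-0.3,0,0,0,0,-0.45,-1,-0.5,0,0,0,0,-0.45,-1,-0.5,0,0,0,0,-0.45,-1,-0.5,0,0,0,0,-0.45,-1,-0.5,0,0,0,0,-0.45,-1,-0.5,0,0,0,0,-0.45]

```text
time: 77.85
tool_pos: [555.6, 91.9, 233.8]
tcp_rot: [3.124, -0.005, 1.58]
contact_force: [0.2, 0.1, 0.4]
grip_width: 66.6
```

Request:
step_arm:
  moves: [-1,-0.5,0,0,0,0,-0.45,-1,-0.5,0,0,0,0,-0.45,-1,-0.5,0,0,0,0,-0.45,-1,0,0,0,0,0,-0.45,0,0,0,0,0,0,-0.45]

```text
time: 78.27
tool_pos: [523.5, 5.6, 237.6]
tcp_rot: [3.12, -0.004, 1.578]
contact_force: [1.2, 0.1, 0.7]
grip_width: 66.6
```

```bash
python3 st.py
python3 - <<'E'
from h import *
for n in('scene','side','wrist'): cv2.imwrite(f'pics/{n}41.png',capture(n)[:,:,::-1])
crop('pics/scene41.png',280,60,180,135,4,'pics/s41.png');crop('pics/side41.png',150,80,180,135,4,'pics/d41.png')
E
```

```text
78.2667 [523.457   5.578 237.63 ] [ 3.12  -0.004  1.578] tip [522.882 147.653 217.152] [1.208 0.144 0.671]
```

View pics/s41.png

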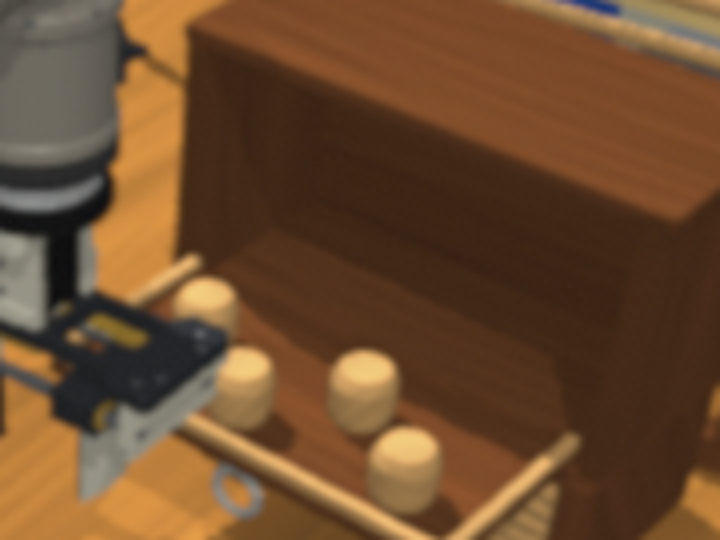

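View pics/d41.png

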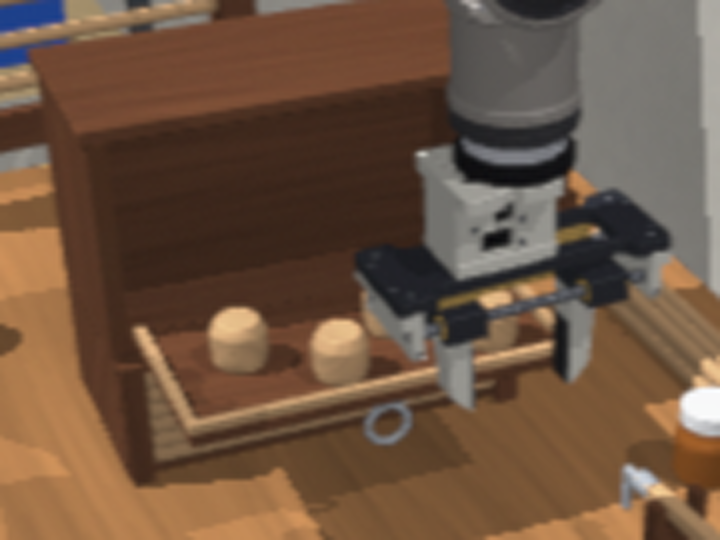

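View pics/scene41.png

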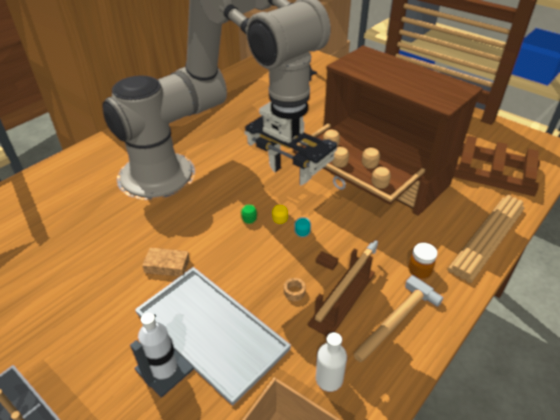

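Run:
```python
from h import *
np.set_printoptions(precision=1,suppress=True)
a=cv2.imread('pics/scene0.png')[230:340,300:400];b=cv2.imread('pics/scene41.png')[230:340,300:400]
cv2.imwrite('pics/p41.png',cv2.resize(np.hstack([a,b]),None,fx=4,fy=4,interpolation=cv2.INTER_CUBIC))
a=cv2.imread('pics/side0.png')[185:265,290:390];b=cv2.imread('pics/side41.png')[185:265,290:390]
cv2.imwrite('pics/q41.png',cv2.resize(np.hstack([a,b]),None,fx=4,fy=4,interpolation=cv2.INTER_CUBIC))
f=lambda a,b:tri(ray('scene',(280+a[0]/4-.4,60+a[1]/4-.4)),ray('side',(150+b[0]/4-.4,80+b[1]/4-.4)))[0]
P=[f((207,310),(238,341)),f((244,390),(339,352))]
for q in [(364,393),(404,470)]: P.append(plane('scene',(280+q[0]/4-.4,60+q[1]/4-.4),162))
print(np.array(P))
from scipy.spatial.distance import pdist; print(pdist(np.array(P)[:,:2]))
```

```text
[[426.8 300.4 162.7]
 [493.8 251.8 158.7]
 [558.1 296.1 162. ]
 [620.8 244.6 162. ]]
[ 82.8 131.4 201.9  78.1 127.2  81.1]
```

View pics/p41.png

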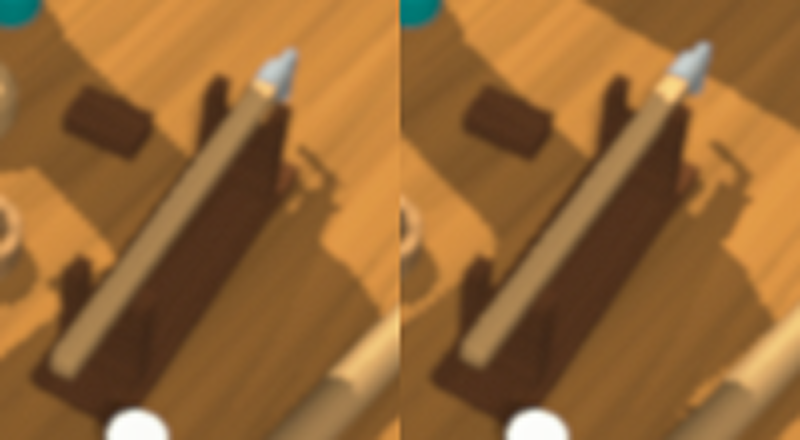

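View pics/q41.png

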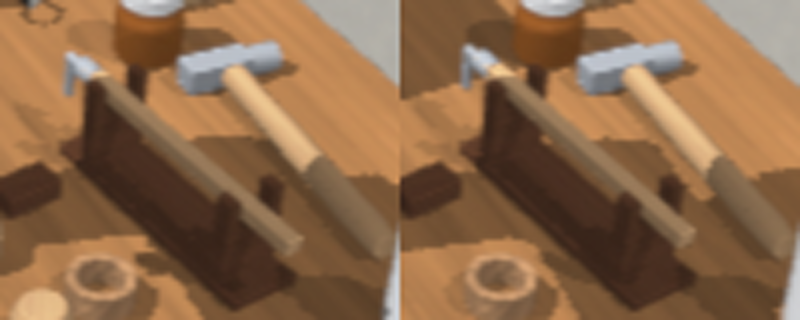

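Run:
```python
from plant import *
print(close_job())
```

```text
the job is handed in; nothing more can be done
None
```

The job is handed in at about 78 s of the 210 s, with every step done as far as the pictures and force readings show.

**What I did**
- **Hatch:** I put the pole's hook through the eye and pulled the hatch to about 0.6 rad. On lifting, the hook caught in the tilted ring and the stick pivoted in the grip. I pushed the hatch back to about 0.35 rad with the pole and drew the hook free. I then hooked it over the hatch's top edge, pulled past the balance point and let the hatch sink to its stop.
- **Pole:** it went back on its rests.
- **Feet and spray:** all four feet went into the tray; one had been knocked aside and I found it again. I pressed the cap to its hard stop and let it come up.
- **Shelf:** the feet then went onto the lowered hatch in a zigzag.

**Last checks**
- **Feet:** all four stand upright inside the edge strips, with centres at least 78 mm apart.
- **Hatch:** the eye measured at z = 107 mm against an expected 108 mm, so it is down.
- **Cap:** it looks fully up in the picture.
- **Pole:** it lies in both forks, about 9 mm further along than at the start (35 mm allowed).
- **Bystanders:** the tape, offcut and sander are where they were.

**What disagreed**
- **Finger height:** the fingers touched the cap with the reported tool tip about 23 mm lower than the given geometry implies.
- **Hinge line:** from the eye it came out about 10 mm different with the hatch shut and with it down.
- **Press force:** the last press peaked at 44 N on the fingertips. I read the 40 N limit as applying to the arm and gripper body only.

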